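Pack a lock job and hang the pail on the swing arm

TASK

Put every loose padlock and lock cylinder on the bench into the red job pail. Then lift the pail's folded bail upright, swing the hinged arm out over the counter as far as it goes, hang the pail by its bail on the arm's two-pronged hook, and swing the arm fully back to its home stop so that the pail hangs clear of the counter. Do not tip the pail over and do not disturb the white carton or the tape measure.

Things in the scene. Friction and masses are not known exactly. Their poses are not given: they have to be found in the camera images.
- pail: Red open-topped rectangular job pail, 160 (x) x 140 (y) x 75 mm, walls and floor 4 mm thick (inside 152 x 132 mm, 71 mm deep), 0.35 kg, loose on the bench. Origin: centre of its underside, z up. Its swing bail pivots about the pail's y direction through the point x = 0, z = 62 mm.
- bail (a joint): Angle of the pail's steel swing bail (rad): 0 = folded level, beyond the pail's -x side; 1.57 = upright over the pail's middle; end stop 1.75. A U of 8 mm wire, 160 mm wide, its cross bar 115 mm from the pivot line. Hinge slightly stiff (0.3 N at the bar): the bail stays wherever it is left.
- bail_grip (a point): Middle of the bail's cross bar, on the axis of a black grip tube 16 mm in diameter and 44 mm long; to either side of the tube runs bare 8 mm wire. The bar runs along this point's y axis (the pail's y).
- swing_stand: Fixed grey stand: base disc 100 mm in diameter with a post 24 mm in diameter, 176 mm tall, that carries the hinged arm. Origin: centre of the base underside; the arm's hinge axis is the vertical line through it.
- swing_arm (a joint): Angle of the hinged aluminium arm about the stand's vertical axis (rad): 0 = home stop, pointing to the robot's left; grows counter-clockwise seen from above; 1.4 = end stop, fully out over the counter, pointing to the robot (the stand's -x). Friction 0.4 N m: it stays where left; the peg needs about 5 N.
- grip_peg (a point): Point on the axis of the black upright grip peg on the arm, 88 mm from the hinge axis, 235 mm above the bench. The peg is 18 mm in diameter and stands from z = 201 to 250 mm. The beam below it is 18 mm wide, z = 187 to 201 mm.
- hook_seat (a point): Where bail_grip best rests when hung: 190 mm from the hinge axis, 197 mm above the bench. Two 10 mm thick prongs, 42 mm either side along point y, run out along -x (away from the hinge) from a cross piece 72 mm behind; red upturned tips 25 mm further out, top at 218 mm. The bar lies across both along y; anywhere between tips and cross piece is hung; prongs enter the bail loop at the tips. A hung pail is about 20 mm up.
- padlock_1: Brass padlock lying flat, a solid body 40 x 46 x 20 mm plus a thin wire shackle, 71 x 46 x 20 mm in all, about 0.12 kg. Origin: centre of the underside of the whole; the body spans x -36..+4 mm (its middle is at x = -16 mm), y +-23 mm, z 0..20 mm; the shackle points to +x. May be absent (None).
- padlock_2: Brass padlock lying flat, a solid body 40 x 46 x 20 mm plus a thin wire shackle, 71 x 46 x 20 mm in all, about 0.12 kg. Origin: centre of the underside of the whole; the body spans x -36..+4 mm (its middle is at x = -16 mm), y +-23 mm, z 0..20 mm; the shackle points to +x. May be absent (None).
- cylinder_brass_1: Brass-coloured lock cylinder lying on the bench, 17 mm wide (x), 60 mm long (y), 24 mm tall (z), about 0.08 kg, solid. Origin: centre of its underside. A knock may roll it onto its side. May be absent (None).
- cylinder_brass_2: Brass-coloured lock cylinder lying on the bench, 17 mm wide (x), 60 mm long (y), 24 mm tall (z), about 0.08 kg, solid. Origin: centre of its underside. A knock may roll it onto its side. May be absent (None).
- cylinder_silver: Silver-coloured lock cylinder lying on the bench, 17 mm wide (x), 60 mm long (y), 24 mm tall (z), about 0.08 kg, solid. Origin: centre of its underside. A knock may roll it onto its side. May be absent (None).
- carton_white: White and green carton, 66 x 85 x 46 mm; origin: centre of its underside. A bystander: leave it where it is.
- tape_measure: Yellow tape measure, 64 x 78 x 35 mm; origin: centre of its underside. A bystander: leave it where it is.
Mind the look-alikes: they are no part of the job. Leave any turquoise look-alike of the cylinder_brass_1 alone.

How it is judged (in metres and radians):
On the way, in this order (a step that is already met when the one before it is completed fails the run):
1. every padlock and cylinder present lies in the pail, which stands on the bench (x of padlock_1 in the frame of pail between -0.079 and 0.079 m and y of padlock_1 in the frame of pail between -0.069 and 0.069 m and z of padlock_1 in the frame of pail between -0.005 and 0.068 m and x of padlock_2 in the frame of pail between -0.079 and 0.079 m and y of padlock_2 in the frame of pail between -0.069 and 0.069 m and z of padlock_2 in the frame of pail between -0.005 and 0.068 m and x of cylinder_brass_1 in the frame of pail between -0.079 and 0.079 m and y of cylinder_brass_1 in the frame of pail between -0.069 and 0.069 m and z of cylinder_brass_1 in the frame of pail between -0.005 and 0.068 m and x of cylinder_brass_2 in the frame of pail between -0.079 and 0.079 m and y of cylinder_brass_2 in the frame of pail between -0.069 and 0.069 m and z of cylinder_brass_2 in the frame of pail between -0.005 and 0.068 m and x of cylinder_silver in the frame of pail between -0.079 and 0.079 m and y of cylinder_silver in the frame of pail between -0.069 and 0.069 m and z of cylinder_silver in the frame of pail between -0.005 and 0.068 m and height (world z) of pail below 0.008 m), for 0.2 s.
2. the bail stands upright (value of joint bail above 1.35 rad), for 0.2 s.
3. the pail hangs released on the hook with the arm swung out (x of bail_grip in the frame of hook_seat between -0.02 and 0.05 m and y of bail_grip in the frame of hook_seat between -0.03 and 0.03 m and z of bail_grip in the frame of hook_seat between -0.01 and 0.015 m and height (world z) of pail above 0.01 m and angle between pail's own z axis and vertical below 0.35 rad and contact force between pail and the fingers below 0.3 N and value of joint swing_arm above 1.28 rad), for 0.2 s.
4. the arm is back home with the pail on its hook (x of bail_grip in the frame of hook_seat between -0.02 and 0.05 m and y of bail_grip in the frame of hook_seat between -0.03 and 0.03 m and z of bail_grip in the frame of hook_seat between -0.01 and 0.015 m and height (world z) of pail above 0.01 m and angle between pail's own z axis and vertical below 0.35 rad and contact force between pail and the fingers below 0.3 N and value of joint swing_arm below 0.1 rad), for 0.2 s.
At the end, for the whole second after the job is handed in: Every padlock and cylinder present is in the pail, below its rim; the bail lies on both prongs (bar 20 mm outside to 50 mm behind the seat, 30 mm across, 10 to 15 mm in height); the pail hangs released, still, tilted under 0.35 rad; the arm is within 0.1 rad of home (all of step 4 and x of padlock_1 in the frame of pail between -0.079 and 0.079 m and y of padlock_1 in the frame of pail between -0.069 and 0.069 m and z of padlock_1 in the frame of pail between -0.005 and 0.068 m and x of padlock_2 in the frame of pail between -0.079 and 0.079 m and y of padlock_2 in the frame of pail between -0.069 and 0.069 m and z of padlock_2 in the frame of pail between -0.005 and 0.068 m and x of cylinder_brass_1 in the frame of pail between -0.079 and 0.079 m and y of cylinder_brass_1 in the frame of pail between -0.069 and 0.069 m and z of cylinder_brass_1 in the frame of pail between -0.005 and 0.068 m and x of cylinder_brass_2 in the frame of pail between -0.079 and 0.079 m and y of cylinder_brass_2 in the frame of pail between -0.069 and 0.069 m and z of cylinder_brass_2 in the frame of pail between -0.005 and 0.068 m and x of cylinder_silver in the frame of pail between -0.079 and 0.079 m and y of cylinder_silver in the frame of pail between -0.069 and 0.069 m and z of cylinder_silver in the frame of pail between -0.005 and 0.068 m and linear speed of pail below 0.15 m/s); the robot touches nothing.
It fails at once if the pail is tipped over (angle between pail's own z axis and vertical above 0.8 rad).
It fails at once if the white carton is disturbed (moved over 40 mm) (distance of carton_white from where it was at the start of the episode above 0.04 m).
It fails at once if the tape measure is disturbed (moved over 40 mm) (distance of tape_measure from where it was at the start of the episode above 0.04 m).
Of padlock_1, padlock_2, cylinder_brass_1, cylinder_brass_2, cylinder_silver only 3 to 5 are there at a start; the rules pass over those that are not, and their reading is None.
At some moment in a run one of padlock_1, padlock_2, cylinder_brass_1, cylinder_brass_2, cylinder_silver may be knocked a few centimetres aside while the robot is not near it.
It also fails if it takes over 210 s, if anything falls off the work surface, if the arm or the gripper's body presses on something with over 40 N, if the wrist force passes 120 N, or if a joint passes its speed limit or range.

ROBOT

A 6-joint arm with a two-finger parallel gripper is mounted at the origin on a cart in front of the work surface, level with it; the furniture and walls round the work are solid. World frame = base frame: x ahead of the robot, y to its left, z up, the work surface at z = 0. Lengths are in m, angles in degrees, forces in N, time in s.
With the tool pointing down it reaches from about 0.35 to 0.925 m from the base axis. Payload 6.4 kg.
Tool frame: the origin (TCP) lies midway between the tips of the shut fingers; the grasp point (between the pads) lies 19 mm behind it; z points along the fingers, y is the direction in which the jaws open and shut (so a half turn about z gives the same grasp; the last joint's range is limited). The gripper opens to 85 mm and grips with 20 to 120 N. Pads are 22 mm wide; open, the fingers measure 114 mm over their backs; the gripper's body (76 mm by 85 mm) begins 54 mm behind the grasp point. The pads swing forward as they close: fully open they stand 13 mm farther back than shut.
Start: joints at [-9.975, 14.043, 89.255, -0, 76.702, -9.975], TCP at [0.65, 0, 0.193] pointing down, gripper open.
Joint ranges: [-179.41, 179.41], [-58.25, 129.5], [7.25, 145.43], [-54.29, 234.29], [11.92, 165.04], [-157.13, 157.13]. Speed limits (degrees/s): [147.25, 147.25, 180, 180, 180, 180].

INTERFACE

Orientations are given as a 3x3 rotation matrix whose columns are the frame's x, y, z axes.
In Python, from workcell import bot gives the robot as it stands.
- The arm moves only by the tool play_rows, never from a script. Its argument "deltas" is a list of rows, each an object of numbers: "x", "y", "z": the shift along the tool's x, y, z in units of 30 mm (1.0 is 30 mm); "roll": the turn about the tool's z in rad. In form: [{"x": .., "y": .., "z": .., "roll": ..}, ...]. A call has 1 to 12 rows; each row is the pose to reach, as a shift and turn from the pose commanded when the call began, along the tool's axes at that moment; what a row does not reach only later rows make up. A row lasts 1/12 s, in which the tool goes at most 41.7 mm and 7.16 degrees, less where a joint would pass 70% of its speed; a pose out of reach is approached as far as the arm can. A call with a gripper value outside its range is refused whole. "jaw" is the finger opening in mm, from 0 to 85.4, set as the call begins (left out, the last holds). The fingers move at their own pace and stop on an object; "force" is the grip in N (left out, the last holds). Time passes only in rows, so rows that repeat a pose let the fingers close. It gives the time, the measured TCP pose, the force and the opening at its end, in the units of the state.
- bot.state(): the state, without advancing time (a new reading comes with each control period).
- bot.get_image(name): name is "side" or "top"; returns a dict with "frame" (480x640x3 uint8, red, green, blue), "fx", "fy", "cx", "cy" (pixels), "R" (3x3) and "t" (3): a world point X has camera coordinates R X + t. Camera axes: x right, y down, z forward; pixel columns grow to the right and rows downward; lengths in m; the calibration is good to about 2 mm. A picture is of the moment at which its call begins. There is no depth.
- bot.close_job(): hands the job in, once; it reports no verdict.
The state is a dict: "t": time; "joints": joint angles; "qvel": joint speeds; "tau": joint torques, N m; "ee_pos": TCP position; "tcp_rot": TCP orientation; "ft_force": force on the tool from outside, world axes, zero at the start; "wrist_torque": the same for the moment, N m; "width": opening from 0.0 (shut) to 1.0 (fully open).
Only numpy, scipy, OpenCV 4.12 (cv2) and the standard library are available. Lean on these libraries where they do the work, as an engineer would, in place of code of your own. Each camera call takes 0.05 s, during which the arm holds its last target.

## Working session

There is one attempt and no reset: what is moved stays moved. The work goes in short steps, Python scripts to look and compute and a tool call to move; the robot and the scene stay as the last step left them, time stands still between calls to the robot, and variables do not carry over. Pictures are saved under pics/ and viewed, and the job is handed in when it is done.

Besides the shell and the picture viewer there is one more tool, called after "Request:" as name([rows], argument=value, ...), one row to a line, values as JSON. play_rows: Moves the arm, as the interface text tells. Its arguments: {"type":"object","properties":{"deltas":{"type":"array"},"jaw":{"type":"number"},"force":{"type":"number"}},"required":["deltas"]}

```bash
ls; mkdir -p pics; python3 - <<'E'
from workcell import bot
import cv2
s=bot.state();print(s)
for n in("side","top"):
    d=bot.get_image(n);cv2.imwrite(f"pics/a_{n}.png",d["frame"][:,:,::-1]);print(n,d["fx"],d["fy"],d["cx"],d["cy"],d["R"],d["t"])
E
```

```text
pics
{'t': 0.0, 'joints': array([-9.97423765e+00,  1.40834097e+01,  8.93257353e+01,  3.98696847e-04,
        7.67021126e+01, -9.97389276e+00]), 'qvel': array([ 0.02511955, -0.08409251, -0.0599769 , -0.03530425, -0.05192155,
        0.03634562]), 'tau': array([ 6.17919522e-04, -4.29512215e+01, -3.26122355e+01, -1.30276699e-04,
        5.42047856e-03, -1.36905024e-05]), 'ee_pos': array([6.49363467e-01, 1.30725935e-04, 1.92180584e-01]), 'tcp_rot': array([[ 7.95435795e-06,  9.99998173e-01, -1.91128898e-03],
       [ 9.99999941e-01, -7.29879545e-06,  3.43001698e-04],
       [ 3.42987121e-04, -1.91129160e-03, -9.99998115e-01]]), 'ft_force': array([ 0.48548508,  0.69918783, -1.12860075]), 'wrist_torque': array([-0.01249871,  0.03756359,  0.02801253]), 'width': 1.0022656061665134}
side 487.23725313011187 487.23725313011187 317.2455784854918 238.6595273241592 [[ 0.99988145 -0.01206716  0.00956362]
 [ 0.00298848 -0.45721493 -0.88935121]
 [ 0.01510458  0.88927436 -0.45712467]] [-0.59899208  0.10832304  1.31663559]
top 596.7515052781538 596.7515052781538 330.06831400684945 240.01417071603413 [[-0.01342177 -0.99987079 -0.00884651]
 [-0.98770922  0.01463535 -0.15561588]
 [ 0.15572524  0.00664914 -0.98777803]] [-0.01445152  0.61439175  1.89560461]
```

View pics/a_side.png

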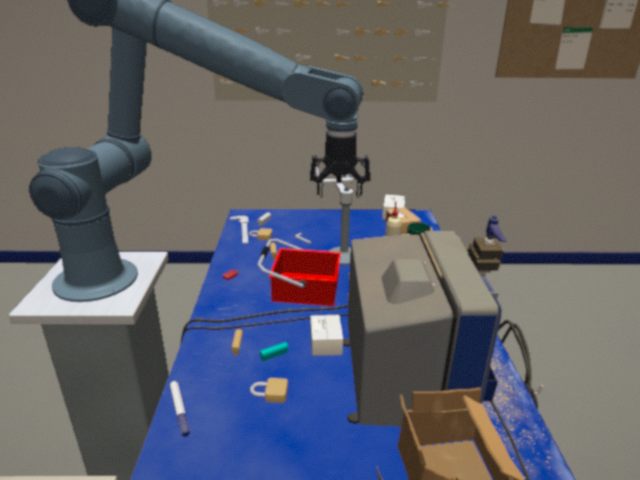

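View pics/a_top.png

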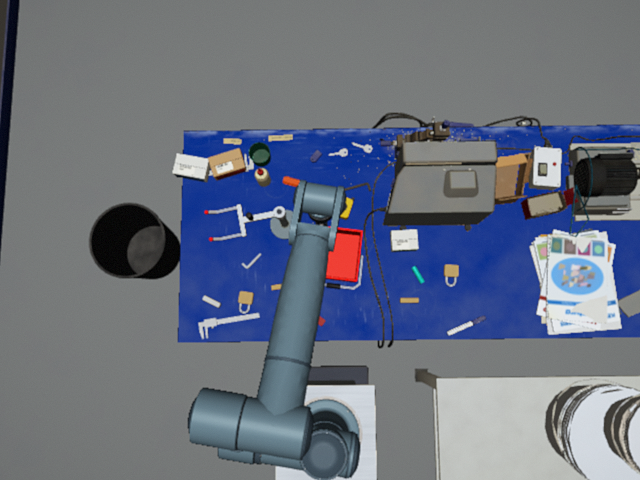

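```bash
cat > h.py <<'E'
import numpy as np,cv2,time
from workcell import bot
def shot(n,name=None):
    d=bot.get_image(n)
    if name: cv2.imwrite(f"pics/{name}.png",d["frame"][:,:,::-1])
    return d
def ray(d,u,v,z):
    R=np.array(d["R"]);t=np.array(d["t"])
    r=R.T@np.array([(u-d["cx"])/d["fx"],(v-d["cy"])/d["fy"],1.]);C=-R.T@t
    return C+r*(z-C[2])/r[2]
def proj(d,X):
    c=np.array(d["R"])@np.array(X)+np.array(d["t"])
    return np.array([d["fx"]*c[0]/c[2]+d["cx"],d["fy"]*c[1]/c[2]+d["cy"]])
def crop(d,u0,v0,u1,v1,name,k=None):
    k=k or min(800/(u1-u0),600/(v1-v0))
    cv2.imwrite(f"pics/{name}.png",cv2.resize(d["frame"][v0:v1,u0:u1,::-1],None,fx=k,fy=k,interpolation=cv2.INTER_CUBIC))
E
python3 - <<'E'
from h import *
d=shot("top");crop(d,180,180,340,345,"b1");crop(d,330,180,500,345,"b2")
d=shot("side");crop(d,180,195,420,375,"b3")
crop(d,160,300,360,450,"b4")
E
```

```text
(no output)
```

View pics/b1.png

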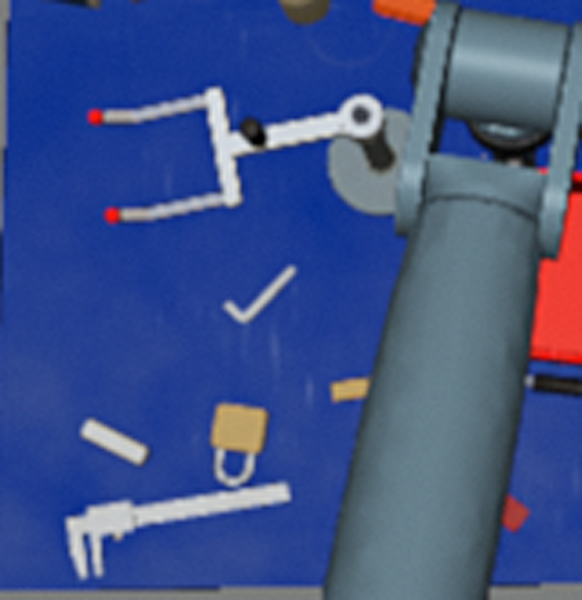

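View pics/b2.png

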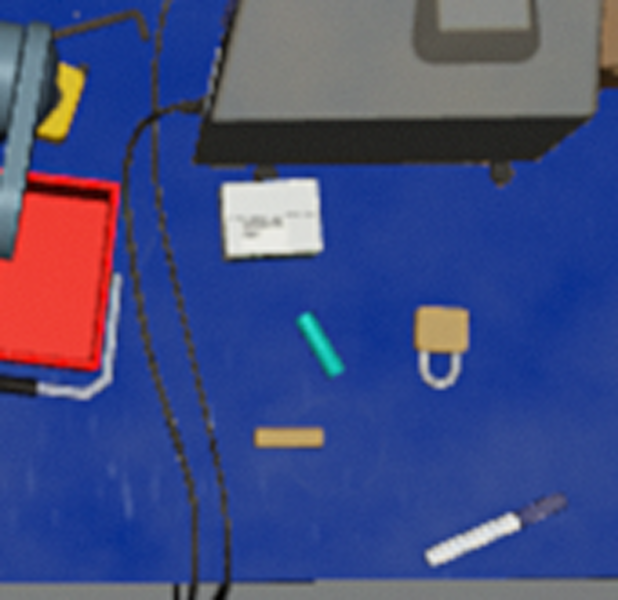

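View pics/b3.png

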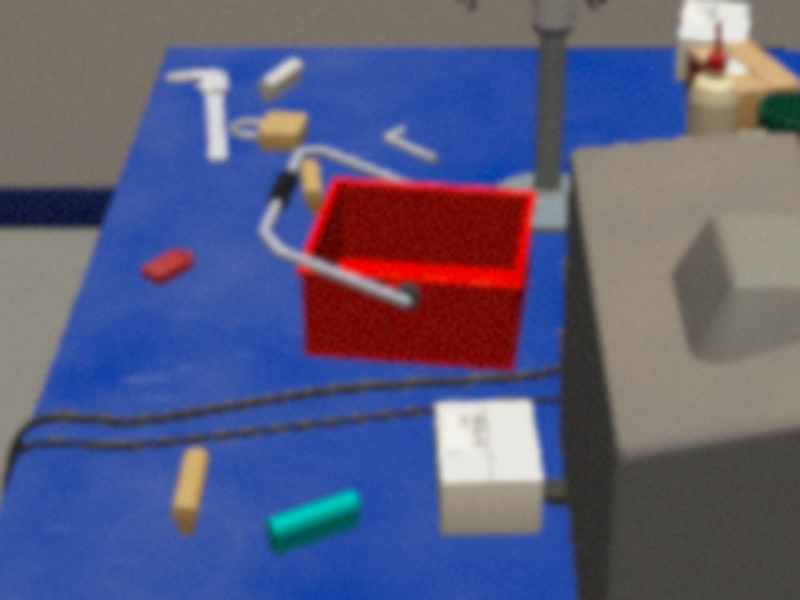

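View pics/b4.png

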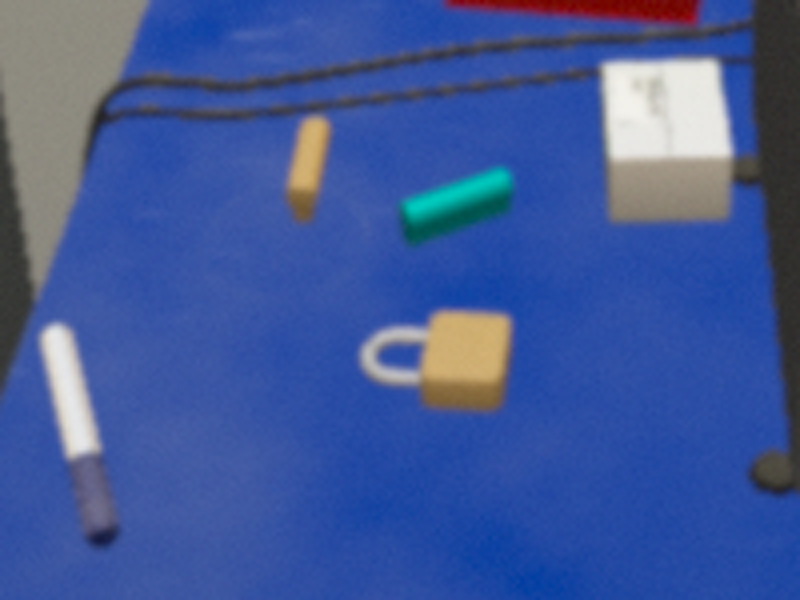

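```bash
cat >> h.py <<'E'
def brass(d):
    h=cv2.cvtColor(d["frame"],cv2.COLOR_RGB2HSV);return cv2.inRange(h,(12,70,90),(28,200,255))
def blobs(m,amin=15):
    n,l,s,c=cv2.connectedComponentsWithStats(m)
    o=[]
    for i in range(1,n):
        if s[i,4]>=amin:
            ys,xs=np.nonzero(l==i);r=cv2.minAreaRect(np.stack([xs,ys],1).astype(np.float32));o.append((c[i],s[i],r))
    return o
E
python3 - <<'E'
from h import *
np.set_printoptions(precision=4,suppress=True)
d=shot("top");s=shot("side")
def rep(d,m,zt,box):
    for c,st,r in blobs(m):
        if box[0]<c[0]<box[2] and box[1]<c[1]<box[3]:
            P=[ray(d,*p,zt)[:2] for p in cv2.boxPoints(r)]
            P=np.array(P);print(c.round(1),st[4],"ctr",ray(d,*r[0],zt)[:2],"edges",np.linalg.norm(P[1]-P[0]).round(4),np.linalg.norm(P[2]-P[1]).round(4),"dirs",np.degrees(np.arctan2(*(P[1]-P[0])[::-1])).round(1))
print("brass top");rep(d,brass(d),.02,(180,180,500,345))
print("brass side");rep(s,brass(s),.02,(180,200,345,420))
h=cv2.cvtColor(d["frame"],cv2.COLOR_RGB2HSV)
wh=cv2.inRange(h,(0,0,110),(179,70,255));print("white");rep(d,wh,.022,(180,180,500,345))
red=cv2.inRange(h,(0,150,120),(6,255,255));print("red");rep(d,red,.075,(180,180,500,345))
hs=cv2.cvtColor(s["frame"],cv2.COLOR_RGB2HSV);print("white side")
rep(s,cv2.inRange(hs,(0,0,110),(179,70,255)),.022,(180,200,345,420))
print("red side");rep(s,cv2.inRange(hs,(0,150,60),(8,255,255)),.075,(180,200,345,420))
E
```

```text
brass top
[347. 203.] 33 ctr [ 0.7368 -0.0825] edges 0.0487 0.0219 dirs -14.7
[450.7 270.3] 163 ctr [ 0.5117 -0.4173] edges 0.0362 0.0458 dirs -2.5
[276.  286.6] 46 ctr [0.467  0.1551] edges 0.0327 0.0151 dirs -81.3
[245.4 297.4] 155 ctr [0.4332 0.2552] edges 0.0373 0.0448 dirs -8.9
[408.9 300. ] 90 ctr [ 0.4174 -0.2767] edges 0.0585 0.013 dirs -90.8
brass side
[264.  233.8] 117 ctr [0.4354 0.2327] edges 0.0382 0.0698 dirs 0.4
[272.8 249.2] 61 ctr [0.4709 0.1293] edges 0.0149 0.087 dirs 29.5
[236.6 341. ] 145 ctr [ 0.4198 -0.2873] edges 0.0788 0.0155 dirs 90.7
[275.9 389.7] 437 ctr [ 0.5138 -0.4315] edges 0.0412 0.0575 dirs -0.1
white
[278.4 229.8] 184169 ctr [0.6205 0.0119] edges 1.6219 2.2531 dirs 4.2
[442.5 189.1] 4033 ctr [ 0.7865 -0.3992] edges 0.3577 0.156 dirs -90.2
[298.9 272.4] 4451 ctr [0.5266 0.1196] edges 0.5819 0.2843 dirs -8.9
[319.  196.6] 595 ctr [0.764  0.0124] edges 0.0769 0.102 dirs -8.9
[233.1 221.7] 403 ctr [0.6841 0.3083] edges 0.1315 0.1106 dirs -80.8
[404.2 239.4] 555 ctr [ 0.6168 -0.2675] edges 0.089 0.0688 dirs -87.8
[251.3 261.4] 64 ctr [0.5515 0.2338] edge
[... 859 characters left out ...]
9.6
[301.7 237.8] 51 ctr [0.5562 0.1957] edges 0.0315 0.0769 dirs 69.9
[278.3 243. ] 133 ctr [0.4884 0.1471] edges 0.0804 0.1488 dirs 85.4
[335.8 249. ] 26 ctr [0.6528 0.1349] edges 0.0297 0.0186 dirs 0.3
[276.2 272.8] 202 ctr [ 0.4948 -0.0101] edges 0.0623 0.1998 dirs 75.6
[326.1 334.4] 1247 ctr [ 0.6162 -0.266 ] edges 0.0764 0.1458 dirs 8.2
[235.1 336.5] 40 ctr [ 0.4145 -0.2783] edges 0.0665 0.0235 dirs 74.5
[239.9 342.9] 15 ctr [ 0.4286 -0.2939] edges 0.0434 0.0025 dirs 88.9
[262.4 386.8] 178 ctr [ 0.5007 -0.4236] edges 0.0759 0.0439 dirs 24.8
red side
[306.3 276.2] 2833 ctr [ 0.5653 -0.1038] edges 0.2498 0.1817 dirs 91.9
[229.9 274.6] 37 ctr [ 0.3818 -0.1002] edges 0.0329 0.016 dirs 57.9
```

Request:
play_rows([
  {"x": -9.2,"y": -7.73,"z": 2.4},
  {"x": -9.2,"y": -7.73,"z": 2.4},
  {"x": -9.2,"y": -7.73,"z": 2.4},
  {"x": -9.2,"y": -7.73,"z": 2.4},
  {"x": -9.2,"y": -7.73,"z": 2.4},
  {"x": -9.2,"y": -7.73,"z": 2.4},
  {"x": -9.2,"y": -7.73,"z": 2.4},
  {"x": -9.2,"y": -7.73,"z": 2.4},
  {"x": -9.2,"y": -7.73,"z": 2.4},
  {"x": -9.2,"y": -7.73,"z": 2.4},
  {"x": -9.2,"y": -7.73,"z": 2.4},
  {"x": -9.2,"y": -7.73,"z": 2.4},
], jaw=45)

```text
schema error: expected keys x, y, z, roll
```

```bash
cat >> h.py <<'E'
np.set_printoptions(precision=4,suppress=True)
def go(x,y,z,yaw=None):
    "delta from measured pose in tool axes; yaw = world angle (deg) of jaw line"
    s=bot.state();R=np.array(s["tcp_rot"]);p=np.array(s["ee_pos"])
    d=R.T@(np.array([x,y,z])-p)/.03
    cur=np.degrees(np.arctan2(R[1,1],R[0,1]))
    o=f"at {p.round(4)} jaw {cur:.1f} delta {d.round(3)}"
    if yaw is not None:
        dy=(yaw-cur+90)%180-90;o+=f" roll {np.radians(-dy):.3f} j6 {s['joints'][5]:.1f}"
    print(o,"w",round(s["width"],3),"t",round(s["t"],2))
def rect(d,m,zt,box,amin=15):
    for c,st,r in blobs(m,amin):
        if box[0]<c[0]<box[2] and box[1]<c[1]<box[3]:
            P=np.array([ray(d,*p,zt)[:2] for p in cv2.boxPoints(r)])
            e=[P[1]-P[0],P[2]-P[1]];e.sort(key=lambda v:-np.linalg.norm(v))
            print(c.round(1),st[4],"ctr",P.mean(0),"size",*[np.linalg.norm(v).round(4) for v in e],"longdir",np.degrees(np.arctan2(e[0][1],e[0][0])).round(1)%180)
E
python3 - <<'E'
from h import *
d=shot("top");crop(d,180,180,340,345,"c1");crop(d,300,180,500,345,"c2")
rect(d,brass(d),.022,(180,240,500,345))
h=cv2.cvtColor(d["frame"],cv2.COLOR_RGB2HSV)
red=cv2.inRange(h,(0,150,120),(6,255,255));print("red");rect(d,red,.075,(180,180,500,345))
go(.418,-.277,.004,0)
E
```

```text
[450.7 270.3] 163 ctr [ 0.5115 -0.4169] size 0.0458 0.0361 longdir 89.2
[276.  286.6] 46 ctr [0.4668 0.155 ] size 0.0327 0.0151 longdir 98.7
[245.4 297.4] 155 ctr [0.4331 0.2549] size 0.0447 0.0373 longdir 79.8
[408.9 300. ] 90 ctr [ 0.4173 -0.2765] size 0.0584 0.0129 longdir 89.2
red
[344.3 256.6] 1392 ctr [ 0.5644 -0.0665] size 0.1654 0.1006 longdir 172.2
[320.7 320.8] 29 ctr [0.3541 0.0087] size 0.0218 0.0126 longdir 179.3
at [0.6499 0.     0.193 ] jaw 0.0 delta [-9.234 -7.727  6.304] roll 0.000 j6 -10.0 w 1.001 t 0.35
```

View pics/c1.png

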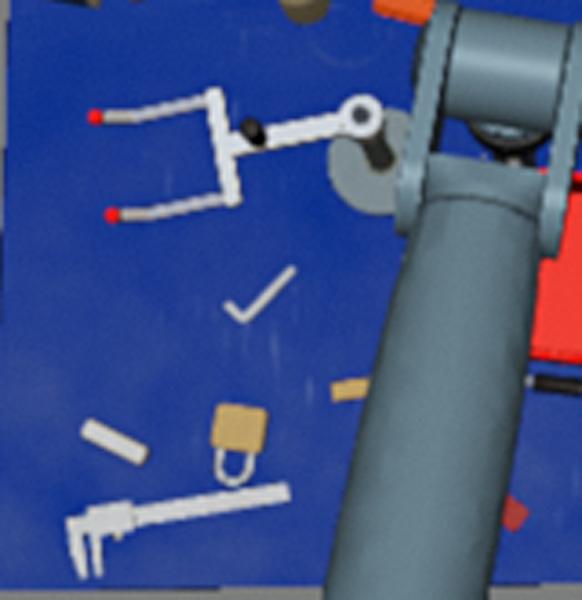

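View pics/c2.png

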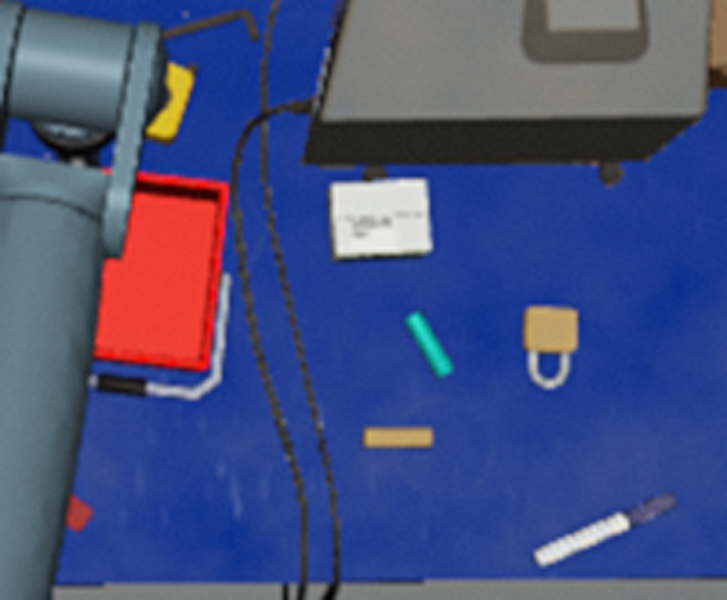

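Request:
play_rows([
  {"x": -9.2,"y": -7.73,"z": 2.4,"roll": 0},
  {"x": -9.2,"y": -7.73,"z": 2.4,"roll": 0},
  {"x": -9.2,"y": -7.73,"z": 2.4,"roll": 0},
  {"x": -9.2,"y": -7.73,"z": 2.4,"roll": 0},
  {"x": -9.2,"y": -7.73,"z": 2.4,"roll": 0},
  {"x": -9.2,"y": -7.73,"z": 2.4,"roll": 0},
  {"x": -9.2,"y": -7.73,"z": 2.4,"roll": 0},
  {"x": -9.2,"y": -7.73,"z": 2.4,"roll": 0},
  {"x": -9.2,"y": -7.73,"z": 2.4,"roll": 0},
  {"x": -9.2,"y": -7.73,"z": 2.4,"roll": 0},
  {"x": -9.2,"y": -7.73,"z": 2.4,"roll": 0},
  {"x": -9.2,"y": -7.73,"z": 2.4,"roll": 0},
], jaw=45)

```text
t: 1.35
ee_pos: [0.4184, -0.276, 0.1215]
tcp_rot: [[0.0, 1.0, 0.001], [1.0, -0.0, -0.0], [-0.0, 0.001, -1.0]]
ft_force: [0.0, 1.1, 1.0]
width: 0.521
```

```bash
python3 - <<'E'
from h import *
d=shot("top");crop(d,180,180,380,345,"c3");shot("side","c4")
rect(d,brass(d),.022,(180,240,500,345))
h=cv2.cvtColor(d["frame"],cv2.COLOR_RGB2HSV)
red=cv2.inRange(h,(0,150,120),(6,255,255));print("red");rect(d,red,.075,(180,180,500,345))
go(.418,-.277,.004,0)
E
```

```text
[450.7 270.3] 163 ctr [ 0.5115 -0.4169] size 0.0458 0.0361 longdir 89.2
[280.2 286. ] 86 ctr [0.4688 0.142 ] size 0.059 0.0151 longdir 98.7
[245.4 297.5] 156 ctr [0.4329 0.2552] size 0.0449 0.0376 longdir 81.1
[406.9 299.6] 17 ctr [ 0.4199 -0.2709] size 0.0204 0.0093 longdir 43.69999999999999
red
[336.9 254.5] 2136 ctr [ 0.5673 -0.044 ] size 0.1653 0.1462 longdir 172.7
[318.6 319.5] 56 ctr [0.358  0.0169] size 0.0334 0.0166 longdir 50.80000000000001
at [ 0.419  -0.2754  0.1217] jaw 0.1 delta [-0.051 -0.035  3.924] roll 0.002 j6 -46.4 w 0.532 t 1.45
```

View pics/c3.png

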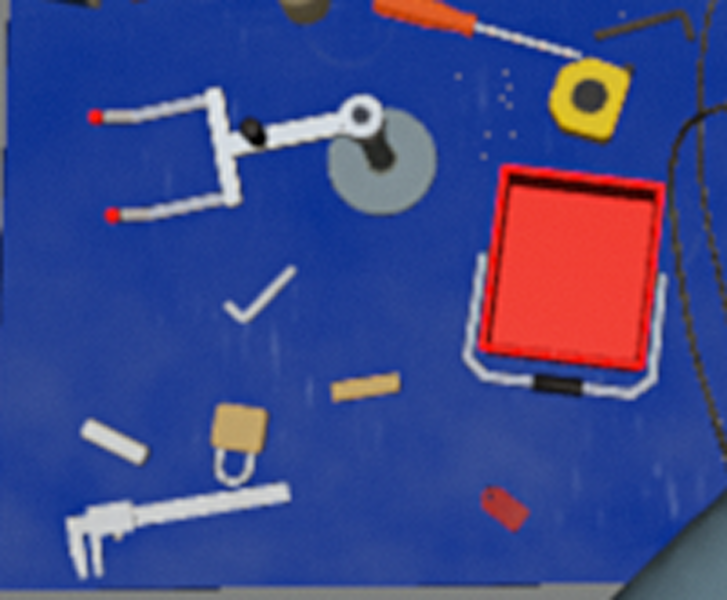

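View pics/c4.png

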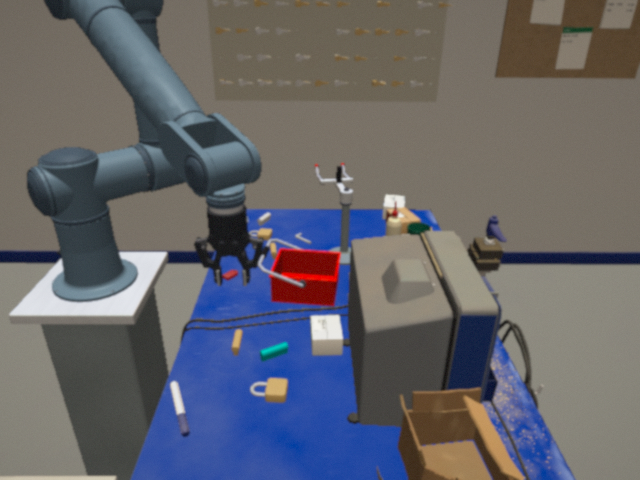

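Request:
play_rows([
  {"x": -0.05,"y": -0.03,"z": 1,"roll": 0},
  {"x": -0.05,"y": -0.03,"z": 2,"roll": 0},
  {"x": -0.05,"y": -0.03,"z": 3,"roll": 0},
  {"x": -0.05,"y": -0.03,"z": 3.6,"roll": 0},
  {"x": -0.05,"y": -0.03,"z": 3.9,"roll": 0},
  {"x": -0.05,"y": -0.03,"z": 3.9,"roll": 0},
])

```text
t: 1.95
ee_pos: [0.4167, -0.2755, 0.0024]
tcp_rot: [[-0.002, 1.0, -0.003], [1.0, 0.002, 0.003], [0.003, -0.003, -1.0]]
ft_force: [-0.2, 0.4, -0.5]
width: 0.526
```

Request:
play_rows([
  {"x": 0,"y": 0,"z": 0,"roll": 0},
  {"x": 0,"y": 0,"z": 0,"roll": 0},
  {"x": 0,"y": 0,"z": 0,"roll": 0},
  {"x": 0,"y": 0,"z": 0,"roll": 0},
  {"x": 0,"y": 0,"z": 0,"roll": 0},
  {"x": 0,"y": 0,"z": 0,"roll": 0},
  {"x": 0,"y": 0,"z": -0.5,"roll": 0},
  {"x": 0,"y": 0,"z": -1,"roll": 0},
  {"x": 0,"y": 0,"z": -2,"roll": 0},
  {"x": 0,"y": 0,"z": -3,"roll": 0},
  {"x": 0,"y": 0,"z": -4,"roll": 0},
  {"x": 0,"y": 0,"z": -4.5,"roll": 0},
], jaw=5, force=40)

```text
t: 2.95
ee_pos: [0.4186, -0.279, 0.1435]
tcp_rot: [[0.0, 1.0, 0.004], [1.0, -0.0, -0.004], [-0.004, 0.004, -1.0]]
ft_force: [0.5, 0.2, 0.4]
width: 0.056
```

```bash
python3 - <<'E'
from h import *
go(.567,-.09,.15,0);go(.567,-.09,.06,0)
E
```

```text
at [ 0.4186 -0.279   0.1435] jaw -0.0 delta [ 6.298  4.948 -0.222] roll -0.000 j6 -46.6 w 0.056 t 2.95
at [ 0.4186 -0.279   0.1435] jaw -0.0 delta [6.311 4.935 2.778] roll -0.000 j6 -46.6 w 0.056 t 2.95
```

```bash
python3 - <<'E'
from h import *
d=shot("top");rect(d,brass(d),.022,(180,240,500,345));s=shot("side");crop(s,180,200,360,335+60,"e1");rect(s,brass(s),.012,(180,200,345,420))
E
```

```text
[450.7 270.3] 163 ctr [ 0.5115 -0.4169] size 0.0458 0.0361 longdir 89.2
[280.2 286. ] 86 ctr [0.4688 0.142 ] size 0.059 0.0151 longdir 98.7
[245.4 297.4] 155 ctr [0.4331 0.2549] size 0.0447 0.0373 longdir 79.8
[408.  299.8] 26 ctr [ 0.419  -0.2733] size 0.025 0.0116 longdir 43.69999999999999
[264.7 233.7] 104 ctr [0.4353 0.2493] size 0.0706 0.0354 longdir 94.2
[272.8 249.1] 62 ctr [0.4697 0.1453] size 0.0881 0.0158 longdir 100.4
[236.6 340.8] 142 ctr [ 0.4179 -0.2761] size 0.0797 0.0157 longdir 90.7
[276.  389.7] 439 ctr [ 0.513  -0.4225] size 0.0581 0.0417 longdir 92.6
```

View pics/e1.png

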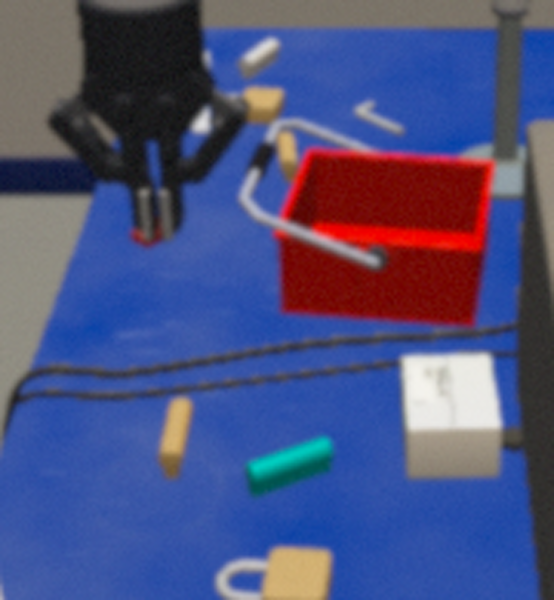

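Request:
play_rows([
  {"x": 0.07,"y": 0,"z": 0,"roll": 0},
  {"x": 0.07,"y": 0,"z": 0,"roll": 0},
  {"x": 0.07,"y": 0,"z": 0,"roll": 0},
  {"x": 0.07,"y": 0,"z": 0,"roll": 0},
  {"x": 0.07,"y": 0,"z": 1,"roll": 0},
  {"x": 0.07,"y": 0,"z": 2,"roll": 0},
  {"x": 0.07,"y": 0,"z": 3,"roll": 0},
  {"x": 0.07,"y": 0,"z": 4,"roll": 0},
  {"x": 0.07,"y": 0,"z": 4.6,"roll": 0},
  {"x": 0.07,"y": 0,"z": 4.65,"roll": 0},
  {"x": 0.07,"y": 0,"z": 4.65,"roll": 0},
], jaw=45)

```text
t: 3.97
ee_pos: [0.4162, -0.2743, -0.0016]
tcp_rot: [[0.0, 1.0, -0.003], [1.0, -0.0, 0.003], [0.003, -0.003, -1.0]]
ft_force: [-0.4, -0.5, 1.3]
width: 0.527
```

Request:
play_rows([
  {"x": 0,"y": 0,"z": 0,"roll": 0},
  {"x": 0,"y": 0,"z": 0,"roll": 0},
  {"x": 0,"y": 0,"z": 0,"roll": 0},
  {"x": 0,"y": 0,"z": 0,"roll": 0},
  {"x": 0,"y": 0,"z": 0,"roll": 0},
  {"x": 0,"y": 0,"z": 0,"roll": 0},
  {"x": 0,"y": 0,"z": 0,"roll": 0},
  {"x": 0,"y": 0,"z": 0,"roll": 0},
], jaw=5)

```text
t: 4.63
ee_pos: [0.4172, -0.2754, -0.0001]
tcp_rot: [[-0.0, 1.0, 0.0], [1.0, 0.0, -0.0], [-0.0, 0.0, -1.0]]
ft_force: [-0.0, 0.3, -0.2]
width: 0.06
```

```bash
python3 - <<'E'
from h import *
s=shot("side");crop(s,180,240,340,360,"f1")
print(proj(s,[.4172,-.2754,0]))
d=shot("top");print(proj(d,[.4172,-.2754,0]));crop(d,340,220,480,325,"f2")
E
```

```text
[236.5608 345.0924]
[407.8522 300.425 ]
```

View pics/f1.png

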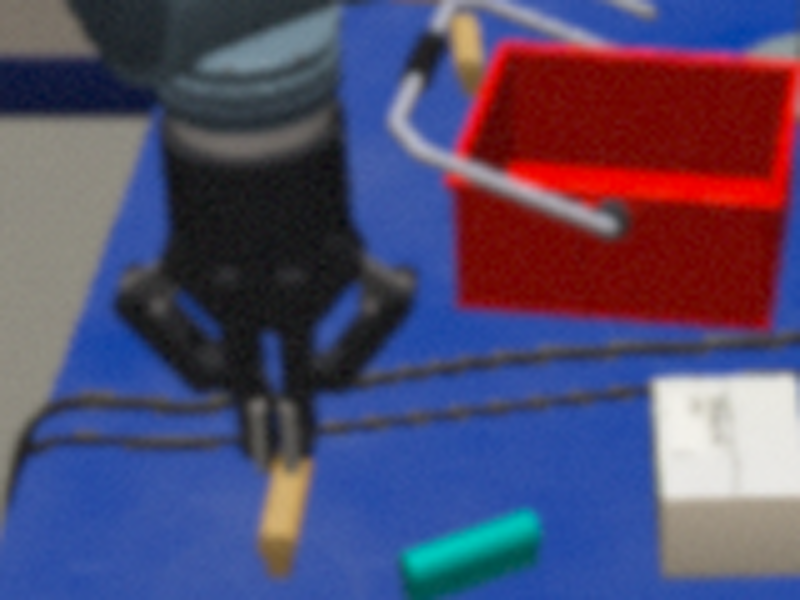

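View pics/f2.png

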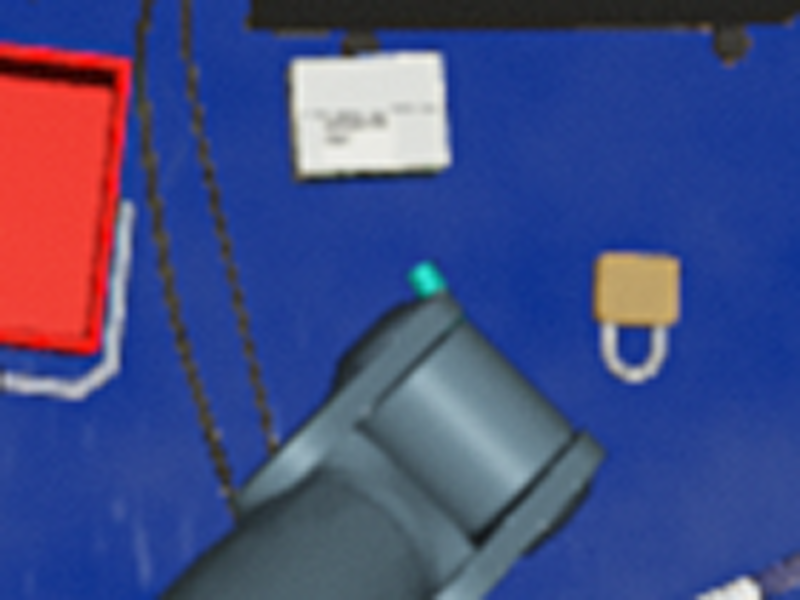

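```bash
python3 - <<'E'
from h import *
s=shot("side")
for X in([.4186,-.279,.1435],[.419,-.2754,.1217],[.65,0,.193],[.4186,-.279,.1685],[.4172,-.25,0],[.4172,-.24,0.],[.4172,-.2754,0.024],[.4172,-.2454,0.],[.4172,-.3,0.024]):print(X,proj(s,X))
print(bot.state())
for y in(-.306,-.246):
  for z in (0,.024):print(y,z,proj(s,[.4175,y,z]))
E
```

```text
[0.4186, -0.279, 0.1435] [232.4216 291.5301]
[0.419, -0.2754, 0.1217] [233.585  299.3044]
[0.65, 0, 0.193] [338.0129 214.5071]
[0.4186, -0.279, 0.1685] [231.5669 281.2789]
[0.4172, -0.25, 0] [238.0809 337.767 ]
[0.4172, -0.24, 0.0] [238.6625 334.9648]
[0.4172, -0.2754, 0.024] [235.836  336.4405]
[0.4172, -0.2454, 0.0] [238.3496 336.4724]
[0.4172, -0.3, 0.024] [234.2705 343.7304]
{'t': 4.7833, 'joints': array([-46.4467,   9.9414, 117.0382,  -0.0021,  53.0258, -46.4434]), 'qvel': array([-0.0107,  0.1216, -0.0273, -0.1117,  0.0867, -0.0162]), 'tau': array([  0.0027, -32.5108, -25.1512,  -0.0001,   0.0004,  -0.    ]), 'ee_pos': array([ 0.4172, -0.2754, -0.0002]), 'tcp_rot': array([[ 0.    ,  1.    , -0.0001],
       [ 1.    , -0.    ,  0.    ],
       [ 0.    , -0.0001, -1.    ]]), 'ft_force': array([-0.4575,  0.0105,  0.0122]), 'wrist_torque': array([-0.0269, -0.0334, -0.0699]), 'width': 0.05905822418640518}
-0.306 0 [234.782  354.3356]
-0.306 0.024 [234.0195 345.5549]
-0.246 0 [238.4474 336.6407]
-0.246 0.024 [237.7589 328.1109]
```

```bash
python3 - <<'E'
from h import *
s=shot("side");crop(s,215,300,265,362,"f3",9)
E
```

```text
(no output)
```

View pics/f3.png

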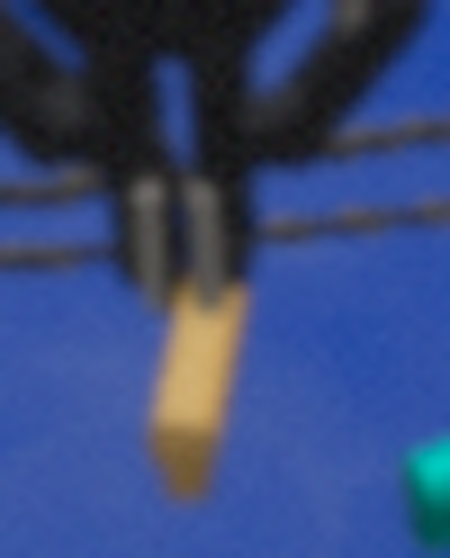

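```bash
python3 - <<'E'
from h import *
d=shot("top")
print(-np.array(d["R"]).T@np.array(d["t"]))
for z in(0,.1,.2,.3,.35,.4):print(z,proj(d,[.4172,-.2754,z]),proj(d,[.4172,-.23,z]))
E
```

```text
[ 0.3115 -0.036   1.9679]
0 [407.8522 300.425 ] [394.0126 300.6181]
0.1 [411.6993 298.6405] [397.1241 298.8441]
0.2 [415.9779 296.6558] [400.5847 296.8711]
0.3 [420.765  294.4352] [404.4564 294.6638]
0.35 [423.3783 293.2229] [406.57   293.4588]
0.4 [426.1568 291.9341] [408.8172 292.1776]
```

Request:
play_rows([
  {"x": 0,"y": 0,"z": 0,"roll": 0},
  {"x": 0,"y": 0,"z": 0,"roll": 0},
  {"x": 0,"y": 0,"z": 0,"roll": 0},
  {"x": 0,"y": 0,"z": 0,"roll": 0},
  {"x": 0,"y": 0,"z": 0,"roll": 0},
  {"x": 0,"y": 0,"z": 0.1,"roll": 0},
  {"x": 0,"y": 0,"z": 0.2,"roll": 0},
  {"x": 0,"y": 0,"z": 0.3,"roll": 0},
  {"x": 0,"y": 0,"z": 0.3,"roll": 0},
], jaw=45)

```text
t: 5.63
ee_pos: [0.4167, -0.2749, -0.0101]
tcp_rot: [[0.0, 1.0, -0.001], [1.0, -0.0, 0.001], [0.001, -0.001, -1.0]]
ft_force: [-0.2, -0.2, 0.6]
width: 0.525
```

```bash
python3 - <<'E'
from h import *
s=shot("side");crop(s,205,280,275,362,"g1",7)
st=bot.state();print(proj(s,st["ee_pos"]),st["ee_pos"],st["ft_force"])
E
```

```text
[236.7082 348.4648] [ 0.4168 -0.275  -0.0098] [0.2086 0.594  0.0206]
```

View pics/g1.png

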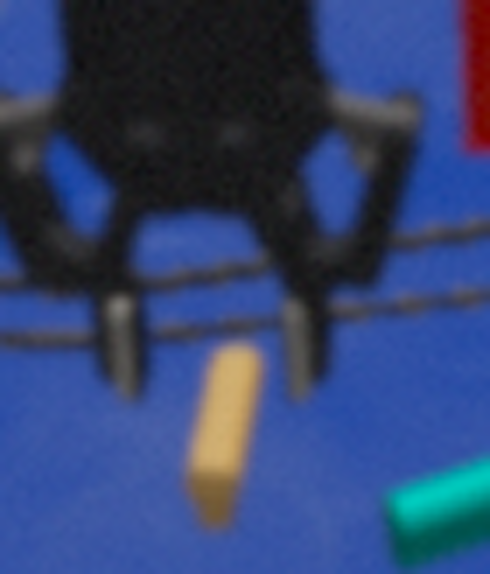

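Request:
play_rows([
  {"x": -0.03,"y": 0.03,"z": 0.15,"roll": 0},
  {"x": -0.03,"y": 0.03,"z": 0.3,"roll": 0},
  {"x": -0.03,"y": 0.03,"z": 0.4,"roll": 0},
  {"x": -0.03,"y": 0.03,"z": 0.4,"roll": 0},
])

```text
t: 6.02
ee_pos: [0.4176, -0.2757, -0.0222]
tcp_rot: [[0.0, 1.0, -0.001], [1.0, -0.0, 0.001], [0.001, -0.001, -1.0]]
ft_force: [0.4, -0.1, 0.4]
width: 0.527
```

Request:
play_rows([
  {"x": 0,"y": 0,"z": 0,"roll": 0},
  {"x": 0,"y": 0,"z": 0,"roll": 0},
  {"x": 0,"y": 0,"z": 0,"roll": 0},
  {"x": 0,"y": 0,"z": 0,"roll": 0},
  {"x": 0,"y": 0,"z": 0,"roll": 0},
  {"x": 0,"y": 0,"z": 0,"roll": 0},
], jaw=5)

```text
t: 6.52
ee_pos: [0.4183, -0.2765, -0.021]
tcp_rot: [[0.0, 1.0, 0.0], [1.0, -0.0, -0.0], [-0.0, 0.0, -1.0]]
ft_force: [-0.7, -0.2, 1.8]
width: 0.164
```

Request:
play_rows([
  {"x": 0,"y": 0,"z": -1,"roll": 0},
  {"x": 0,"y": 0,"z": -2.3,"roll": 0},
  {"x": 0,"y": 0,"z": -3.6,"roll": 0},
  {"x": 0,"y": 0,"z": -4.5,"roll": 0},
  {"x": 1,"y": 1,"z": -5,"roll": 0},
  {"x": 2,"y": 1.9,"z": -5,"roll": 0},
  {"x": 3,"y": 2.8,"z": -5,"roll": 0},
  {"x": 4,"y": 3.7,"z": -5,"roll": 0},
  {"x": 5,"y": 4.6,"z": -5,"roll": 0},
  {"x": 6,"y": 5.5,"z": -5,"roll": 0},
  {"x": 6.6,"y": 6,"z": -5,"roll": 0},
  {"x": 6.6,"y": 6,"z": -5,"roll": 0},
])

```text
t: 7.52
ee_pos: [0.6001, -0.0745, 0.1285]
tcp_rot: [[-0.005, 1.0, 0.001], [1.0, 0.005, 0.001], [0.001, 0.001, -1.0]]
ft_force: [0.6, -0.4, -0.5]
width: 0.168
```

```bash
python3 - <<'E'
from h import *
s=shot("side");crop(s,200,180,380,320,"i1")
go(.598,-.078,0,0)
E
```

```text
at [ 0.5988 -0.0763  0.1283] jaw 0.2 delta [-0.057 -0.025  4.276] roll 0.004 j6 -18.2 w 0.167 t 7.57
```

View pics/i1.png

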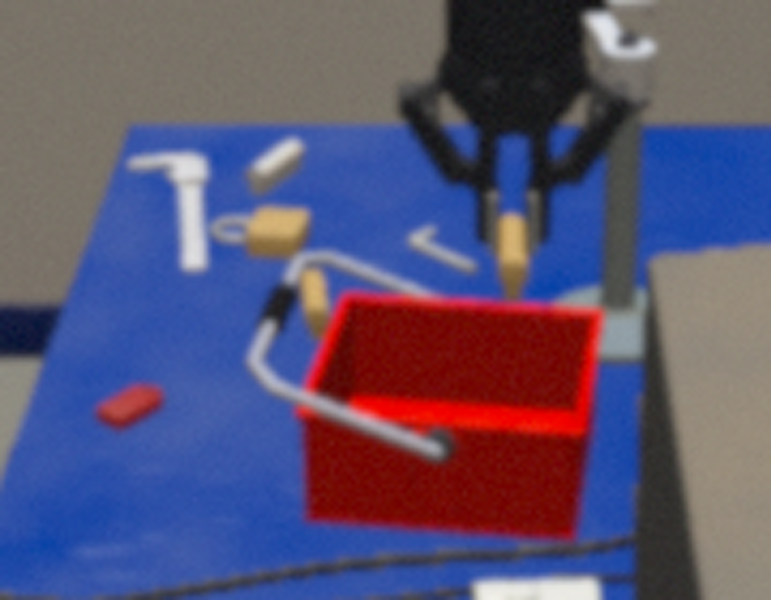

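Request:
play_rows([
  {"x": -0.05,"y": 0,"z": 1.2,"roll": 0},
  {"x": -0.05,"y": 0,"z": 2.4,"roll": 0},
  {"x": -0.05,"y": 0,"z": 3.4,"roll": 0},
  {"x": -0.05,"y": 0,"z": 4,"roll": 0},
  {"x": -0.05,"y": 0,"z": 4.1,"roll": 0},
  {"x": -0.05,"y": 0,"z": 4.1,"roll": 0},
])

```text
t: 8.07
ee_pos: [0.5964, -0.0802, 0.0044]
tcp_rot: [[0.001, 1.0, -0.003], [1.0, -0.001, 0.001], [0.001, -0.003, -1.0]]
ft_force: [0.7, -0.0, -0.2]
width: 0.167
```

Request:
play_rows([
  {"x": 0,"y": 0,"z": 0,"roll": 0},
  {"x": 0,"y": 0,"z": 0,"roll": 0},
  {"x": 0,"y": 0,"z": 0,"roll": 0},
  {"x": 0,"y": 0,"z": 0,"roll": 0},
  {"x": 0,"y": 0,"z": -1,"roll": 0},
  {"x": 0,"y": 0,"z": -2.3,"roll": 0},
  {"x": 0,"y": 0,"z": -3.6,"roll": 0},
  {"x": 0,"y": 0,"z": -4.3,"roll": 0},
  {"x": -1,"y": -0.3,"z": -4.3,"roll": 0.12},
  {"x": -2,"y": -0.6,"z": -4.3,"roll": 0.24},
  {"x": -3,"y": -0.8,"z": -4.3,"roll": 0.36},
  {"x": -4,"y": -1.2,"z": -4.3,"roll": 0.48},
], jaw=32)

```text
t: 9.07
ee_pos: [0.5626, -0.2011, 0.1362]
tcp_rot: [[0.466, 0.885, 0.002], [0.885, -0.466, -0.001], [-0.0, 0.003, -1.0]]
ft_force: [0.6, 0.7, 1.2]
width: 0.374
```

```bash
python3 - <<'E'
from h import *
s=shot("side","j1");d=shot("top");crop(d,180,180,500,345,"j2")
rect(d,brass(d),.022,(180,220,500,345))
go(.512,-.417,.11,90)
E
```

```text
[347.9 241. ] 118 ctr [ 0.6141 -0.0821] size 0.0528 0.02 longdir 89.1
[450.7 270.3] 163 ctr [ 0.5115 -0.4169] size 0.0458 0.0361 longdir 89.2
[280.2 286. ] 86 ctr [0.4688 0.142 ] size 0.059 0.0151 longdir 98.7
[245.5 297.5] 156 ctr [0.4331 0.2549] size 0.0447 0.0373 longdir 79.8
at [ 0.5613 -0.2036  0.1358] jaw -27.9 delta [-7.057  1.87   0.872] roll 1.085 j6 -2.9 w 0.377 t 9.17
```

View pics/j2.png

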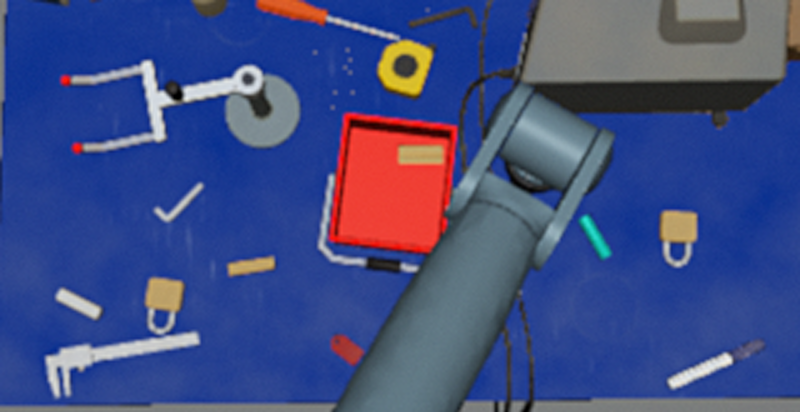

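Request:
play_rows([
  {"x": -0.6,"y": 0.15,"z": 0,"roll": 0.1},
  {"x": -1.4,"y": 0.4,"z": 0,"roll": 0.2},
  {"x": -2.4,"y": 0.65,"z": 0,"roll": 0.3},
  {"x": -3.4,"y": 0.9,"z": 0,"roll": 0.4},
  {"x": -4.4,"y": 1.15,"z": 0,"roll": 0.52},
  {"x": -5.4,"y": 1.4,"z": 0.5,"roll": 0.64},
  {"x": -6.4,"y": 1.7,"z": 1,"roll": 0.76},
  {"x": -7.05,"y": 1.87,"z": 1.5,"roll": 0.88},
  {"x": -7.05,"y": 1.87,"z": 1.5,"roll": 1},
  {"x": -7.05,"y": 1.87,"z": 1.5,"roll": 1.085},
  {"x": -7.05,"y": 1.87,"z": 1.5,"roll": 1.085},
  {"x": -7.05,"y": 1.87,"z": 1.5,"roll": 1.085},
], jaw=70)

```text
t: 10.17
ee_pos: [0.5148, -0.413, 0.0903]
tcp_rot: [[1.0, 0.009, 0.001], [0.009, -1.0, -0.0], [0.001, 0.0, -1.0]]
ft_force: [-0.0, -0.2, -0.2]
width: 0.82
```

```bash
python3 - <<'E'
from h import *
s=shot("side");crop(s,200,260,360,420,"k1");print(proj(s,[.512,-.417,.02]))
go(.512,-.418,-.024,90)
E
```

```text
[275.0279 384.5237]
at [ 0.5148 -0.4129  0.0904] jaw -89.5 delta [-0.097  0.166  3.813] roll 0.009 j6 40.9 w 0.817 t 10.22
```

View pics/k1.png

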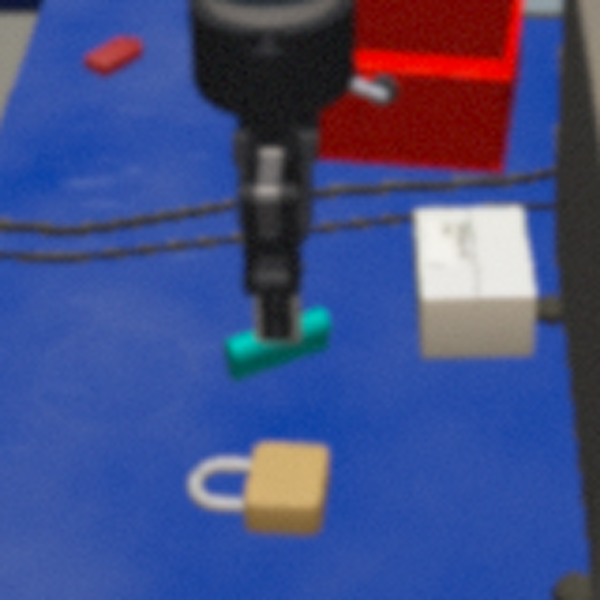

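Request:
play_rows([
  {"x": -0.1,"y": 0.16,"z": 1.2,"roll": 0},
  {"x": -0.1,"y": 0.16,"z": 2.4,"roll": 0},
  {"x": -0.1,"y": 0.16,"z": 3.3,"roll": 0},
  {"x": -0.1,"y": 0.16,"z": 3.7,"roll": 0},
  {"x": -0.1,"y": 0.16,"z": 3.8,"roll": 0},
  {"x": -0.1,"y": 0.16,"z": 3.8,"roll": 0},
])

```text
t: 10.72
ee_pos: [0.5116, -0.4179, -0.0241]
tcp_rot: [[1.0, 0.007, -0.0], [0.007, -1.0, 0.0], [-0.0, -0.0, -1.0]]
ft_force: [-0.0, -0.1, -0.1]
width: 0.816
```

Request:
play_rows([
  {"x": 0,"y": 0,"z": 0,"roll": 0},
  {"x": 0,"y": 0,"z": 0,"roll": 0},
  {"x": 0,"y": 0,"z": 0,"roll": 0},
  {"x": 0,"y": 0,"z": 0,"roll": 0},
  {"x": 0,"y": 0,"z": 0,"roll": 0},
  {"x": 0,"y": 0,"z": 0,"roll": 0},
], jaw=30)

```text
t: 11.22
ee_pos: [0.5129, -0.4197, -0.0209]
tcp_rot: [[1.0, 0.006, 0.003], [0.006, -1.0, -0.003], [0.003, 0.003, -1.0]]
ft_force: [-1.6, 0.8, 4.9]
width: 0.5
```

Request:
play_rows([
  {"x": 0,"y": 0,"z": -0.8,"roll": 0},
  {"x": 0,"y": 0,"z": -2,"roll": 0},
  {"x": 0,"y": 0,"z": -3.3,"roll": 0},
  {"x": 0,"y": 0,"z": -4.5,"roll": 0},
  {"x": 0.1,"y": -0.7,"z": -5,"roll": 0},
  {"x": 0.2,"y": -1.8,"z": -5,"roll": 0},
  {"x": 0.3,"y": -3,"z": -5,"roll": 0},
  {"x": 0.4,"y": -4.2,"z": -5,"roll": 0},
  {"x": 0.6,"y": -5.4,"z": -5,"roll": 0},
  {"x": 0.8,"y": -6.6,"z": -5,"roll": 0.05},
  {"x": 1,"y": -7.8,"z": -5,"roll": 0.1},
  {"x": 1.2,"y": -9,"z": -5,"roll": 0.13},
])

```text
t: 12.22
ee_pos: [0.5462, -0.1465, 0.1274]
tcp_rot: [[0.992, -0.126, 0.003], [-0.126, -0.992, -0.001], [0.003, 0.001, -1.0]]
ft_force: [0.9, 0.2, -2.0]
width: 0.495
```

```bash
python3 - <<'E'
from h import *
go(.5526,-.0623,.012,82.7)
s=shot("side","l1")
E
```

```text
at [ 0.5462 -0.1465  0.1274] jaw -97.2 delta [-0.153 -2.813  3.845] roll 0.001 j6 70.7 w 0.495 t 12.22
```

View pics/l1.png

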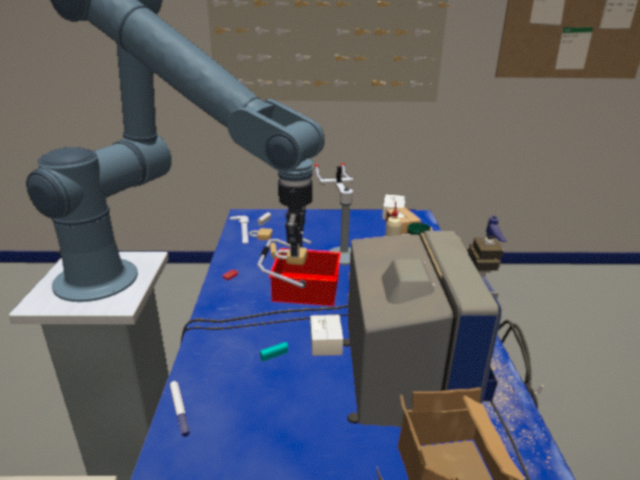

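Request:
play_rows([
  {"x": 0,"y": -0.8,"z": 0,"roll": 0},
  {"x": -0.1,"y": -1.9,"z": 0,"roll": 0},
  {"x": -0.15,"y": -2.7,"z": 0,"roll": 0},
  {"x": -0.15,"y": -2.8,"z": 0,"roll": 0},
  {"x": -0.15,"y": -2.8,"z": 0.5,"roll": 0},
  {"x": -0.15,"y": -2.8,"z": 1.5,"roll": 0},
  {"x": -0.15,"y": -2.8,"z": 2.6,"roll": 0},
  {"x": -0.15,"y": -2.8,"z": 3.5,"roll": 0},
  {"x": -0.15,"y": -2.8,"z": 3.9,"roll": 0},
  {"x": -0.15,"y": -2.8,"z": 3.9,"roll": 0},
])

```text
t: 13.1
ee_pos: [0.5494, -0.0638, 0.0064]
tcp_rot: [[0.992, -0.124, -0.005], [-0.124, -0.992, 0.001], [-0.005, -0.001, -1.0]]
ft_force: [-0.2, 0.4, -1.5]
width: 0.495
```

Request:
play_rows([
  {"x": 0,"y": 0,"z": 0,"roll": 0},
  {"x": 0,"y": 0,"z": 0,"roll": 0},
  {"x": 0,"y": 0,"z": 0,"roll": 0},
  {"x": 0,"y": 0,"z": 0,"roll": 0},
  {"x": 0,"y": 0,"z": -0.8,"roll": 0},
  {"x": 0,"y": 0,"z": -2,"roll": 0},
  {"x": 0,"y": 0,"z": -3,"roll": 0},
  {"x": 0,"y": 0,"z": -3.9,"roll": 0},
  {"x": -0.2,"y": -1,"z": -4,"roll": 0},
  {"x": -0.6,"y": -2.2,"z": -4,"roll": 0},
  {"x": -1,"y": -3.4,"z": -4,"roll": 0},
  {"x": -1.4,"y": -4.6,"z": -4,"roll": 0},
], jaw=60)

```text
t: 14.1
ee_pos: [0.5273, 0.0794, 0.1304]
tcp_rot: [[0.992, -0.125, 0.003], [-0.125, -0.992, -0.0], [0.003, -0.0, -1.0]]
ft_force: [-0.2, 0.2, 0.4]
width: 0.702
```

```bash
python3 - <<'E'
from h import *
s=shot("side","m1");d=shot("top");crop(d,180,180,380,345,"m2")
rect(d,brass(d),.022,(180,220,500,345))
go(.433,.255,.09,80)
E
```

```text
[347.9 241. ] 118 ctr [ 0.6141 -0.0821] size 0.0528 0.02 longdir 89.1
[343.1 259.3] 154 ctr [ 0.5533 -0.0652] size 0.0438 0.0381 longdir 79.6
[245.4 297.5] 156 ctr [0.4327 0.2552] size 0.0449 0.038 longdir 81.1
at [0.5261 0.0823 0.1298] jaw -96.8 delta [-3.764 -5.347  1.33 ] roll 0.056 j6 93.4 w 0.701 t 14.2
```

View pics/m2.png

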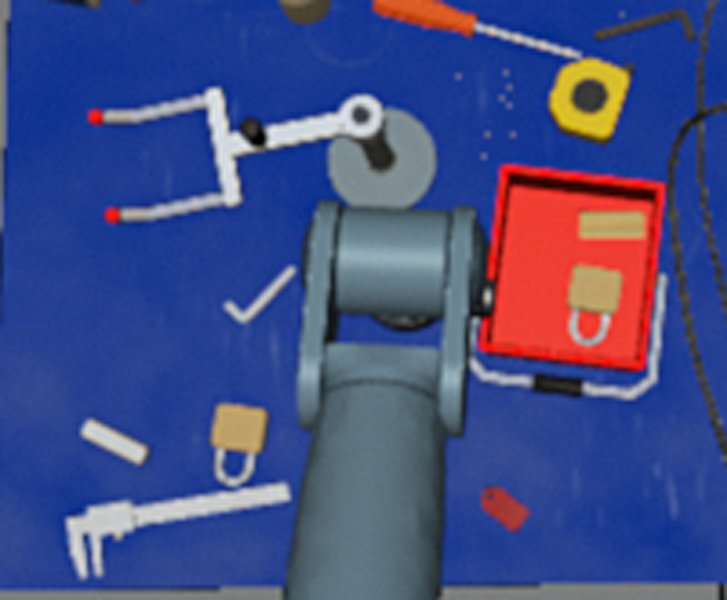

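View pics/m1.png

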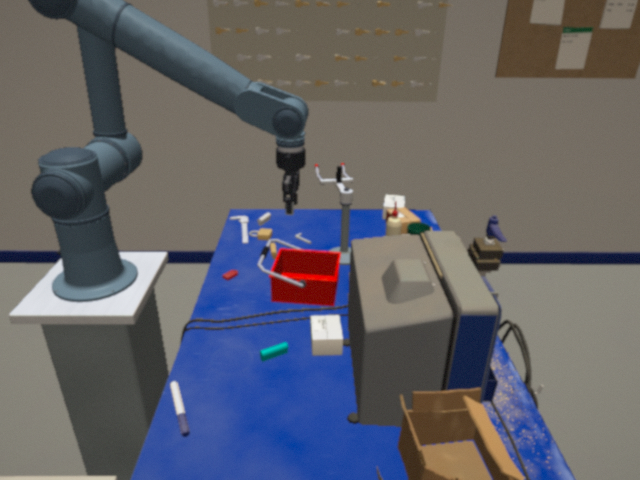

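Request:
play_rows([
  {"x": -0.5,"y": -0.8,"z": 0,"roll": 0},
  {"x": -1.2,"y": -1.8,"z": 0,"roll": 0},
  {"x": -1.9,"y": -2.8,"z": 0,"roll": 0.02},
  {"x": -2.6,"y": -3.8,"z": 0.5,"roll": 0.04},
  {"x": -3.3,"y": -4.8,"z": 1,"roll": 0.055},
  {"x": -3.76,"y": -5.35,"z": 1.8,"roll": 0.055},
  {"x": -3.76,"y": -5.35,"z": 2.8,"roll": 0.055},
  {"x": -3.76,"y": -5.35,"z": 3.5,"roll": 0.055},
  {"x": -3.76,"y": -5.35,"z": 3.7,"roll": 0.055},
  {"x": -3.76,"y": -5.35,"z": 3.7,"roll": 0.055},
], jaw=70)

```text
t: 15.03
ee_pos: [0.4341, 0.2508, 0.0168]
tcp_rot: [[0.984, -0.178, -0.003], [-0.178, -0.984, -0.001], [-0.002, 0.001, -1.0]]
ft_force: [-0.1, -0.5, 0.6]
width: 0.819
```

```bash
python3 - <<'E'
from h import *
go(.433,.2555,-.019,80)
E
```

```text
at [0.4341 0.2508 0.0168] jaw -100.3 delta [-0.062 -0.149  1.193] roll -0.005 j6 117.3 w 0.819 t 15.03
```

Request:
play_rows([
  {"x": -0.06,"y": -0.15,"z": 0.4,"roll": 0},
  {"x": -0.06,"y": -0.15,"z": 0.9,"roll": 0},
  {"x": -0.06,"y": -0.15,"z": 1.15,"roll": 0},
  {"x": -0.06,"y": -0.15,"z": 1.2,"roll": 0},
  {"x": -0.06,"y": -0.15,"z": 1.2,"roll": 0},
])

```text
t: 15.45
ee_pos: [0.4348, 0.256, -0.0174]
tcp_rot: [[0.984, -0.179, 0.001], [-0.179, -0.984, 0.0], [0.001, -0.0, -1.0]]
ft_force: [-0.1, -0.2, 0.5]
width: 0.821
```

Request:
play_rows([
  {"x": 0,"y": 0,"z": 0,"roll": 0},
  {"x": 0,"y": 0,"z": 0,"roll": 0},
  {"x": 0,"y": 0,"z": 0,"roll": 0},
  {"x": 0,"y": 0,"z": 0,"roll": 0},
  {"x": 0,"y": 0,"z": 0,"roll": 0},
  {"x": 0,"y": 0,"z": 0,"roll": 0},
], jaw=30)

```text
t: 15.95
ee_pos: [0.4341, 0.2562, -0.0181]
tcp_rot: [[0.984, -0.178, 0.0], [-0.178, -0.984, 0.0], [0.0, -0.0, -1.0]]
ft_force: [0.8, 0.2, -0.1]
width: 0.352
```

Request:
play_rows([
  {"x": 0,"y": 0,"z": -0.8,"roll": 0},
  {"x": 0,"y": 0,"z": -2,"roll": 0},
  {"x": 0,"y": 0,"z": -3.2,"roll": 0},
  {"x": 0,"y": 0,"z": -4.4,"roll": 0},
  {"x": 0,"y": 0,"z": -5,"roll": 0},
  {"x": 0,"y": 0,"z": -5,"roll": 0},
])

```text
t: 16.45
ee_pos: [0.4375, 0.2573, 0.1375]
tcp_rot: [[0.984, -0.178, 0.01], [-0.178, -0.984, 0.003], [0.009, -0.005, -1.0]]
ft_force: [-0.2, 0.6, 0.6]
width: 0.351
```

```bash
python3 - <<'E'
from h import *
c,s_=np.cos(np.radians(-7.3)),np.sin(np.radians(-7.3))
px,py=-.012,.028
go(.567+c*px-s_*py,-.044+s_*px+c*py,.12,82.7)
E
```

```text
at [0.4375 0.2573 0.1375] jaw -100.3 delta [5.583 8.207 0.594] roll -0.052 j6 117.9 w 0.351 t 16.45
```

```bash
python3 - <<'E'
from h import *
s=shot("side");crop(s,190,180,330,290,"n1");d=shot("top");crop(d,180,180,380,345,"n2")
rect(d,brass(d),.022,(180,220,500,345));rect(s,brass(s),.012,(180,200,345,420))
E
```

```text
[347.9 241. ] 118 ctr [ 0.6141 -0.0821] size 0.0528 0.02 longdir 89.1
[343.1 259.3] 152 ctr [ 0.5533 -0.0649] size 0.0432 0.0381 longdir 79.6
[280.2 286. ] 86 ctr [0.4688 0.142 ] size 0.059 0.0151 longdir 98.7
[264.  233.7] 116 ctr [0.4337 0.2493] size 0.0706 0.0386 longdir 94.2
[272.8 249.1] 62 ctr [0.4697 0.1453] size 0.0881 0.0158 longdir 100.4
```

View pics/n1.png

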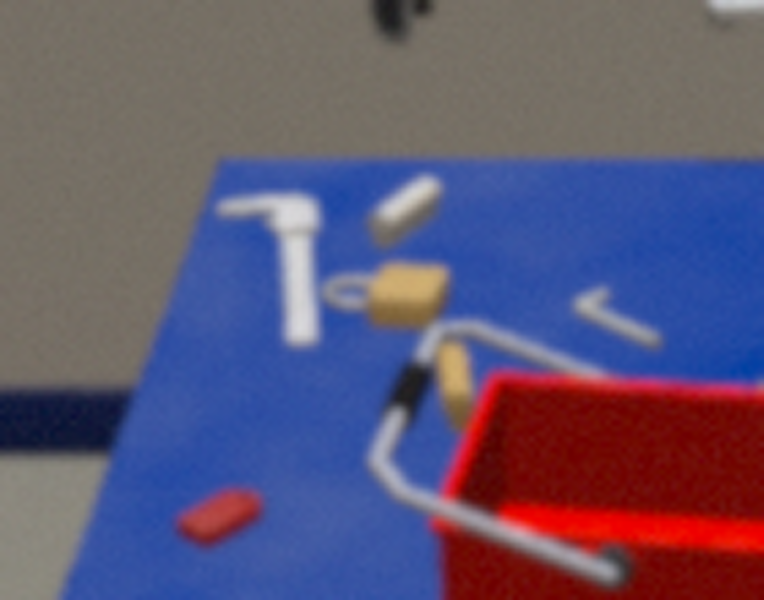

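View pics/n2.png

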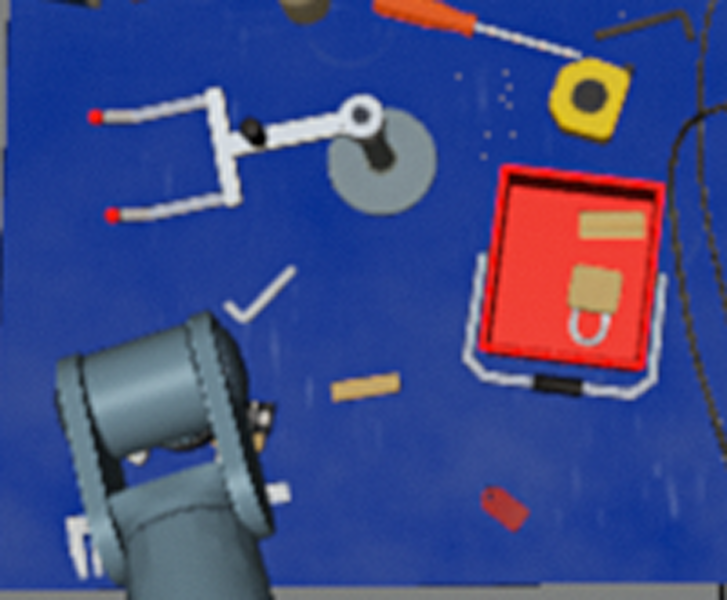

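Request:
play_rows([
  {"x": -0.08,"y": 0,"z": 0.8,"roll": 0},
  {"x": -0.08,"y": 0,"z": 2,"roll": 0},
  {"x": -0.08,"y": 0,"z": 3.2,"roll": 0},
  {"x": -0.08,"y": 0,"z": 4.4,"roll": 0},
  {"x": -0.08,"y": 0,"z": 5,"roll": 0},
  {"x": -0.08,"y": 0,"z": 5.2,"roll": 0},
  {"x": -0.08,"y": 0,"z": 5.3,"roll": 0},
  {"x": -0.08,"y": 0,"z": 5.3,"roll": 0},
], jaw=72)

```text
t: 17.22
ee_pos: [0.4312, 0.2564, -0.0278]
tcp_rot: [[0.984, -0.178, -0.001], [-0.178, -0.984, -0.0], [-0.001, 0.001, -1.0]]
ft_force: [-0.1, 0.7, 1.4]
width: 0.845
```

```bash
python3 - <<'E'
from h import *
go(.433,.2555,-.034,80);print(bot.state()["ft_force"])
s=shot("side");crop(s,230,200,300,260,"o1")
print(proj(s,bot.state()["ee_pos"]))
E
```

```text
at [ 0.4312  0.2564 -0.0278] jaw -100.3 delta [0.066 0.019 0.207] roll -0.005 j6 118.0 w 0.845 t 17.22
[-0.0575  0.6522  1.378 ]
[264.2107 243.6306]
```

View pics/o1.png

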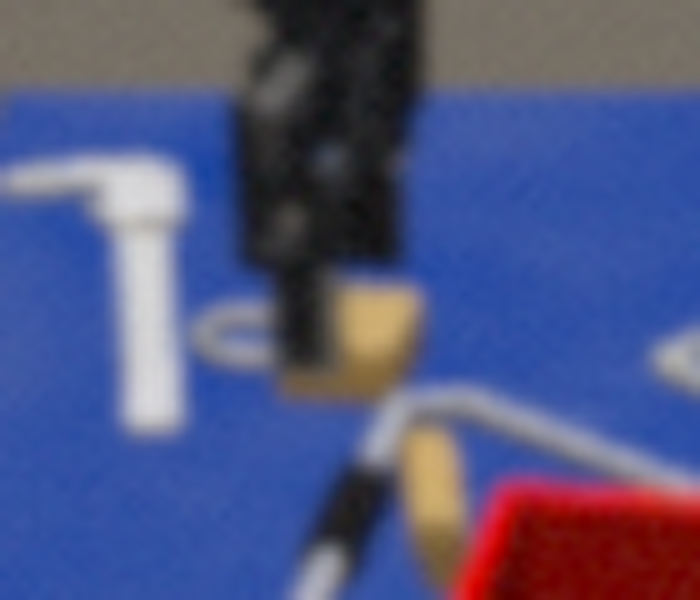

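```bash
python3 - <<'E'
from h import *
s=shot("side")
for z in(0,.01,.02):print(proj(s,[.4246,.2206,z]),proj(s,[.433,.2555,z]))
for x,y in((.4327,.2552),):
  a=np.radians(170.5);ex=np.array([np.cos(a),np.sin(a)]);ey=np.array([-ex[1],ex[0]])
  for p in(-20,20):
    for q in(-23,23):
      P=np.array([x,y])+ex*p/1e3+ey*q/1e3;print(p,q,proj(s,[*P,.02]))
E
```

```text
[260.4456 241.4595] [264.0944 236.3964]
[260.3049 238.607 ] [263.9674 233.5865]
[260.1634 235.7373] [263.8396 230.7599]
-20 -23 [271.6199 228.1417]
-20 23 [268.1431 234.5117]
20 -23 [259.4587 227.2   ]
20 23 [255.6711 233.5229]
```

Request:
play_rows([
  {"x": 0.07,"y": 0.02,"z": 0.1,"roll": 0},
  {"x": 0.07,"y": 0.02,"z": 0.18,"roll": 0},
  {"x": 0.07,"y": 0.02,"z": 0.18,"roll": 0},
])

```text
t: 17.57
ee_pos: [0.434, 0.2557, -0.0323]
tcp_rot: [[0.984, -0.178, 0.001], [-0.178, -0.984, 0.0], [0.001, -0.0, -1.0]]
ft_force: [0.1, -0.4, -0.4]
width: 0.846
```

Request:
play_rows([
  {"x": 0,"y": 0,"z": 0,"roll": 0},
  {"x": 0,"y": 0,"z": 0,"roll": 0},
  {"x": 0,"y": 0,"z": 0,"roll": 0},
  {"x": 0,"y": 0,"z": 0,"roll": 0},
  {"x": 0,"y": 0,"z": 0,"roll": 0},
  {"x": 0,"y": 0,"z": 0,"roll": 0},
], jaw=30)

```text
t: 18.07
ee_pos: [0.4341, 0.2557, -0.0321]
tcp_rot: [[0.984, -0.178, 0.001], [-0.178, -0.984, 0.0], [0.001, -0.0, -1.0]]
ft_force: [-1.4, -1.0, 4.7]
width: 0.53
```

Request:
play_rows([
  {"x": 0,"y": 0,"z": -0.8,"roll": 0},
  {"x": 0,"y": 0,"z": -2,"roll": 0},
  {"x": 0,"y": 0,"z": -3.2,"roll": 0},
  {"x": 0,"y": 0,"z": -4.4,"roll": 0},
  {"x": 0,"y": 0,"z": -5,"roll": 0},
  {"x": 0,"y": 0,"z": -5,"roll": 0},
])

```text
t: 18.57
ee_pos: [0.4367, 0.2567, 0.1222]
tcp_rot: [[0.984, -0.178, 0.009], [-0.178, -0.984, 0.003], [0.008, -0.004, -1.0]]
ft_force: [0.7, -0.3, -1.2]
width: 0.527
```

```bash
python3 - <<'E'
from h import *
c,s_=np.cos(np.radians(-7.3)),np.sin(np.radians(-7.3))
px,py=-.012,.028
go(.567+c*px-s_*py,-.044+s_*px+c*py,.12,82.7)
E
```

```text
at [0.4367 0.2567 0.1222] jaw -100.3 delta [5.612 8.178 0.083] roll -0.052 j6 117.9 w 0.527 t 18.57
```

Request:
play_rows([
  {"x": 0.4,"y": 0.6,"z": 0,"roll": 0},
  {"x": 1.1,"y": 1.6,"z": 0,"roll": 0},
  {"x": 1.8,"y": 2.6,"z": 0,"roll": 0},
  {"x": 2.5,"y": 3.7,"z": 0,"roll": 0},
  {"x": 3.2,"y": 4.8,"z": 0,"roll": -0.02},
  {"x": 3.9,"y": 5.9,"z": 0,"roll": -0.05},
  {"x": 4.6,"y": 7,"z": 0,"roll": -0.05},
  {"x": 5.3,"y": 8,"z": 0,"roll": -0.05},
  {"x": 5.65,"y": 8.5,"z": 0,"roll": -0.05},
  {"x": 5.65,"y": 8.5,"z": 0,"roll": -0.05},
  {"x": 5.65,"y": 8.5,"z": 0,"roll": -0.05},
])

```text
t: 19.48
ee_pos: [0.5538, -0.026, 0.1153]
tcp_rot: [[0.991, -0.131, -0.003], [-0.131, -0.991, 0.001], [-0.004, -0.001, -1.0]]
ft_force: [-0.5, 0.8, -1.3]
width: 0.521
```

```bash
python3 - <<'E'
from h import *
c,s_=np.cos(np.radians(-7.3)),np.sin(np.radians(-7.3))
px,py=-.012,.018
go(.567+c*px-s_*py,-.044+s_*px+c*py,.008,82.7)
E
```

```text
at [ 0.5538 -0.026   0.1153] jaw -97.5 delta [ 0.125 -0.057  3.576] roll -0.004 j6 83.1 w 0.521 t 19.48
```

Request:
play_rows([
  {"x": 0.12,"y": -0.06,"z": 0.8,"roll": 0},
  {"x": 0.12,"y": -0.06,"z": 1.8,"roll": 0},
  {"x": 0.12,"y": -0.06,"z": 2.8,"roll": 0},
  {"x": 0.12,"y": -0.06,"z": 3.4,"roll": 0},
  {"x": 0.12,"y": -0.06,"z": 3.6,"roll": 0},
  {"x": 0.12,"y": -0.06,"z": 3.6,"roll": 0},
])

```text
t: 19.98
ee_pos: [0.556, -0.0225, 0.0068]
tcp_rot: [[0.992, -0.127, -0.005], [-0.127, -0.992, 0.001], [-0.006, -0.001, -1.0]]
ft_force: [-0.2, -0.7, -1.1]
width: 0.526
```

Request:
play_rows([
  {"x": 0,"y": 0,"z": 0,"roll": 0},
  {"x": 0,"y": 0,"z": 0,"roll": 0},
  {"x": 0,"y": 0,"z": 0,"roll": 0},
  {"x": 0,"y": 0,"z": 0,"roll": 0},
  {"x": 0,"y": 0,"z": -0.8,"roll": 0},
  {"x": 0,"y": 0,"z": -2,"roll": 0},
  {"x": 0,"y": 0,"z": -3.2,"roll": 0},
  {"x": 0,"y": 0,"z": -4,"roll": -0.12},
  {"x": -0.5,"y": -0.6,"z": -4,"roll": -0.24},
  {"x": -1.2,"y": -1.4,"z": -4,"roll": -0.36},
  {"x": -1.9,"y": -2.4,"z": -4,"roll": -0.48},
  {"x": -2.6,"y": -3.4,"z": -4,"roll": -0.6},
], jaw=57)

```text
t: 20.98
ee_pos: [0.4943, 0.0877, 0.1305]
tcp_rot: [[0.889, 0.457, 0.002], [0.457, -0.889, 0.0], [0.002, 0.001, -1.0]]
ft_force: [-0.7, 1.3, -0.3]
width: 0.664
```

```bash
python3 - <<'E'
from h import *
s=shot("side","q1");d=shot("top");crop(d,180,180,380,345,"q2")
rect(d,brass(d),.022,(180,220,500,345))
go(.469,.142,.04,8.7)
E
```

```text
[347.9 241. ] 118 ctr [ 0.6141 -0.0821] size 0.0528 0.02 longdir 89.1
[335.9 258.6] 317 ctr [ 0.5563 -0.0419] size 0.0908 0.039 longdir 83.9
[281.9 285.5] 70 ctr [0.4703 0.1409] size 0.0556 0.0163 longdir 89.2
at [0.4925 0.0903 0.1298] jaw -62.7 delta [ 0.096 -1.888  2.995] roll -1.245 j6 60.0 w 0.666 t 21.08
```

View pics/q2.png

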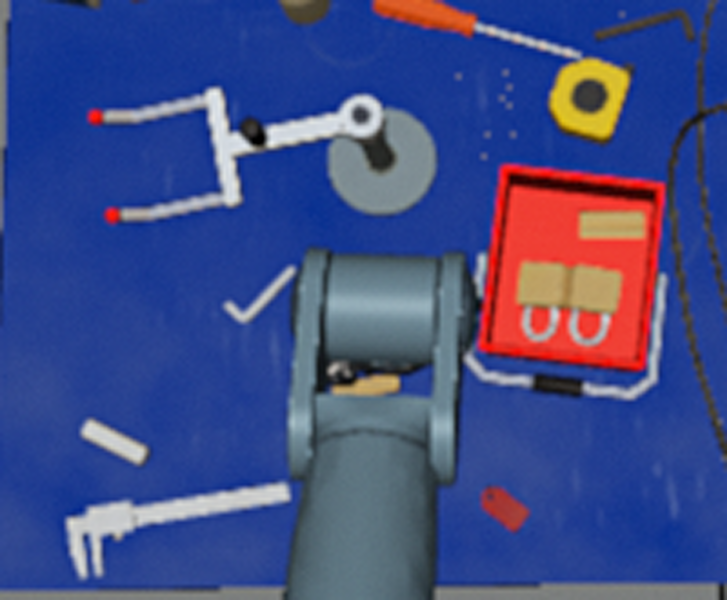

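Request:
play_rows([
  {"x": 0,"y": -0.4,"z": 0,"roll": -0.12},
  {"x": 0.05,"y": -0.8,"z": 0,"roll": -0.24},
  {"x": 0.1,"y": -1.3,"z": 0,"roll": -0.36},
  {"x": 0.1,"y": -1.7,"z": 0,"roll": -0.48},
  {"x": 0.1,"y": -1.88,"z": 0,"roll": -0.6},
  {"x": 0.1,"y": -1.88,"z": 0,"roll": -0.72},
  {"x": 0.1,"y": -1.88,"z": 0,"roll": -0.84},
  {"x": 0.1,"y": -1.88,"z": 0.5,"roll": -0.96},
  {"x": 0.1,"y": -1.88,"z": 1,"roll": -1.08},
  {"x": 0.1,"y": -1.88,"z": 1.8,"roll": -1.2},
  {"x": 0.1,"y": -1.88,"z": 2.5,"roll": -1.245},
  {"x": 0.1,"y": -1.88,"z": 2.5,"roll": -1.245},
], jaw=45)

```text
t: 22.08
ee_pos: [0.4689, 0.1378, 0.0511]
tcp_rot: [[-0.144, 0.99, -0.007], [0.99, 0.144, -0.001], [0.0, -0.007, -1.0]]
ft_force: [-0.9, -1.1, -0.5]
width: 0.526
```

```bash
python3 - <<'E'
from h import *
s=shot("side");crop(s,230,200,320,270,"r1");rect(s,brass(s),.012,(180,200,345,420))
go(.469,.142,-.030,8.7)
E
```

```text
[272.8 249.2] 61 ctr [0.4694 0.1451] size 0.0881 0.015 longdir 100.4
[301.7 273.7] 79 ctr [0.5561 0.0096] size 0.0412 0.0262 longdir 0.2
at [0.4704 0.1381 0.0531] jaw 8.2 delta [ 0.136 -0.016  2.769] roll -0.009 j6 -5.1 w 0.526 t 22.13
```

View pics/r1.png

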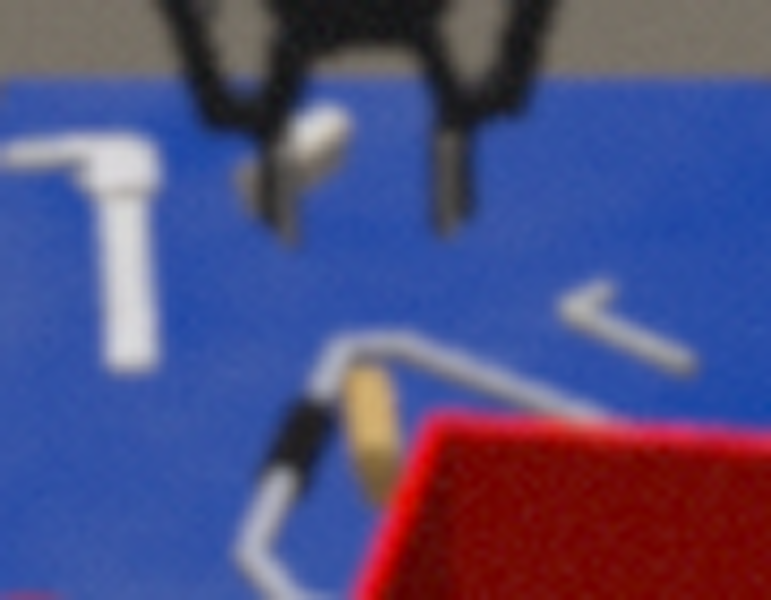

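Request:
play_rows([
  {"x": 0.13,"y": 0,"z": 0.8,"roll": 0},
  {"x": 0.13,"y": 0,"z": 1.8,"roll": 0},
  {"x": 0.13,"y": 0,"z": 2.5,"roll": 0},
  {"x": 0.13,"y": 0,"z": 2.75,"roll": 0},
  {"x": 0.13,"y": 0,"z": 2.75,"roll": 0},
])

```text
t: 22.55
ee_pos: [0.4709, 0.1422, -0.0284]
tcp_rot: [[-0.143, 0.99, -0.002], [0.99, 0.143, -0.0], [0.0, -0.002, -1.0]]
ft_force: [0.7, 0.5, 0.5]
width: 0.528
```

Request:
play_rows([
  {"x": 0,"y": 0,"z": 0,"roll": 0},
  {"x": 0,"y": 0,"z": 0,"roll": 0},
  {"x": 0,"y": 0,"z": 0,"roll": 0},
  {"x": 0,"y": 0,"z": 0,"roll": 0},
  {"x": 0,"y": 0,"z": 0,"roll": 0},
  {"x": 0,"y": 0,"z": 0,"roll": 0},
], jaw=5)

```text
t: 23.05
ee_pos: [0.4731, 0.1425, -0.026]
tcp_rot: [[-0.144, 0.99, 0.004], [0.99, 0.144, 0.0], [-0.0, 0.004, -1.0]]
ft_force: [-1.1, -0.5, 7.0]
width: 0.178
```

Request:
play_rows([
  {"x": 0,"y": 0,"z": -0.8,"roll": 0},
  {"x": 0,"y": 0,"z": -2,"roll": 0},
  {"x": 0,"y": 0,"z": -3.2,"roll": 0},
  {"x": 0,"y": 0,"z": -4.4,"roll": 0},
  {"x": 0,"y": 0,"z": -5.2,"roll": 0},
  {"x": 0,"y": 0,"z": -5.2,"roll": 0},
])

```text
t: 23.55
ee_pos: [0.4756, 0.1429, 0.1351]
tcp_rot: [[-0.145, 0.989, 0.013], [0.989, 0.145, 0.001], [-0.001, 0.013, -1.0]]
ft_force: [0.8, 0.6, -0.3]
width: 0.179
```

```bash
python3 - <<'E'
from h import *
c,s_=np.cos(np.radians(-7.3)),np.sin(np.radians(-7.3))
px,py=.036,.028
go(.567+c*px-s_*py,-.044+s_*px+c*py,.12,-7.3)
E
```

```text
at [0.4756 0.1429 0.1351] jaw 8.3 delta [-6.029  3.514  0.556] roll 0.273 j6 -4.7 w 0.179 t 23.55
```

Request:
play_rows([
  {"x": -0.7,"y": 0.4,"z": 0,"roll": 0},
  {"x": -1.7,"y": 1,"z": 0,"roll": 0.05},
  {"x": -2.8,"y": 1.6,"z": 0,"roll": 0.1},
  {"x": -3.9,"y": 2.2,"z": 0,"roll": 0.15},
  {"x": -5,"y": 2.8,"z": 0,"roll": 0.2},
  {"x": -5.8,"y": 3.3,"z": 0,"roll": 0.27},
  {"x": -6.03,"y": 3.5,"z": 0,"roll": 0.27},
  {"x": -6.03,"y": 3.5,"z": 0,"roll": 0.27},
  {"x": -6.03,"y": 3.5,"z": 0,"roll": 0.27},
])

```text
t: 24.3
ee_pos: [0.6003, -0.0209, 0.1271]
tcp_rot: [[0.124, 0.992, -0.002], [0.992, -0.124, 0.001], [0.001, -0.002, -1.0]]
ft_force: [0.4, 0.1, -0.4]
width: 0.181
```

```bash
python3 - <<'E'
from h import *
c,s_=np.cos(np.radians(-7.3)),np.sin(np.radians(-7.3))
px,py=.036,.028
go(.567+c*px-s_*py,-.044+s_*px+c*py,.003,-7.3)
E
```

```text
at [ 0.6003 -0.0209  0.1271] jaw -7.1 delta [0.024 0.203 4.138] roll 0.003 j6 -5.7 w 0.181 t 24.3
```

Request:
play_rows([
  {"x": 0,"y": 0.15,"z": 0.8,"roll": 0},
  {"x": 0,"y": 0.15,"z": 2,"roll": 0},
  {"x": 0,"y": 0.15,"z": 3.2,"roll": 0},
  {"x": 0,"y": 0.15,"z": 4,"roll": 0},
  {"x": 0,"y": 0.15,"z": 4.1,"roll": 0},
  {"x": 0,"y": 0.15,"z": 4.1,"roll": 0},
])

```text
t: 24.8
ee_pos: [0.6032, -0.0202, 0.0033]
tcp_rot: [[0.123, 0.992, -0.004], [0.992, -0.123, 0.001], [0.001, -0.004, -1.0]]
ft_force: [0.7, 0.6, -0.2]
width: 0.183
```

Request:
play_rows([
  {"x": 0,"y": 0,"z": 0,"roll": 0},
  {"x": 0,"y": 0,"z": 0,"roll": 0},
  {"x": 0,"y": 0,"z": 0,"roll": 0},
  {"x": 0,"y": 0,"z": 0,"roll": 0},
  {"x": 0,"y": 0,"z": -0.8,"roll": 0},
  {"x": 0,"y": 0,"z": -2,"roll": 0},
  {"x": 0,"y": 0,"z": -3.2,"roll": 0},
  {"x": 0,"y": 0,"z": -4.2,"roll": 0},
  {"x": 0.6,"y": -0.6,"z": -4.2,"roll": 0.1},
  {"x": 1.4,"y": -1.4,"z": -4.2,"roll": 0.2},
  {"x": 2.2,"y": -2.2,"z": -4.2,"roll": 0.3},
  {"x": 3,"y": -3,"z": -4.2,"roll": 0.33},
], jaw=32)

```text
t: 25.8
ee_pos: [0.5271, 0.0793, 0.1321]
tcp_rot: [[0.444, 0.896, 0.002], [0.896, -0.444, -0.0], [0.001, 0.002, -1.0]]
ft_force: [-0.2, 0.5, -1.1]
width: 0.372
```

```bash
python3 - <<'E'
from h import *
s=shot("side","s1");d=shot("top");crop(d,180,180,380,345,"s2")
rect(d,brass(d),.022,(180,220,500,345))
h=cv2.cvtColor(d["frame"],cv2.COLOR_RGB2HSV);rect(d,cv2.inRange(h,(0,0,110),(179,70,255)),.022,(190,285,225,312))
go(.423,.367,.06,154)
E
```

```text
[329.4 234.8] 128 ctr [ 0.6356 -0.021 ] size 0.0581 0.0237 longdir 82.7
[348. 241.] 119 ctr [ 0.6141 -0.0821] size 0.0528 0.02 longdir 89.1
[335.9 258.6] 318 ctr [ 0.5561 -0.0418] size 0.091 0.0393 longdir 84.4
[211. 301.] 111 ctr [0.4231 0.3673] size 0.062 0.0172 longdir 63.099999999999994
at [0.525  0.0815 0.1313] jaw -25.9 delta [ 7.077 -7.21   2.385] roll 0.002 j6 22.4 w 0.375 t 25.9
```

View pics/s2.png

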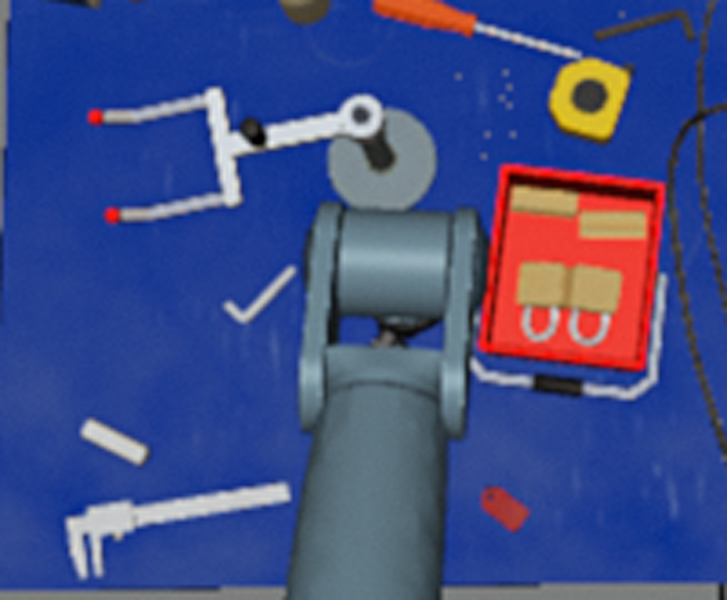

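Request:
play_rows([
  {"x": 0.5,"y": -0.5,"z": 0,"roll": 0},
  {"x": 1.3,"y": -1.3,"z": 0,"roll": 0},
  {"x": 2.2,"y": -2.2,"z": 0,"roll": 0},
  {"x": 3.1,"y": -3.1,"z": 0,"roll": 0},
  {"x": 4,"y": -4,"z": 0,"roll": 0},
  {"x": 4.9,"y": -4.9,"z": 0,"roll": 0},
  {"x": 5.8,"y": -5.8,"z": 0.5,"roll": 0},
  {"x": 6.6,"y": -6.7,"z": 1.2,"roll": 0.015},
  {"x": 7.07,"y": -7.2,"z": 2,"roll": 0.015},
  {"x": 7.07,"y": -7.2,"z": 2.4,"roll": 0.015},
  {"x": 7.07,"y": -7.2,"z": 2.4,"roll": 0.015},
], jaw=45)

```text
t: 26.82
ee_pos: [0.4248, 0.3635, 0.0561]
tcp_rot: [[0.451, 0.892, -0.004], [0.892, -0.451, -0.003], [-0.004, -0.003, -1.0]]
ft_force: [0.5, 0.1, 0.2]
width: 0.534
```

```bash
python3 - <<'E'
from h import *
go(.423,.367,-.028,153)
E
```

```text
at [0.4248 0.3635 0.0561] jaw -26.8 delta [ 0.091 -0.099  2.805] roll 0.003 j6 55.8 w 0.534 t 26.82
```

Request:
play_rows([
  {"x": 0.07,"y": -0.07,"z": 0.8,"roll": 0},
  {"x": 0.07,"y": -0.07,"z": 1.8,"roll": 0},
  {"x": 0.07,"y": -0.07,"z": 2.5,"roll": 0},
  {"x": 0.07,"y": -0.07,"z": 2.75,"roll": 0},
  {"x": 0.07,"y": -0.07,"z": 2.75,"roll": 0},
])

```text
t: 27.23
ee_pos: [0.4259, 0.3654, -0.0244]
tcp_rot: [[0.454, 0.891, -0.002], [0.891, -0.454, -0.001], [-0.002, -0.001, -1.0]]
ft_force: [-0.2, 0.9, -0.2]
width: 0.529
```

Request:
play_rows([
  {"x": 0,"y": 0,"z": 0,"roll": 0},
  {"x": 0,"y": 0,"z": 0,"roll": 0},
  {"x": 0,"y": 0,"z": 0,"roll": 0},
  {"x": 0,"y": 0,"z": 0,"roll": 0},
  {"x": 0,"y": 0,"z": 0,"roll": 0},
  {"x": 0,"y": 0,"z": 0,"roll": 0},
], jaw=5)

```text
t: 27.73
ee_pos: [0.4277, 0.3676, -0.0213]
tcp_rot: [[0.453, 0.892, 0.004], [0.892, -0.453, 0.001], [0.003, 0.003, -1.0]]
ft_force: [-0.1, -1.9, 6.3]
width: 0.17
```

Request:
play_rows([
  {"x": 0,"y": 0,"z": -0.8,"roll": 0},
  {"x": 0,"y": 0,"z": -2,"roll": 0},
  {"x": 0,"y": 0,"z": -3.2,"roll": 0},
  {"x": 0,"y": 0,"z": -4.4,"roll": 0},
  {"x": 0,"y": 0,"z": -5.2,"roll": 0},
  {"x": 0,"y": 0,"z": -5.2,"roll": 0},
])

```text
t: 28.23
ee_pos: [0.4295, 0.3692, 0.1399]
tcp_rot: [[0.452, 0.892, 0.011], [0.892, -0.453, 0.006], [0.011, 0.007, -1.0]]
ft_force: [0.4, 0.4, -0.0]
width: 0.175
```

```bash
python3 - <<'E'
from h import *
c,s_=np.cos(np.radians(-7.3)),np.sin(np.radians(-7.3))
px,py=.0,.005
go(.567+c*px-s_*py,-.044+s_*px+c*py,.12,-7.3)
E
```

```text
at [0.4295 0.3692 0.1399] jaw -26.9 delta [-10.057  10.261   0.626] roll -0.342 j6 56.1 w 0.175 t 28.23
```

Request:
play_rows([
  {"x": -0.5,"y": 0.5,"z": 0,"roll": 0},
  {"x": -1.3,"y": 1.3,"z": 0,"roll": -0.02},
  {"x": -2.2,"y": 2.2,"z": 0,"roll": -0.06},
  {"x": -3.1,"y": 3.1,"z": 0,"roll": -0.1},
  {"x": -4,"y": 4,"z": 0,"roll": -0.14},
  {"x": -4.9,"y": 4.9,"z": 0,"roll": -0.18},
  {"x": -5.8,"y": 5.8,"z": 0,"roll": -0.22},
  {"x": -6.7,"y": 6.7,"z": 0,"roll": -0.26},
  {"x": -7.6,"y": 7.7,"z": 0,"roll": -0.3},
  {"x": -8.5,"y": 8.6,"z": 0,"roll": -0.34},
  {"x": -9.3,"y": 9.4,"z": 0,"roll": -0.34},
  {"x": -9.9,"y": 9.9,"z": 0,"roll": -0.34},
])

```text
t: 29.23
ee_pos: [0.5564, -0.0353, 0.1318]
tcp_rot: [[0.132, 0.991, -0.0], [0.991, -0.132, -0.0], [-0.0, -0.0, -1.0]]
ft_force: [0.3, -0.3, -0.2]
width: 0.174
```

Request:
play_rows([
  {"x": 0,"y": 0,"z": 0,"roll": 0},
  {"x": 0,"y": 0,"z": 0,"roll": 0},
  {"x": 0,"y": 0,"z": 0,"roll": 0},
])

```text
t: 29.48
ee_pos: [0.5553, -0.0318, 0.1316]
tcp_rot: [[0.13, 0.992, -0.001], [0.992, -0.13, 0.001], [0.001, -0.001, -1.0]]
ft_force: [-0.3, 0.7, -0.8]
width: 0.174
```

```bash
python3 - <<'E'
from h import *
c,s_=np.cos(np.radians(-7.3)),np.sin(np.radians(-7.3))
px,py=-.010,.003
go(.567+c*px-s_*py,-.044+s_*px+c*py,.025,-7.3)
s=shot("side");crop(s,230,180,360,310,"u1")
E
```

```text
at [ 0.5553 -0.0318  0.1316] jaw -7.4 delta [-0.256  0.11   3.554] roll -0.002 j6 -7.5 w 0.174 t 29.48
```

View pics/u1.png

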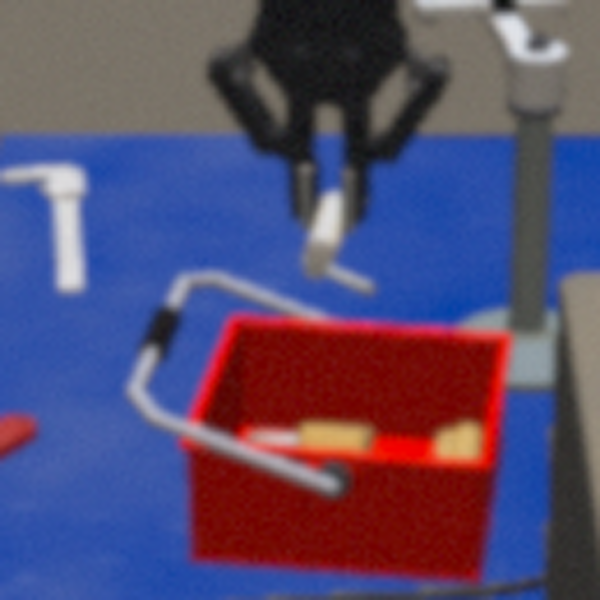

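Request:
play_rows([
  {"x": -0.25,"y": 0.1,"z": 0.8,"roll": 0},
  {"x": -0.25,"y": 0.1,"z": 2,"roll": 0},
  {"x": -0.25,"y": 0.1,"z": 3,"roll": 0},
  {"x": -0.25,"y": 0.1,"z": 3.5,"roll": 0},
  {"x": -0.25,"y": 0.1,"z": 3.55,"roll": 0},
  {"x": -0.25,"y": 0.1,"z": 3.55,"roll": 0},
])

```text
t: 30.03
ee_pos: [0.5571, -0.039, 0.0251]
tcp_rot: [[0.128, 0.992, -0.002], [0.992, -0.128, 0.001], [0.0, -0.002, -1.0]]
ft_force: [-0.4, -0.0, -0.4]
width: 0.168
```

Request:
play_rows([
  {"x": 0,"y": 0,"z": 0,"roll": 0},
  {"x": 0,"y": 0,"z": 0,"roll": 0},
  {"x": 0,"y": 0,"z": 0,"roll": 0},
  {"x": 0,"y": 0,"z": 0,"roll": 0},
  {"x": 0,"y": 0,"z": -0.8,"roll": 0},
  {"x": 0,"y": 0,"z": -2,"roll": 0},
  {"x": 0,"y": 0,"z": -3.2,"roll": 0},
  {"x": 0,"y": -0.8,"z": -3.6,"roll": 0},
  {"x": 0.8,"y": -1.8,"z": -3.6,"roll": 0},
  {"x": 2,"y": -2.6,"z": -3.6,"roll": 0},
  {"x": 3,"y": -3.4,"z": -3.6,"roll": 0},
  {"x": 3.8,"y": -4,"z": -3.6,"roll": 0},
], jaw=32)

```text
t: 31.03
ee_pos: [0.4524, 0.09, 0.1345]
tcp_rot: [[0.13, 0.992, 0.001], [0.992, -0.13, 0.0], [0.001, 0.001, -1.0]]
ft_force: [0.8, 0.4, -0.0]
width: 0.373
```

```bash
python3 - <<'E'
from h import *
s=shot("side");crop(s,230,180,360,310,"v1");d=shot("top");crop(d,180,180,380,345,"v2")
h=cv2.cvtColor(d["frame"],cv2.COLOR_RGB2HSV)
red=cv2.inRange(h,(0,150,120),(6,255,255));rect(d,cv2.morphologyEx(red,cv2.MORPH_CLOSE,np.ones((25,25),np.uint8)),.075,(280,180,500,345),500)
print(bot.state()["t"],bot.state()["ee_pos"])
E
```

```text
[336.9 253.2] 2276 ctr [ 0.5676 -0.044 ] size 0.165 0.1462 longdir 172.8
31.1333 [0.4518 0.0911 0.1342]
```

View pics/v2.png

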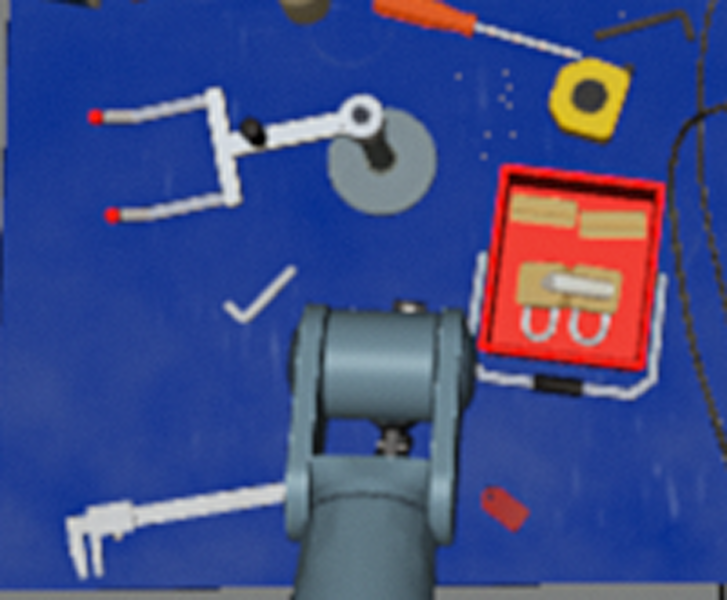

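View pics/v1.png

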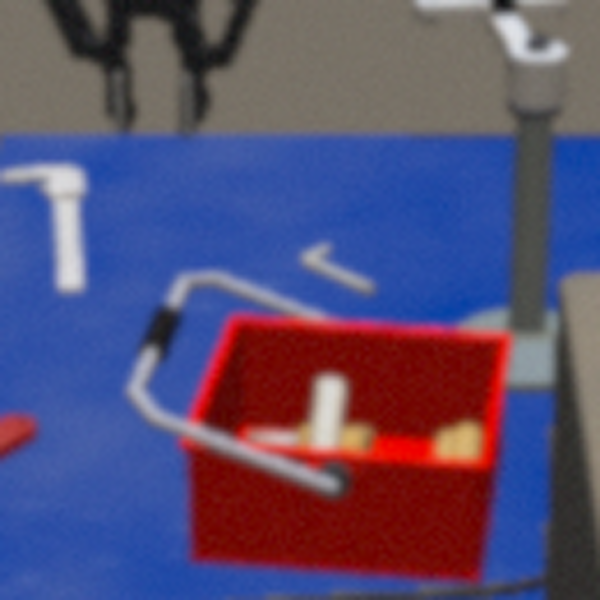

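```bash
cat > m.py <<'E'
from h import *
from scipy.optimize import least_squares
def tri(d,pd,s,ps):
    def f(X):return np.r_[proj(d,X)-pd,proj(s,X)-ps]
    r=least_squares(f,[.6,0,.1]);return r.x,r.fun
E
python3 - <<'E'
from m import *
d=shot("top");s=shot("side")
def dark(i,box,vmax=60):
    f=i["frame"][box[1]:box[3],box[0]:box[2]];h=cv2.cvtColor(f,cv2.COLOR_RGB2HSV)
    m=cv2.inRange(h,(0,0,0),(179,255,vmax));return [(c+box[:2],st[4]) for c,st,r in blobs(m,5)]
print("tube top",dark(d,(322,278,345,295)));print("tube side",dark(s,(255,240,275,265)))
print("peg top",dark(d,(243,210,258,222)));print("peg side",dark(s,(334,160,352,190)))
h=cv2.cvtColor(d["frame"],cv2.COLOR_RGB2HSV);m=cv2.inRange(h,(0,130,90),(8,255,255))|cv2.inRange(h,(172,130,90),(179,255,255))
print("tips top",[(c,st[4]) for c,st,r in blobs(m[200:250,195:225],3)])
h=cv2.cvtColor(s["frame"],cv2.COLOR_RGB2HSV);m=cv2.inRange(h,(0,90,80),(8,255,255))|cv2.inRange(h,(172,90,80),(179,255,255))
print("tips side",[(c,st[4]) for c,st,r in blobs(m[155:200,305:360],2)])
crop(d,195,195,300,260,"w1");crop(s,300,150,380,260,"w2")
E
```

```text
tube top [(array([332.8868, 285.4528]), np.int32(53))]
tube side [(array([264.84, 250.88]), np.int32(25))]
peg top [(array([249.4062, 215.9688]), np.int32(32))]
peg side [(array([338.5   , 174.3103]), np.int32(58))]
tips top [(array([11., 12.]), np.int32(9)), (array([15.6364, 38.9091]), np.int32(11))]
tips side [(array([37.1,  8.2]), np.int32(10)), (array([10.8462,  9.7692]), np.int32(13))]
```

View pics/w1.png

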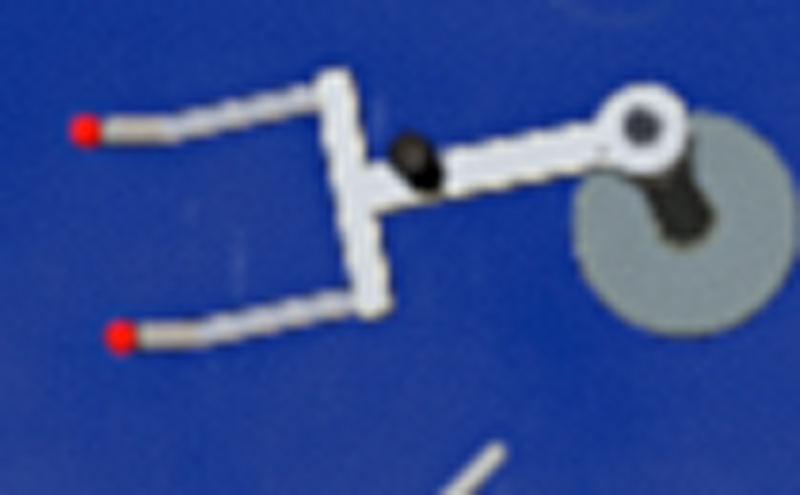

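View pics/w2.png

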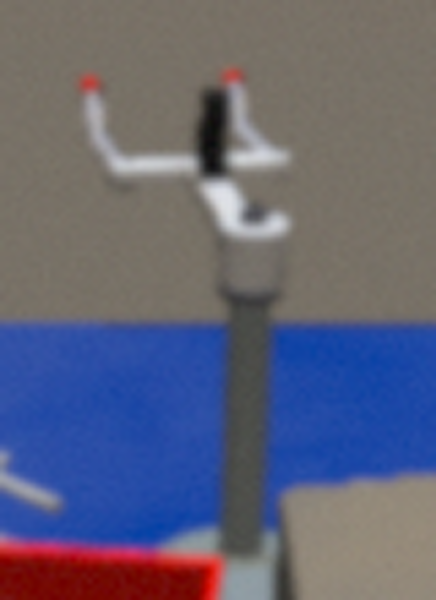

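```bash
python3 - <<'E'
from m import *
d=shot("top");s=shot("side")
H=ray(d,285.2,224.1,.005);H2=ray(d,195+643/7.62,195+126/7.62,.205);print("hinge",H,H2)
a=tri(d,[206,212],s,[342.1,163.2]);b=tri(d,[210.6,233.9],s,[315.85,164.8]);print("tips",a,b)
m=(a[0]+b[0])/2;print("mid",m,"r",np.hypot(*(m-H2)[:2]),"ang",np.degrees(np.arctan2(*(m-H2)[1::-1])))
p=tri(d,[249.4,216],s,[338.5,174.3]);print("peg",p,np.hypot(*(p[0]-H2)[:2]),np.degrees(np.arctan2(*(p[0]-H2)[1::-1])))
t=tri(d,[332.9,285.5],s,[264.8,250.9]);print("tube",t,ray(d,332.9,285.5,.066))
E
```

```text
hinge [0.677  0.1266 0.005 ] [0.6786 0.1275 0.205 ]
tips (array([0.6792, 0.3474, 0.2133]), array([-0.0024, -0.1421, -0.1466,  0.027 ])) (array([0.6044, 0.3316, 0.2144]), array([ 0.133 ,  2.3972,  2.4781, -0.4262]))
mid [0.6418 0.3395 0.2138] r 0.21514117988067843 ang 99.83955900819373
peg (array([0.6618, 0.2152, 0.2238]), array([ 0.0051,  0.2014,  0.193 , -0.035 ])) 0.089277520510036 100.80479128628515
tube (array([ 0.4625, -0.0302,  0.1035]), array([-0.0582, -0.3534, -0.2901,  0.0401])) [ 0.4644 -0.0303  0.066 ]
```

```bash
python3 - <<'E'
from h import *
go(.4625,-.0302,.105,-7.4);go(.4625,-.0302,.055,-7.4)
E
```

```text
at [0.4547 0.0876 0.1345] jaw -7.5 delta [-3.86   0.77   0.984] roll -0.002 j6 4.3 w 0.372 t 31.33
at [0.4547 0.0876 0.1345] jaw -7.5 delta [-3.86   0.768  2.651] roll -0.002 j6 4.3 w 0.372 t 31.33
```

Request:
play_rows([
  {"x": -0.6,"y": 0.1,"z": 0,"roll": 0},
  {"x": -1.5,"y": 0.3,"z": 0,"roll": 0},
  {"x": -2.5,"y": 0.5,"z": 0,"roll": 0},
  {"x": -3.4,"y": 0.7,"z": 0,"roll": 0},
  {"x": -3.85,"y": 0.76,"z": 0,"roll": 0},
  {"x": -3.85,"y": 0.76,"z": 0.3,"roll": 0},
  {"x": -3.85,"y": 0.76,"z": 0.3,"roll": 0},
  {"x": -3.85,"y": 0.76,"z": 0.3,"roll": 0},
], jaw=45)

```text
t: 32.0
ee_pos: [0.4608, -0.029, 0.1239]
tcp_rot: [[0.131, 0.991, -0.002], [0.991, -0.131, 0.001], [0.001, -0.002, -1.0]]
ft_force: [-0.2, -0.3, 0.6]
width: 0.524
```

```bash
python3 - <<'E'
from h import *
go(.4625,-.0302,.055,-7.4)
s=shot("side");crop(s,230,180,340,290,"x1");print(proj(s,bot.state()["ee_pos"]))
E
```

```text
at [ 0.4608 -0.029   0.1239] jaw -7.5 delta [-0.034  0.065  2.295] roll -0.002 j6 -10.2 w 0.524 t 32.0
[263.7139 243.481 ]
```

View pics/x1.png

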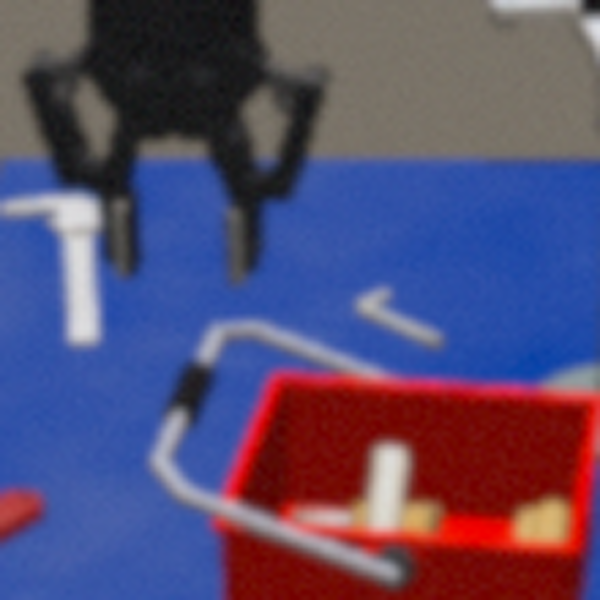

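Request:
play_rows([
  {"x": -0.03,"y": 0.07,"z": 0.6,"roll": 0},
  {"x": -0.03,"y": 0.07,"z": 1.4,"roll": 0},
  {"x": -0.03,"y": 0.07,"z": 2,"roll": 0},
  {"x": -0.03,"y": 0.07,"z": 2.25,"roll": 0},
  {"x": -0.03,"y": 0.07,"z": 2.25,"roll": 0},
])

```text
t: 32.47
ee_pos: [0.4619, -0.0291, 0.0556]
tcp_rot: [[0.128, 0.992, -0.004], [0.992, -0.128, 0.001], [0.001, -0.004, -1.0]]
ft_force: [-0.4, -0.1, -0.7]
width: 0.527
```

Request:
play_rows([
  {"x": 0,"y": 0,"z": 0,"roll": 0},
  {"x": 0,"y": 0,"z": 0,"roll": 0},
  {"x": 0,"y": 0,"z": 0,"roll": 0},
  {"x": 0,"y": 0,"z": 0,"roll": 0},
  {"x": 0,"y": 0,"z": 0,"roll": 0},
  {"x": 0,"y": 0,"z": 0,"roll": 0},
], jaw=8, force=20)

```text
t: 32.97
ee_pos: [0.4633, -0.0302, 0.0577]
tcp_rot: [[0.13, 0.992, -0.0], [0.992, -0.13, 0.0], [0.0, -0.0, -1.0]]
ft_force: [-3.7, 0.7, 2.1]
width: 0.175
```

```bash
python3 - <<'E'
from h import *
go(.4625,-.0302,.055,-7.4)
s=shot("side");crop(s,230,180,340,290,"y1")
E
```

```text
at [ 0.4633 -0.0302  0.0577] jaw -7.4 delta [-0.004 -0.027  0.091] roll -0.001 j6 -10.3 w 0.175 t 32.97
```

View pics/y1.png

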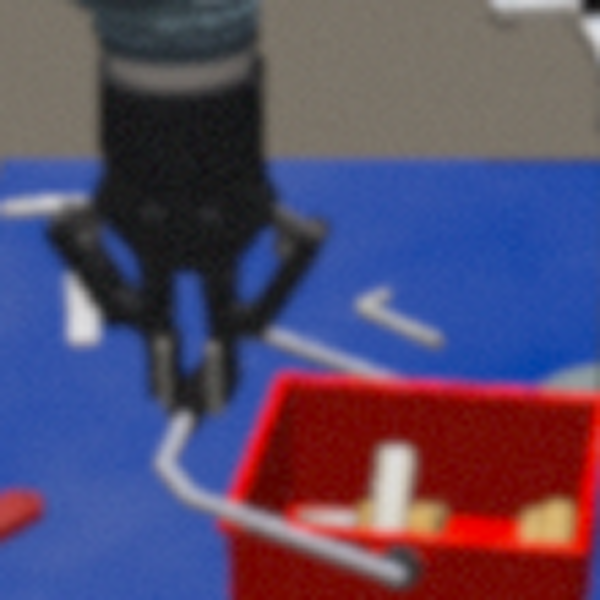

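Request:
play_rows([
  {"x": 0,"y": 0.13,"z": -0.3,"roll": 0},
  {"x": 0,"y": 0.29,"z": -0.59,"roll": 0},
  {"x": 0,"y": 0.51,"z": -0.9,"roll": 0},
  {"x": 0,"y": 0.76,"z": -1.19,"roll": 0},
  {"x": 0,"y": 1.04,"z": -1.46,"roll": 0},
  {"x": 0,"y": 1.33,"z": -1.7,"roll": 0},
  {"x": 0,"y": 1.33,"z": -1.7,"roll": 0},
])

```text
t: 33.6
ee_pos: [0.5057, -0.0361, 0.1119]
tcp_rot: [[0.13, 0.992, 0.003], [0.992, -0.13, -0.001], [-0.0, 0.003, -1.0]]
ft_force: [-6.4, 1.0, 7.2]
width: 0.17
```

```bash
python3 - <<'E'
from h import *
s=shot("side");crop(s,230,180,340,310,"z1");d=shot("top")
h=cv2.cvtColor(d["frame"],cv2.COLOR_RGB2HSV)
red=cv2.inRange(h,(0,150,120),(6,255,255));rect(d,cv2.morphologyEx(red,cv2.MORPH_CLOSE,np.ones((25,25),np.uint8)),.075,(280,180,500,345),500)
E
```

```text
[341.1 237. ] 1013 ctr [ 0.5782 -0.0481] size 0.1629 0.1451 longdir 172.9
```

View pics/z1.png

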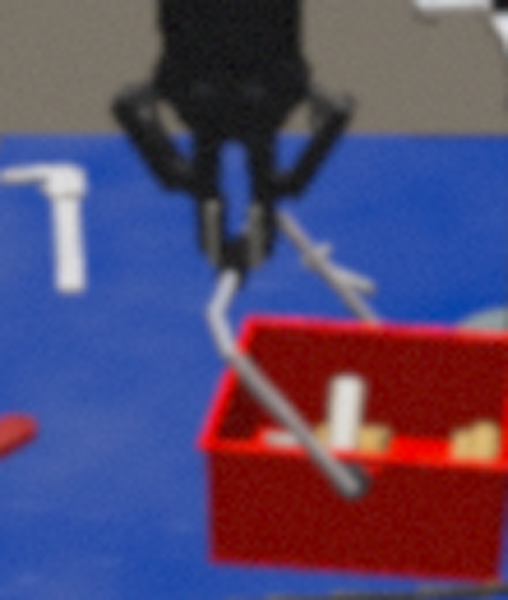

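Request:
play_rows([
  {"x": 0,"y": 0,"z": -0.15,"roll": 0},
  {"x": 0,"y": 0,"z": -0.3,"roll": 0},
  {"x": 0,"y": 0,"z": -0.3,"roll": 0},
])

```text
t: 33.95
ee_pos: [0.5043, -0.0358, 0.1189]
tcp_rot: [[0.13, 0.992, 0.003], [0.992, -0.13, -0.001], [-0.0, 0.003, -1.0]]
ft_force: [-0.9, -0.3, 0.3]
width: 0.171
```

Request:
play_rows([
  {"x": 0,"y": 0.2,"z": -0.17,"roll": 0},
  {"x": 0,"y": 0.41,"z": -0.31,"roll": 0},
  {"x": 0,"y": 0.66,"z": -0.45,"roll": 0},
  {"x": 0,"y": 0.92,"z": -0.58,"roll": 0},
  {"x": 0,"y": 0.92,"z": -0.58,"roll": 0},
])

```text
t: 34.37
ee_pos: [0.5328, -0.0396, 0.1361]
tcp_rot: [[0.13, 0.992, 0.003], [0.992, -0.13, -0.001], [-0.0, 0.003, -1.0]]
ft_force: [1.8, -0.7, -2.6]
width: 0.157
```

```bash
python3 - <<'E'
from h import *
print(bot.state()["ee_pos"],bot.state()["ft_force"])
s=shot("side");crop(s,230,180,340,310,"z2");d=shot("top")
h=cv2.cvtColor(d["frame"],cv2.COLOR_RGB2HSV)
red=cv2.inRange(h,(0,150,120),(6,255,255));rect(d,cv2.morphologyEx(red,cv2.MORPH_CLOSE,np.ones((25,25),np.uint8)),.075,(280,180,500,345),500);crop(d,280,180,400,300,"z3")
E
```

```text
[ 0.5328 -0.0396  0.1361] [ 1.7571 -0.67   -2.6209]
```

View pics/z2.png

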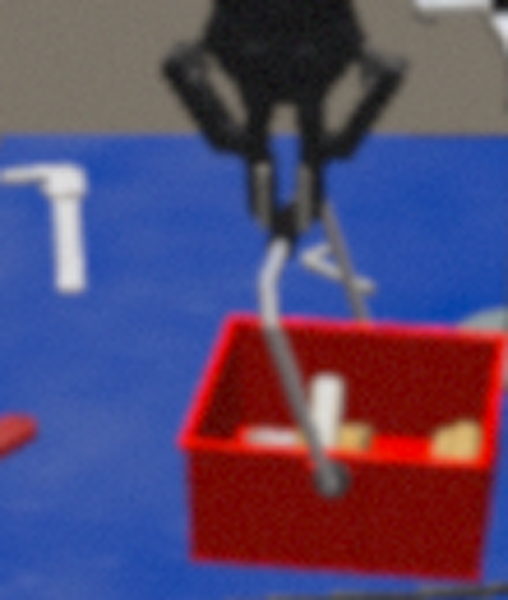

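View pics/z3.png

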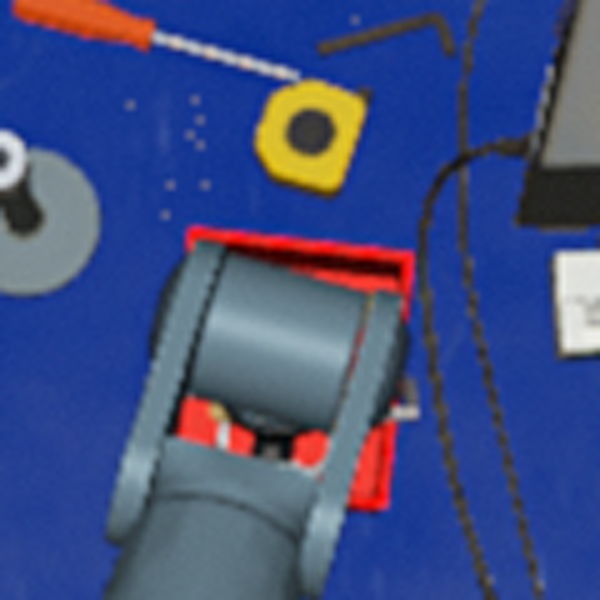

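Request:
play_rows([
  {"x": 0,"y": 0.25,"z": -0.04,"roll": 0},
  {"x": 0,"y": 0.5,"z": -0.07,"roll": 0},
  {"x": 0,"y": 0.75,"z": -0.09,"roll": 0},
  {"x": 0,"y": 0.95,"z": -0.1,"roll": 0},
  {"x": 0,"y": 1.1,"z": -0.1,"roll": 0},
  {"x": 0,"y": 1.1,"z": -0.1,"roll": 0},
])

```text
t: 34.97
ee_pos: [0.567, -0.0441, 0.1428]
tcp_rot: [[0.13, 0.992, 0.008], [0.992, -0.13, -0.002], [-0.001, 0.008, -1.0]]
ft_force: [0.4, 1.1, 13.5]
width: 0.135
```

```bash
python3 - <<'E'
from h import *
print(bot.state()["ee_pos"],bot.state()["ft_force"])
s=shot("side");crop(s,230,180,340,310,"z4")
E
```

```text
[ 0.567  -0.0441  0.1428] [ 0.3919  1.0757 13.4708]
```

View pics/z4.png

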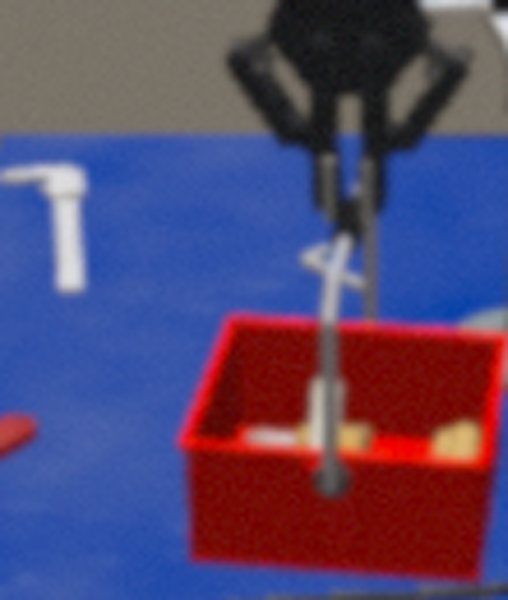

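Request:
play_rows([
  {"x": 0,"y": 0,"z": -0.1,"roll": 0},
  {"x": 0,"y": 0,"z": -0.1,"roll": 0},
  {"x": 0,"y": 0,"z": -0.1,"roll": 0},
  {"x": 0,"y": 0,"z": -0.1,"roll": 0},
  {"x": 0,"y": 0,"z": -0.6,"roll": 0},
  {"x": 0,"y": 0,"z": -1.4,"roll": 0},
  {"x": 0,"y": 0,"z": -2.4,"roll": 0},
  {"x": 0,"y": 0,"z": -3,"roll": 0},
  {"x": 0,"y": 0,"z": -3,"roll": 0},
], jaw=40)

```text
t: 35.77
ee_pos: [0.5654, -0.044, 0.2325]
tcp_rot: [[0.13, 0.992, 0.008], [0.992, -0.13, -0.002], [-0.001, 0.008, -1.0]]
ft_force: [-0.6, 1.1, 0.4]
width: 0.465
```

```bash
python3 - <<'E'
from h import *
go(.6627,.2136,.25,10.3)
s=shot("side");crop(s,230,140,360,310,"aa1")
E
```

```text
at [ 0.5654 -0.044   0.2325] jaw -7.4 delta [ 8.933  2.109 -0.576] roll -0.310 j6 -8.5 w 0.465 t 35.77
```

View pics/aa1.png

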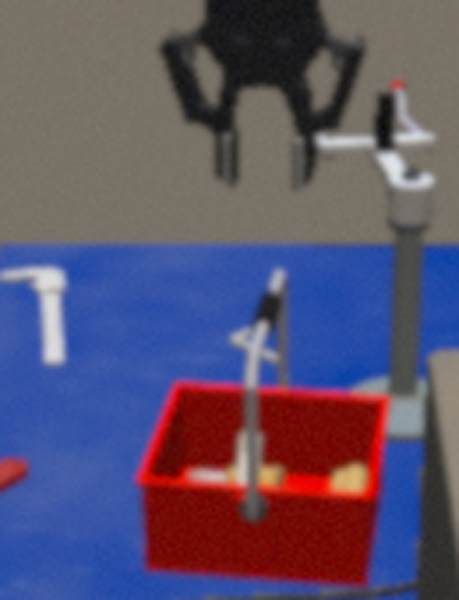

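Request:
play_rows([
  {"x": 0,"y": 0,"z": -0.7,"roll": 0},
  {"x": 0.8,"y": 0.2,"z": -0.7,"roll": 0},
  {"x": 1.8,"y": 0.4,"z": -0.7,"roll": -0.05},
  {"x": 2.8,"y": 0.65,"z": -0.7,"roll": -0.1},
  {"x": 3.9,"y": 0.9,"z": -0.7,"roll": -0.15},
  {"x": 5,"y": 1.2,"z": -0.7,"roll": -0.2},
  {"x": 6.1,"y": 1.45,"z": -0.7,"roll": -0.25},
  {"x": 7.2,"y": 1.7,"z": -0.7,"roll": -0.3},
  {"x": 8.3,"y": 1.95,"z": -0.7,"roll": -0.31},
  {"x": 8.93,"y": 2.11,"z": -0.7,"roll": -0.31},
  {"x": 8.93,"y": 2.11,"z": -0.7,"roll": -0.31},
  {"x": 8.93,"y": 2.11,"z": -0.7,"roll": -0.31},
], jaw=45)

```text
t: 36.82
ee_pos: [0.6596, 0.2147, 0.2459]
tcp_rot: [[-0.181, 0.984, -0.004], [0.984, 0.181, -0.001], [-0.0, -0.004, -1.0]]
ft_force: [0.4, -0.4, -0.7]
width: 0.53
```

```bash
python3 - <<'E'
from h import *
go(.662,.2145,.179,10.4)
s=shot("side");crop(s,280,120,380,220,"ab1");print(proj(s,[.662,.2145,.25]),proj(s,bot.state()["ee_pos"]+np.array([0,0,.031])))
d=shot("top");crop(d,200,170,380,300,"ab2")
E
```

```text
at [0.6596 0.2147 0.2459] jaw 10.4 delta [-0.02   0.088  2.23 ] roll 0.000 j6 -1.7 w 0.53 t 36.82
[339.0297 165.6977] [338.5059 156.5626]
```

View pics/ab1.png

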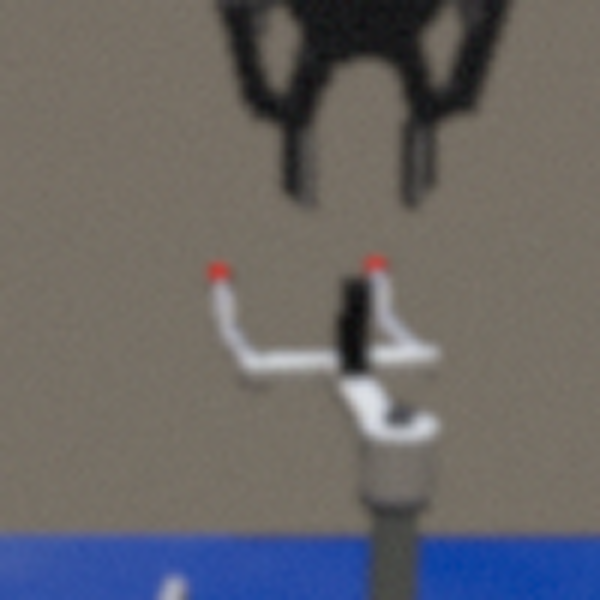

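View pics/ab2.png

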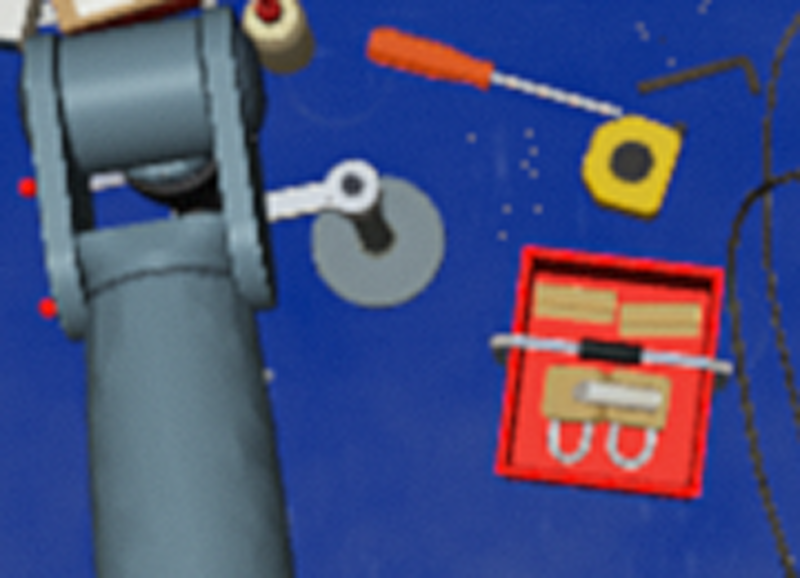

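Request:
play_rows([
  {"x": -0.02,"y": 0.06,"z": 0.6,"roll": 0},
  {"x": -0.02,"y": 0.06,"z": 1.4,"roll": 0},
  {"x": -0.02,"y": 0.06,"z": 2,"roll": 0},
  {"x": -0.02,"y": 0.06,"z": 2.2,"roll": 0},
  {"x": -0.02,"y": 0.06,"z": 2.2,"roll": 0},
])

```text
t: 37.33
ee_pos: [0.6609, 0.2124, 0.1802]
tcp_rot: [[-0.178, 0.984, -0.005], [0.984, 0.178, -0.001], [0.0, -0.005, -1.0]]
ft_force: [-0.2, -0.1, 0.3]
width: 0.527
```

Request:
play_rows([
  {"x": 0,"y": 0,"z": 0,"roll": 0},
  {"x": 0,"y": 0,"z": 0,"roll": 0},
  {"x": 0,"y": 0,"z": 0,"roll": 0},
  {"x": 0,"y": 0,"z": 0,"roll": 0},
  {"x": 0,"y": 0,"z": 0,"roll": 0},
  {"x": 0,"y": 0,"z": 0,"roll": 0},
], jaw=8, force=40)

```text
t: 37.83
ee_pos: [0.6629, 0.2136, 0.185]
tcp_rot: [[-0.179, 0.984, 0.002], [0.984, 0.179, -0.001], [-0.001, 0.001, -1.0]]
ft_force: [-5.0, -2.5, 4.5]
width: 0.195
```

```bash
python3 - <<'E'
from h import *
st=bot.state();p=st["ee_pos"];R=st["tcp_rot"];print(p,st["ft_force"],st["width"])
H=np.array([.678,.127]);v=p[:2]-H;print(np.hypot(*v),np.degrees(np.arctan2(v[1],v[0])))
r=.088;a0=np.arctan2(v[1],v[0]);r=np.hypot(*v)
for k in range(0,15):
    a=a0+np.radians(80.2)*k/14;q=H+r*np.array([np.cos(a),np.sin(a)])
    d=R.T@np.array([*(q-p[:2]),0])/.03;print(k,d.round(2),"roll",round(-(a-a0),3))
E
```

```text
[0.6629 0.2136 0.185 ] [-4.9704 -2.4735  4.4766] 0.195016571747262
0.08786297922281902 99.90425933340363
0 [0. 0. 0.] roll -0.0
1 [-0.01 -0.29 -0.  ] roll -0.1
2 [-0.05 -0.58 -0.  ] roll -0.2
3 [-0.12 -0.87 -0.  ] roll -0.3
4 [-0.22 -1.14 -0.  ] roll -0.4
5 [-0.35 -1.41 -0.  ] roll -0.5
6 [-0.5  -1.66 -0.  ] roll -0.6
7 [-0.68 -1.89 -0.  ] roll -0.7
8 [-0.87 -2.11 -0.  ] roll -0.8
9 [-1.09 -2.3  -0.  ] roll -0.9
10 [-1.33 -2.47 -0.  ] roll -1.0
11 [-1.58 -2.62 -0.  ] roll -1.1
12 [-1.85 -2.74 -0.  ] roll -1.2
13 [-2.12 -2.84 -0.  ] roll -1.3
14 [-2.41 -2.9  -0.  ] roll -1.4
```

Request:
play_rows([
  {"x": -0.01,"y": -0.29,"z": 0,"roll": -0.1},
  {"x": -0.05,"y": -0.58,"z": 0,"roll": -0.2},
  {"x": -0.12,"y": -0.87,"z": 0,"roll": -0.3},
  {"x": -0.22,"y": -1.14,"z": 0,"roll": -0.4},
  {"x": -0.35,"y": -1.41,"z": 0,"roll": -0.5},
  {"x": -0.5,"y": -1.66,"z": 0,"roll": -0.6},
  {"x": -0.68,"y": -1.89,"z": 0,"roll": -0.7},
  {"x": -0.87,"y": -2.11,"z": 0,"roll": -0.8},
  {"x": -1.09,"y": -2.3,"z": 0,"roll": -0.9},
  {"x": -1.33,"y": -2.47,"z": 0,"roll": -1},
  {"x": -1.58,"y": -2.62,"z": 0,"roll": -1.1},
  {"x": -1.58,"y": -2.62,"z": 0,"roll": -1.1},
])

```text
t: 38.83
ee_pos: [0.595, 0.1533, 0.185]
tcp_rot: [[-0.959, 0.285, 0.005], [0.285, 0.959, 0.001], [-0.004, 0.003, -1.0]]
ft_force: [0.3, 1.2, 4.6]
width: 0.192
```

```bash
python3 - <<'E'
from h import *
st=bot.state();p=st["ee_pos"];R=st["tcp_rot"];print(p,st["ft_force"],st["width"])
H=np.array([.678,.127]);v=p[:2]-H;a0=np.arctan2(v[1],v[0]);r=np.hypot(*v);print(r,np.degrees(a0))
for a in np.radians([170,177,180.5,182,183]):
    q=H+.088*np.array([np.cos(a),np.sin(a)])
    d=R.T@np.array([*(q-p[:2]),0])/.03;print(np.degrees(a),d.round(2),"roll",round(-(a-a0),3))
s=shot("side","ac1");d=shot("top");crop(d,200,170,380,300,"ac2")
E
```

```text
[0.595  0.1533 0.185 ] [0.2785 1.2324 4.5527] 0.19222140962993853
0.0870622707397279 162.4226889285181
170.0 [ 0.01 -0.39 -0.  ] roll -0.132
177.0 [-0.05 -0.74 -0.  ] roll -0.254
180.5 [-0.1  -0.91 -0.  ] roll -0.316
182.0 [-0.12 -0.99 -0.  ] roll -0.342
183.0 [-0.14 -1.03 -0.  ] roll -0.359
```

View pics/ac2.png

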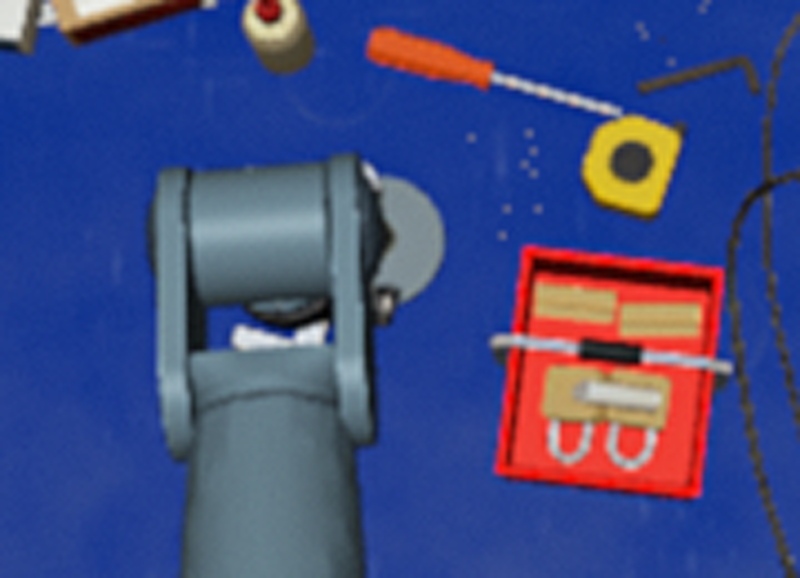

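Arm is following. Finish the swing gently to the stop.

Request:
play_rows([
  {"x": 0,"y": -0.2,"z": 0,"roll": -0.07},
  {"x": 0.01,"y": -0.39,"z": 0,"roll": -0.13},
  {"x": -0.02,"y": -0.57,"z": 0,"roll": -0.19},
  {"x": -0.05,"y": -0.74,"z": 0,"roll": -0.25},
  {"x": -0.1,"y": -0.91,"z": 0,"roll": -0.31},
  {"x": -0.13,"y": -1.02,"z": 0,"roll": -0.31},
  {"x": -0.13,"y": -1.02,"z": 0,"roll": -0.31},
])

```text
t: 39.52
ee_pos: [0.594, 0.1419, 0.185]
tcp_rot: [[-1.0, -0.019, 0.019], [-0.018, 0.999, 0.038], [-0.02, 0.038, -0.999]]
ft_force: [23.8, 65.7, -8.0]
width: 0.197
```

Request:
play_rows([
  {"x": 0,"y": 0,"z": 0,"roll": 0},
  {"x": 0,"y": 0,"z": 0,"roll": 0},
  {"x": 0,"y": 0,"z": 0,"roll": 0},
  {"x": 0,"y": 0,"z": 0,"roll": 0},
  {"x": 0,"y": 0,"z": -1,"roll": 0},
  {"x": 0,"y": 0,"z": -2,"roll": 0},
  {"x": 0,"y": 0,"z": -3,"roll": 0.1},
  {"x": -0.5,"y": -1,"z": -3,"roll": 0.2},
  {"x": -1,"y": -2,"z": -3,"roll": 0.3},
  {"x": -1.2,"y": -3,"z": -3,"roll": 0.4},
  {"x": -1.2,"y": -4,"z": -3,"roll": 0.5},
  {"x": -1.2,"y": -4.5,"z": -3,"roll": 0.6},
], jaw=45)

```text
t: 40.52
ee_pos: [0.6276, -0.0146, 0.2724]
tcp_rot: [[-0.831, 0.557, -0.0], [0.557, 0.831, -0.001], [-0.001, -0.001, -1.0]]
ft_force: [0.1, -0.1, 0.1]
width: 0.529
```

```bash
python3 - <<'E'
from h import *
s=shot("side");crop(s,230,140,370,310,"ad1");d=shot("top");crop(d,200,170,380,300,"ad2")
st=bot.state();print(st["t"],st["ee_pos"],st["ft_force"])
E
```

```text
40.6167 [ 0.6274 -0.014   0.2724] [-0.4125  0.2552  0.3896]
```

View pics/ad2.png

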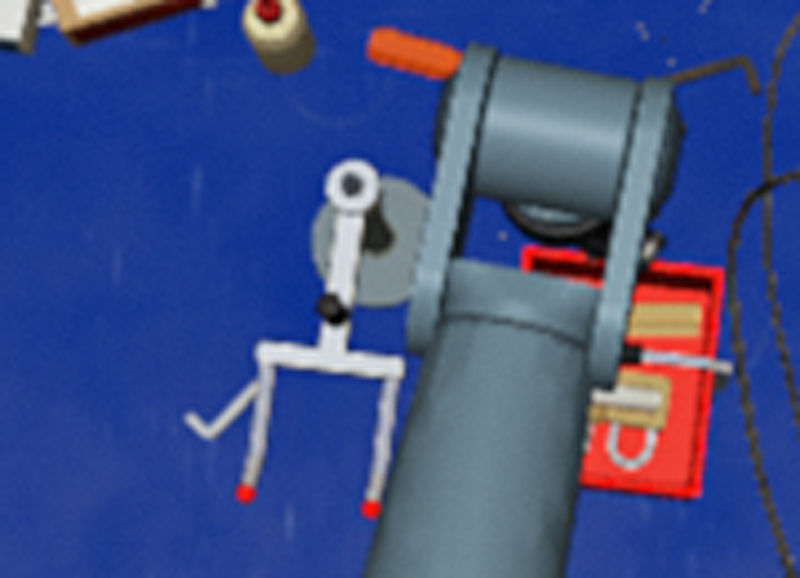

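View pics/ad1.png

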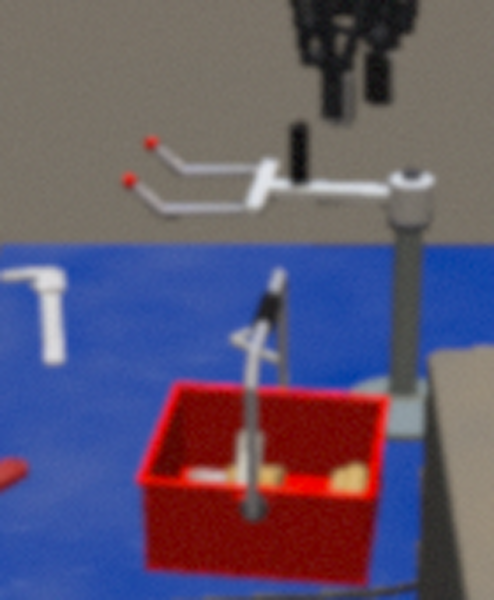

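```bash
python3 - <<'E'
from m import *
d=shot("top");s=shot("side")
def tips(i,box,smin):
    h=cv2.cvtColor(i["frame"],cv2.COLOR_RGB2HSV);m=cv2.inRange(h,(0,smin,80),(8,255,255))|cv2.inRange(h,(172,smin,80),(179,255,255))
    return [c+np.array(box[:2]) for c,st,r in blobs(m[box[1]:box[3],box[0]:box[2]],3)]
T=tips(d,(245,270,295,295),120);S=tips(s,(255,170,285,200),90);print(T,S)
T.sort(key=lambda c:c[0]);S.sort(key=lambda c:c[1]) # left tip (+y) = farther in side (upper)
P=[tri(d,a,s,b) for a,b in zip(T,S)];print(P)
m=(P[0][0]+P[1][0])/2;H=np.array([.678,.127]);v=m[:2]-H
a=np.arctan2(v[1],v[0]);print(m,np.hypot(*v),np.degrees(a),"sep",np.linalg.norm(P[0][0]-P[1][0]))
w=P[0][0]-P[1][0];print("perp ang",np.degrees(np.arctan2(w[1],w[0])))
print("seat",H+.19*np.array([np.cos(a),np.sin(a)]))
E
```

```text
[array([254.6154, 280.3846]), array([283.3636, 283.9091])] [array([272.1579, 180.1579]), array([266.1053, 190.4211])]
[(array([0.4702, 0.2001, 0.2104]), array([ 0.041 ,  0.3034,  0.2954, -0.0435])), (array([0.4591, 0.1151, 0.2121]), array([ 0.0122,  0.0825,  0.0762, -0.0109]))]
[0.4647 0.1576 0.2113] 0.21550042704915254 171.8350720944593 sep 0.08574744642859235
perp ang 82.55245134661327
seat [0.4899 0.154 ]
```

```bash
python3 - <<'E'
from m import *
d=shot("top")
f=d["frame"][240:260,325:350];m=cv2.inRange(cv2.cvtColor(f,cv2.COLOR_RGB2HSV),(0,0,0),(179,255,60))
# tube partially occluded now; use pre-swing view pixel (337.3,249.0)
print(ray(d,337.3,249.0,.177+.004),bot.state()["joints"])
go(.567,-.044,.2,-7.4)
E
```

```text
[ 0.5653 -0.0455  0.181 ] [-11.3326   7.9643  87.9427   0.0154  84.099  -68.127 ]
at [ 0.6272 -0.0108  0.2727] jaw 56.8 delta [ 1.072 -2.026  2.422] roll 1.120 j6 -68.1 w 0.526 t 40.77
```

Request:
play_rows([
  {"x": 0.2,"y": -0.4,"z": 0,"roll": 0.1},
  {"x": 0.5,"y": -0.9,"z": 0,"roll": 0.2},
  {"x": 0.8,"y": -1.5,"z": 0,"roll": 0.3},
  {"x": 1.1,"y": -2,"z": 0,"roll": 0.42},
  {"x": 1.1,"y": -2,"z": 0,"roll": 0.54},
  {"x": 1.1,"y": -2,"z": 0,"roll": 0.66},
  {"x": 1.1,"y": -2,"z": 0,"roll": 0.78},
  {"x": 1.1,"y": -2,"z": 0.3,"roll": 0.9},
  {"x": 1.1,"y": -2,"z": 0.8,"roll": 1.02},
  {"x": 1.1,"y": -2,"z": 1.4,"roll": 1.12},
  {"x": 1.1,"y": -2,"z": 1.8,"roll": 1.12},
  {"x": 1.1,"y": -2,"z": 1.8,"roll": 1.12},
], jaw=45)

```text
t: 41.77
ee_pos: [0.5649, -0.0421, 0.2155]
tcp_rot: [[0.125, 0.992, -0.005], [0.992, -0.125, 0.002], [0.001, -0.006, -1.0]]
ft_force: [-0.9, -0.7, -0.1]
width: 0.525
```

```bash
python3 - <<'E'
from h import *
go(.566,-.045,.128,-7.4)
s=shot("side");crop(s,250,150,370,310,"ae1")
E
```

```text
at [ 0.5649 -0.0421  0.2155] jaw -7.2 delta [-0.095  0.066  2.915] roll 0.004 j6 -8.5 w 0.525 t 41.77
```

View pics/ae1.png

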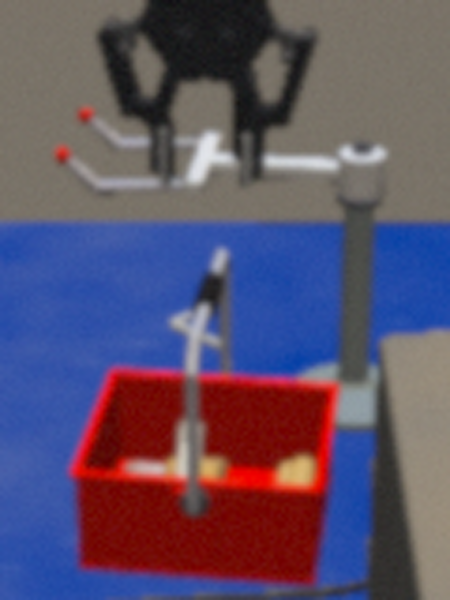

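Request:
play_rows([
  {"x": -0.09,"y": 0.03,"z": 0.7,"roll": 0},
  {"x": -0.09,"y": 0.03,"z": 1.7,"roll": 0},
  {"x": -0.09,"y": 0.03,"z": 2.5,"roll": 0},
  {"x": -0.09,"y": 0.03,"z": 2.9,"roll": 0},
  {"x": -0.09,"y": 0.03,"z": 2.9,"roll": 0},
])

```text
t: 42.23
ee_pos: [0.5657, -0.0458, 0.1295]
tcp_rot: [[0.128, 0.992, -0.005], [0.992, -0.128, 0.001], [0.001, -0.005, -1.0]]
ft_force: [-0.1, -0.2, -0.3]
width: 0.526
```

Request:
play_rows([
  {"x": 0,"y": 0,"z": 0,"roll": 0},
  {"x": 0,"y": 0,"z": 0,"roll": 0},
  {"x": 0,"y": 0,"z": 0,"roll": 0},
  {"x": 0,"y": 0,"z": 0,"roll": 0},
  {"x": 0,"y": 0,"z": 0,"roll": 0},
  {"x": 0,"y": 0,"z": 0,"roll": 0},
], jaw=8, force=60)

```text
t: 42.73
ee_pos: [0.569, -0.0469, 0.1345]
tcp_rot: [[0.129, 0.992, 0.005], [0.992, -0.129, -0.001], [-0.001, 0.005, -1.0]]
ft_force: [0.3, 0.6, 5.9]
width: 0.159
```

```bash
python3 - <<'E'
from h import *
st=bot.state();print(st["ee_pos"],st["ft_force"],st["width"])
s=shot("side");crop(s,250,150,370,310,"af1")
E
```

```text
[ 0.569  -0.0469  0.1345] [0.3346 0.5667 5.9115] 0.1585165738427131
```

View pics/af1.png

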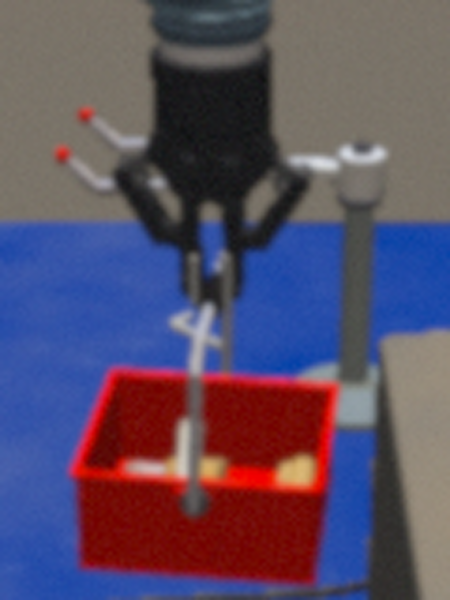

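Request:
play_rows([
  {"x": 0,"y": -0.05,"z": 0,"roll": 0},
  {"x": 0,"y": -0.05,"z": 0,"roll": 0},
  {"x": 0,"y": -0.05,"z": 0,"roll": 0},
  {"x": 0,"y": -0.05,"z": 0,"roll": 0},
  {"x": 0,"y": -0.05,"z": 0.3,"roll": 0},
  {"x": 0,"y": -0.05,"z": 0.55,"roll": 0},
  {"x": 0,"y": -0.05,"z": 0.55,"roll": 0},
], jaw=45)

```text
t: 43.37
ee_pos: [0.564, -0.0458, 0.1126]
tcp_rot: [[0.13, 0.992, -0.004], [0.992, -0.13, 0.001], [0.001, -0.004, -1.0]]
ft_force: [-0.3, -0.1, 0.0]
width: 0.53
```

Request:
play_rows([
  {"x": 0,"y": 0,"z": 0,"roll": 0},
  {"x": 0,"y": 0,"z": 0,"roll": 0},
  {"x": 0,"y": 0,"z": 0,"roll": 0},
  {"x": 0,"y": 0,"z": 0,"roll": 0},
  {"x": 0,"y": 0,"z": 0,"roll": 0},
  {"x": 0,"y": 0,"z": 0,"roll": 0},
], jaw=8, force=60)

```text
t: 43.87
ee_pos: [0.5659, -0.0463, 0.1154]
tcp_rot: [[0.13, 0.992, 0.0], [0.992, -0.13, -0.0], [-0.0, 0.0, -1.0]]
ft_force: [0.9, 0.2, -2.1]
width: 0.166
```

```bash
python3 - <<'E'
from h import *
st=bot.state();print(st["ee_pos"],st["ft_force"],st["width"])
s=shot("side");crop(s,250,150,370,310,"ag1");d=shot("top");crop(d,260,180,400,300,"ag2")
E
```

```text
[ 0.5659 -0.0463  0.1154] [ 0.9468  0.1518 -2.0752] 0.1663073184457139
```

View pics/ag1.png

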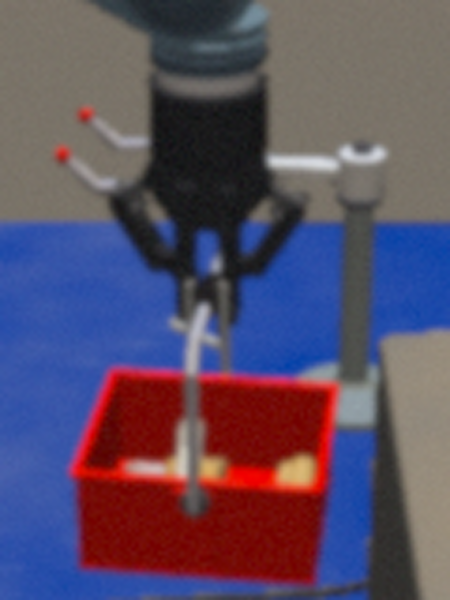

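Request:
play_rows([
  {"x": 0,"y": 0,"z": -0.2,"roll": 0},
  {"x": 0,"y": 0,"z": -0.5,"roll": 0},
  {"x": 0,"y": 0,"z": -0.9,"roll": 0},
  {"x": 0,"y": 0,"z": -1.3,"roll": 0},
  {"x": 0,"y": 0,"z": -1.7,"roll": 0},
  {"x": 0,"y": 0,"z": -2,"roll": 0},
  {"x": 0,"y": 0,"z": -2.1,"roll": 0},
  {"x": 0,"y": 0,"z": -2.1,"roll": 0},
])

```text
t: 44.63
ee_pos: [0.5666, -0.0465, 0.1801]
tcp_rot: [[0.13, 0.992, 0.003], [0.992, -0.13, -0.001], [-0.0, 0.003, -1.0]]
ft_force: [0.7, -0.6, -8.1]
width: 0.173
```

```bash
python3 - <<'E'
from h import *
st=bot.state();print(st["ee_pos"],st["ft_force"],st["width"])
s=shot("side");crop(s,250,150,370,310,"ah1")
E
```

```text
[ 0.5666 -0.0465  0.1801] [ 0.6551 -0.6181 -8.1092] 0.17299369229087042
```

View pics/ah1.png

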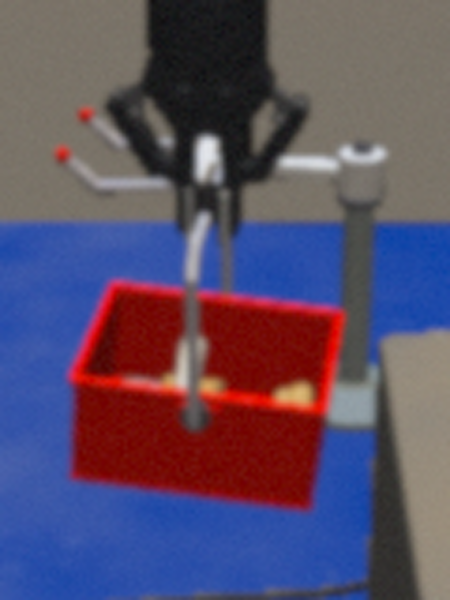

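Request:
play_rows([
  {"x": 0,"y": -0.2,"z": 0,"roll": 0},
  {"x": 0,"y": -0.6,"z": 0,"roll": 0},
  {"x": -0.05,"y": -1.1,"z": 0,"roll": 0},
  {"x": -0.05,"y": -1.7,"z": 0,"roll": 0},
  {"x": -0.1,"y": -2.3,"z": 0,"roll": 0},
  {"x": -0.1,"y": -2.9,"z": 0,"roll": 0},
  {"x": -0.15,"y": -3.5,"z": 0,"roll": 0},
  {"x": -0.15,"y": -4.1,"z": 0,"roll": 0},
  {"x": -0.2,"y": -4.7,"z": 0,"roll": 0},
  {"x": -0.2,"y": -5.2,"z": 0,"roll": 0},
  {"x": -0.2,"y": -5.6,"z": 0,"roll": 0},
  {"x": -0.2,"y": -5.75,"z": 0,"roll": 0},
])

```text
t: 45.68
ee_pos: [0.3915, -0.0292, 0.177]
tcp_rot: [[0.13, 0.992, -0.003], [0.992, -0.13, 0.001], [0.0, -0.003, -1.0]]
ft_force: [-0.5, -0.0, -8.9]
width: 0.167
```

```bash
python3 - <<'E'
from h import *
go(.394,.1667,.180,-7.9)
E
```

```text
at [ 0.3915 -0.0292  0.177 ] jaw -7.5 delta [ 6.484 -0.765 -0.094] roll 0.008 j6 -13.5 w 0.167 t 45.68
```

Request:
play_rows([
  {"x": 0.2,"y": 0,"z": 0,"roll": 0},
  {"x": 0.6,"y": -0.1,"z": 0,"roll": 0},
  {"x": 1.2,"y": -0.15,"z": 0,"roll": 0},
  {"x": 1.9,"y": -0.2,"z": 0,"roll": 0},
  {"x": 2.6,"y": -0.3,"z": 0,"roll": 0},
  {"x": 3.3,"y": -0.4,"z": 0,"roll": 0},
  {"x": 4,"y": -0.5,"z": 0,"roll": 0},
  {"x": 4.7,"y": -0.55,"z": 0,"roll": 0},
  {"x": 5.4,"y": -0.65,"z": 0,"roll": 0},
  {"x": 6,"y": -0.7,"z": 0,"roll": 0},
  {"x": 6.35,"y": -0.75,"z": 0,"roll": 0},
  {"x": 6.48,"y": -0.76,"z": 0,"roll": 0},
])

```text
t: 46.68
ee_pos: [0.3965, 0.168, 0.178]
tcp_rot: [[0.127, 0.992, -0.0], [0.992, -0.127, 0.001], [0.001, -0.001, -1.0]]
ft_force: [-0.2, 0.2, -7.2]
width: 0.17
```

Request:
play_rows([
  {"x": 0,"y": 0,"z": 0,"roll": 0},
  {"x": 0,"y": 0,"z": 0,"roll": 0},
  {"x": 0,"y": 0,"z": 0,"roll": 0},
])

```text
t: 46.93
ee_pos: [0.3966, 0.1653, 0.1781]
tcp_rot: [[0.13, 0.991, -0.0], [0.991, -0.13, -0.001], [-0.001, -0.0, -1.0]]
ft_force: [0.6, 0.0, -8.6]
width: 0.167
```

```bash
python3 - <<'E'
from h import *
go(.495,.153,.180,-7.9)
s=shot("side");crop(s,220,120,370,280,"ai1");d=shot("top");crop(d,240,200,340,340,"ai2")
E
```

```text
at [0.3966 0.1653 0.1781] jaw -7.5 delta [ 0.021  3.306 -0.063] roll 0.007 j6 15.0 w 0.167 t 46.93
```

View pics/ai1.png

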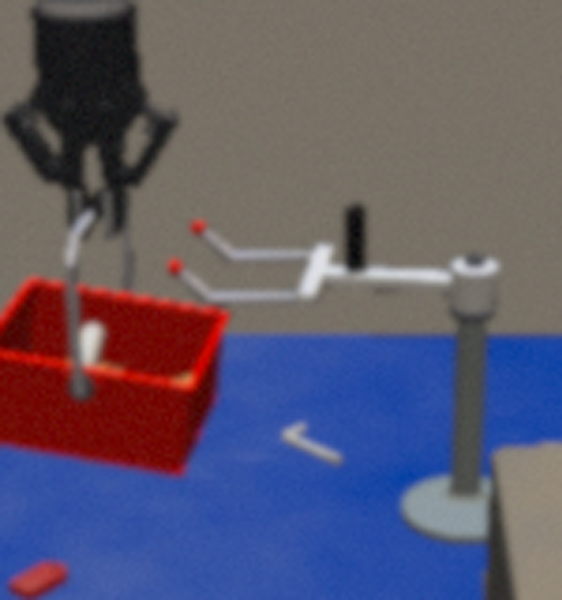

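View pics/ai2.png

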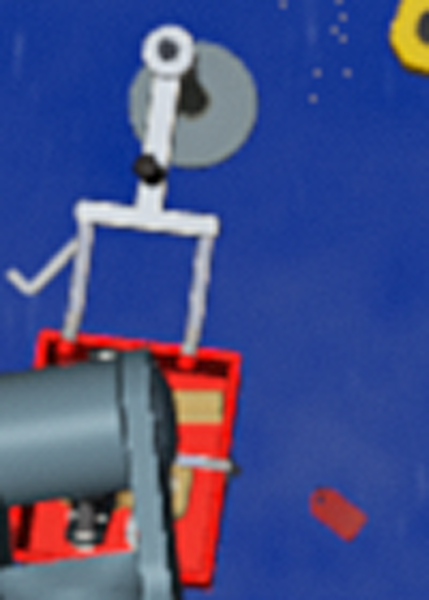

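Request:
play_rows([
  {"x": 0,"y": 0.15,"z": 0,"roll": 0},
  {"x": 0,"y": 0.45,"z": 0,"roll": 0},
  {"x": 0,"y": 0.8,"z": 0,"roll": 0},
  {"x": 0,"y": 1.2,"z": 0,"roll": 0},
  {"x": 0,"y": 1.6,"z": 0,"roll": 0},
  {"x": 0,"y": 2,"z": 0,"roll": 0},
  {"x": 0,"y": 2.4,"z": 0,"roll": 0},
  {"x": 0.02,"y": 2.8,"z": 0,"roll": 0},
  {"x": 0.02,"y": 3.1,"z": 0,"roll": 0},
  {"x": 0.02,"y": 3.3,"z": 0,"roll": 0},
  {"x": 0.02,"y": 3.3,"z": 0,"roll": 0},
])

```text
t: 47.95
ee_pos: [0.4961, 0.1531, 0.1783]
tcp_rot: [[0.13, 0.991, 0.001], [0.991, -0.13, -0.0], [-0.0, 0.001, -1.0]]
ft_force: [-0.1, -0.3, -7.8]
width: 0.164
```

```bash
python3 - <<'E'
from h import *
go(.495,.153,.135,-7.9);print(bot.state()["ft_force"])
s=shot("side");crop(s,240,120,380,270,"aj1");d=shot("top");crop(d,240,200,340,310,"aj2")
E
```

```text
at [0.4961 0.1531 0.1783] jaw -7.5 delta [-0.009 -0.038  1.444] roll 0.007 j6 12.1 w 0.164 t 47.95
[-0.0909 -0.2503 -7.835 ]
```

View pics/aj1.png

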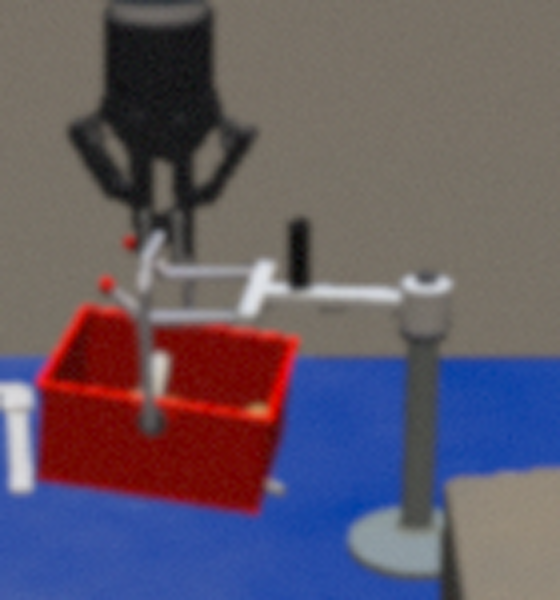

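View pics/aj2.png

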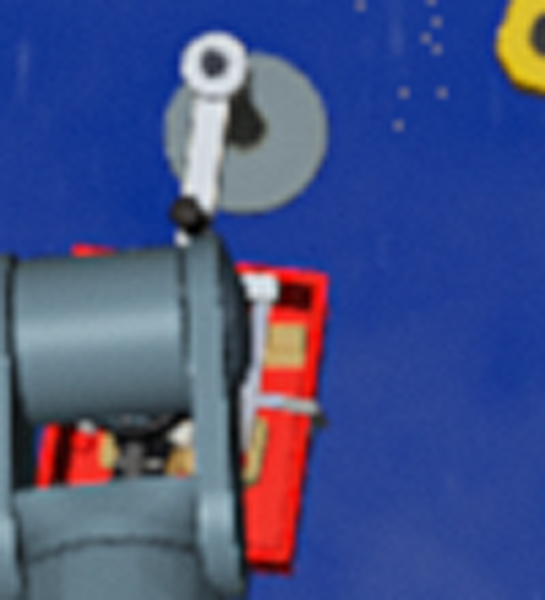

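Request:
play_rows([
  {"x": 0,"y": 0,"z": 0.2,"roll": 0},
  {"x": 0,"y": 0,"z": 0.5,"roll": 0},
  {"x": 0,"y": 0,"z": 0.8,"roll": 0},
  {"x": 0,"y": 0,"z": 1.05,"roll": 0},
  {"x": 0,"y": 0,"z": 1.2,"roll": 0},
  {"x": 0,"y": 0,"z": 1.3,"roll": 0},
  {"x": 0,"y": 0,"z": 1.3,"roll": 0},
])

```text
t: 48.63
ee_pos: [0.4941, 0.1536, 0.1382]
tcp_rot: [[0.13, 0.992, -0.002], [0.992, -0.13, -0.0], [-0.0, -0.002, -1.0]]
ft_force: [0.1, -0.5, -8.1]
width: 0.165
```

```bash
python3 - <<'E'
from h import *
st=bot.state();print(st["ee_pos"],st["ft_force"],st["width"])
s=shot("side");crop(s,240,140,360,270,"ak1")
E
```

```text
[0.4941 0.1536 0.1382] [ 0.0862 -0.4758 -8.0625] 0.16529280724270096
```

View pics/ak1.png

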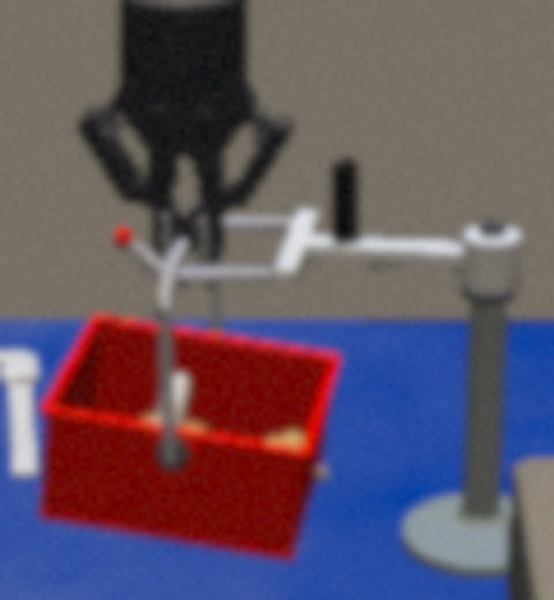

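Request:
play_rows([
  {"x": 0,"y": 0,"z": 0.06,"roll": 0},
  {"x": 0,"y": 0,"z": 0.12,"roll": 0},
  {"x": 0,"y": 0,"z": 0.18,"roll": 0},
  {"x": 0,"y": 0,"z": 0.18,"roll": 0},
])

```text
t: 49.02
ee_pos: [0.4955, 0.1537, 0.1355]
tcp_rot: [[0.13, 0.992, 0.002], [0.992, -0.13, 0.0], [0.0, 0.001, -1.0]]
ft_force: [-4.6, -0.4, 1.0]
width: 0.167
```

Request:
play_rows([
  {"x": 0,"y": 0,"z": 0,"roll": 0},
  {"x": 0,"y": 0,"z": 0,"roll": 0},
  {"x": 0,"y": 0,"z": 0,"roll": 0},
  {"x": 0,"y": 0,"z": 0,"roll": 0},
  {"x": 0,"y": 0,"z": 0,"roll": 0},
  {"x": 0,"y": 0,"z": 0,"roll": 0},
], jaw=40, force=40)

```text
t: 49.52
ee_pos: [0.4949, 0.1537, 0.134]
tcp_rot: [[0.13, 0.992, 0.001], [0.992, -0.13, 0.0], [0.0, 0.0, -1.0]]
ft_force: [0.5, 0.0, 0.2]
width: 0.469
```

```bash
python3 - <<'E'
from h import *
st=bot.state();print(st["ee_pos"],st["ft_force"],st["width"])
s=shot("side");crop(s,240,140,360,270,"al1")
E
```

```text
[0.4949 0.1537 0.134 ] [0.5432 0.0283 0.2289] 0.46885203715945123
```

View pics/al1.png

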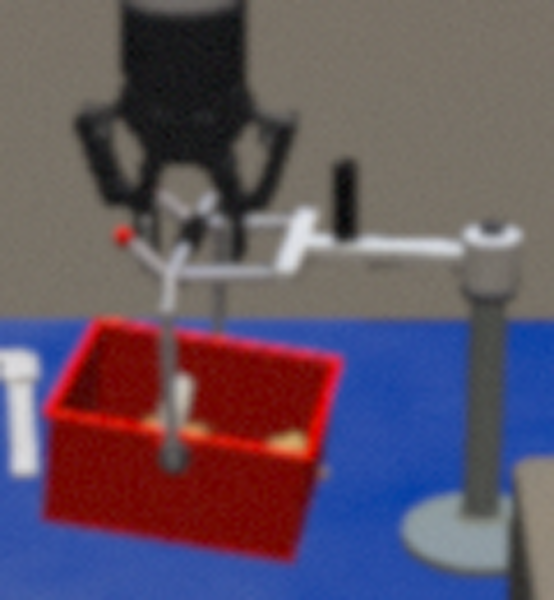

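Request:
play_rows([
  {"x": 0,"y": 0,"z": -0.4,"roll": 0},
  {"x": 0,"y": 0,"z": -1,"roll": 0},
  {"x": 0,"y": 0,"z": -2,"roll": 0},
  {"x": 0,"y": 0,"z": -3,"roll": 0},
  {"x": 0,"y": 0,"z": -4,"roll": 0},
  {"x": 0,"y": 0,"z": -4.6,"roll": 0},
  {"x": 0,"y": 0,"z": -4.6,"roll": -0.1},
  {"x": 0,"y": 0,"z": -4.6,"roll": -0.2},
])

```text
t: 50.23
ee_pos: [0.4958, 0.1537, 0.2752]
tcp_rot: [[-0.075, 0.997, 0.005], [0.997, 0.075, 0.0], [0.0, 0.005, -1.0]]
ft_force: [0.1, 0.5, -0.0]
width: 0.467
```

```bash
python3 - <<'E'
from m import *
s=shot("side");crop(s,240,140,360,270,"am1");d=shot("top");crop(d,240,200,340,310,"am2")
def tips(i,box,smin):
    h=cv2.cvtColor(i["frame"],cv2.COLOR_RGB2HSV);m=cv2.inRange(h,(0,smin,80),(8,255,255))
    return [(c+np.array(box[:2]),st[4]) for c,st,r in blobs(m[box[1]:box[3],box[0]:box[2]],3)]
print(tips(s,(255,170,285,200),90))
a=np.radians(171.8);go(.678+.088*np.cos(a),.127+.088*np.sin(a),.25,81.8)
E
```

```text
[(array([272.1579, 180.1579]), np.int32(19)), (array([266.1053, 190.4211]), np.int32(19))]
at [0.4949 0.1536 0.2732] jaw 4.0 delta [-0.692  3.157  0.778] roll -1.358 j6 0.7 w 0.471 t 50.33
```

View pics/am1.png

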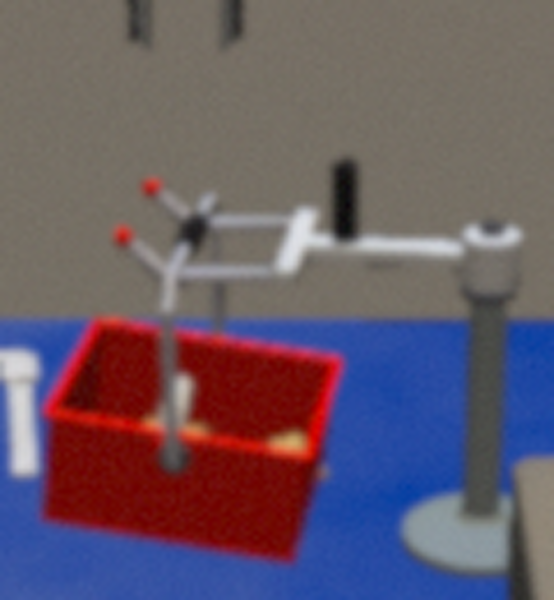

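View pics/am2.png

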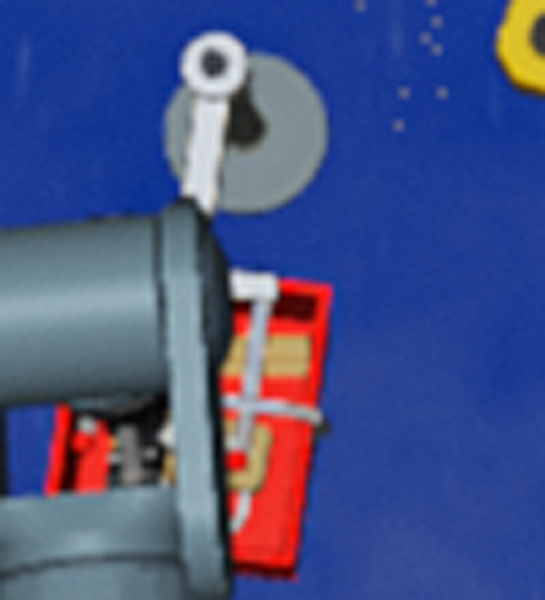

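Request:
play_rows([
  {"x": 0,"y": 0.2,"z": 0,"roll": -0.12},
  {"x": -0.1,"y": 0.5,"z": 0,"roll": -0.24},
  {"x": -0.2,"y": 1,"z": 0,"roll": -0.36},
  {"x": -0.3,"y": 1.5,"z": 0,"roll": -0.48},
  {"x": -0.4,"y": 2,"z": 0,"roll": -0.6},
  {"x": -0.5,"y": 2.5,"z": 0,"roll": -0.72},
  {"x": -0.6,"y": 2.9,"z": 0,"roll": -0.84},
  {"x": -0.69,"y": 3.15,"z": 0,"roll": -0.96},
  {"x": -0.69,"y": 3.15,"z": 0,"roll": -1.08},
  {"x": -0.69,"y": 3.15,"z": 0,"roll": -1.2},
  {"x": -0.69,"y": 3.15,"z": 0,"roll": -1.32},
  {"x": -0.69,"y": 3.15,"z": 0,"roll": -1.36},
], jaw=45)

```text
t: 51.33
ee_pos: [0.5903, 0.1395, 0.2719]
tcp_rot: [[-0.99, 0.139, -0.001], [0.139, 0.99, -0.0], [0.001, -0.0, -1.0]]
ft_force: [-0.1, 1.1, 0.5]
width: 0.523
```

Request:
play_rows([
  {"x": 0,"y": 0,"z": 0,"roll": 0},
  {"x": 0,"y": 0,"z": 0,"roll": 0},
])

```text
t: 51.5
ee_pos: [0.5904, 0.1396, 0.272]
tcp_rot: [[-0.99, 0.143, -0.0], [0.143, 0.99, -0.0], [0.0, -0.0, -1.0]]
ft_force: [0.1, -0.5, 0.3]
width: 0.525
```

```bash
python3 - <<'E'
from h import *
a=np.radians(171.8);go(.678+.088*np.cos(a),.127+.088*np.sin(a),.183,81.8)
s=shot("side");crop(s,240,100,380,270,"an1")
E
```

```text
at [0.5904 0.1396 0.272 ] jaw 81.8 delta [-0.018  0.001  2.965] roll -0.001 j6 -79.2 w 0.525 t 51.5
```

View pics/an1.png

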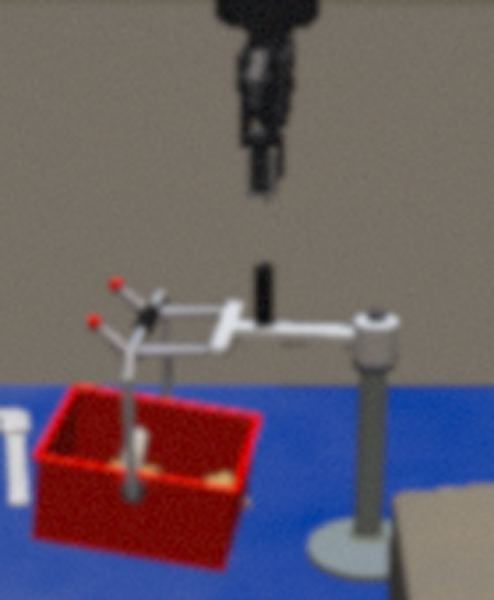

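Request:
play_rows([
  {"x": -0.02,"y": 0,"z": 0.7,"roll": 0},
  {"x": -0.02,"y": 0,"z": 1.7,"roll": 0},
  {"x": -0.02,"y": 0,"z": 2.5,"roll": 0},
  {"x": -0.02,"y": 0,"z": 2.95,"roll": 0},
  {"x": -0.02,"y": 0,"z": 2.95,"roll": 0},
])

```text
t: 51.97
ee_pos: [0.5886, 0.1394, 0.1794]
tcp_rot: [[-0.99, 0.141, -0.007], [0.141, 0.99, -0.0], [0.007, -0.001, -1.0]]
ft_force: [0.5, -0.2, -0.7]
width: 0.527
```

Request:
play_rows([
  {"x": 0,"y": 0,"z": 0,"roll": 0},
  {"x": 0,"y": 0,"z": 0,"roll": 0},
  {"x": 0,"y": 0,"z": 0,"roll": 0},
  {"x": 0,"y": 0,"z": 0,"roll": 0},
  {"x": 0,"y": 0,"z": 0,"roll": 0},
  {"x": 0,"y": 0,"z": 0,"roll": 0},
], jaw=8, force=40)

```text
t: 52.47
ee_pos: [0.5925, 0.1404, 0.1857]
tcp_rot: [[-0.99, 0.14, 0.004], [0.14, 0.99, 0.002], [-0.004, 0.002, -1.0]]
ft_force: [1.2, 6.4, 6.0]
width: 0.192
```

```bash
python3 - <<'E'
from h import *
st=bot.state();p=st["ee_pos"];R=st["tcp_rot"];print(p,st["ft_force"],st["width"])
H=np.array([.678,.127]);v=p[:2]-H;a0=np.arctan2(v[1],v[0]);r=np.hypot(*v);print(r,np.degrees(a0))
for deg in list(range(0,73,4))+[74,76,78,80,82]:
    a=a0-np.radians(deg);q=H+r*np.array([np.cos(a),np.sin(a)])
    d=R.T@np.array([*(q-p[:2]),0])/.03;print(deg,d.round(2)[:2],"roll",round(np.radians(deg),3))
E
```

```text
[0.5925 0.1404 0.1857] [1.1641 6.4482 5.9562] 0.19183168634024383
0.08657245677224626 171.11084505440164
0 [0. 0.] roll 0.0
4 [-0.01  0.2 ] roll 0.07
8 [-0.03  0.4 ] roll 0.14
12 [-0.07  0.6 ] roll 0.209
16 [-0.12  0.79] roll 0.279
20 [-0.19  0.98] roll 0.349
24 [-0.27  1.17] roll 0.419
28 [-0.36  1.35] roll 0.489
32 [-0.46  1.52] roll 0.559
36 [-0.58  1.69] roll 0.628
40 [-0.7   1.84] roll 0.698
44 [-0.84  1.99] roll 0.768
48 [-0.99  2.13] roll 0.838
52 [-1.14  2.26] roll 0.908
56 [-1.31  2.37] roll 0.977
60 [-1.48  2.48] roll 1.047
64 [-1.66  2.57] roll 1.117
68 [-1.84  2.65] roll 1.187
72 [-2.03  2.72] roll 1.257
74 [-2.13  2.74] roll 1.292
76 [-2.23  2.77] roll 1.326
78 [-2.33  2.79] roll 1.361
80 [-2.43  2.81] roll 1.396
82 [-2.53  2.82] roll 1.431
```

Request:
play_rows([
  {"x": 0,"y": 0.1,"z": 0,"roll": 0.035},
  {"x": -0.02,"y": 0.3,"z": 0,"roll": 0.105},
  {"x": -0.05,"y": 0.5,"z": 0,"roll": 0.175},
  {"x": -0.09,"y": 0.69,"z": 0,"roll": 0.244},
  {"x": -0.15,"y": 0.88,"z": 0,"roll": 0.314},
  {"x": -0.23,"y": 1.07,"z": 0,"roll": 0.384},
  {"x": -0.31,"y": 1.26,"z": 0,"roll": 0.454},
  {"x": -0.41,"y": 1.44,"z": 0,"roll": 0.524},
  {"x": -0.52,"y": 1.61,"z": 0,"roll": 0.594},
  {"x": -0.61,"y": 1.73,"z": 0,"roll": 0.645},
  {"x": -0.67,"y": 1.8,"z": 0,"roll": 0.68},
  {"x": -0.7,"y": 1.84,"z": 0,"roll": 0.698},
])

```text
t: 53.47
ee_pos: [0.6191, 0.1918, 0.1858]
tcp_rot: [[-0.668, 0.744, -0.001], [0.744, 0.668, 0.0], [0.001, -0.001, -1.0]]
ft_force: [-6.6, 2.1, 9.1]
width: 0.192
```

```bash
python3 - <<'E'
from h import *
st=bot.state();p=st["ee_pos"];R=st["tcp_rot"];print(p,st["ft_force"],st["width"])
H=np.array([.678,.127]);v=p[:2]-H;a0=np.arctan2(v[1],v[0]);r=np.hypot(*v);print(r,np.degrees(a0))
for deg in list(range(0,37,4))+[37,38,39,40,41,42]:
    a=a0-np.radians(deg);q=H+.087*np.array([np.cos(a),np.sin(a)])
    d=R.T@np.array([*(q-p[:2]),0])/.03;print(deg,d.round(2)[:2],"roll",round(np.radians(deg),3))
s=shot("side");crop(s,220,100,380,270,"ao1")
E
```

```text
[0.6191 0.1918 0.1858] [-6.5834  2.1454  9.1335] 0.19229826250411255
0.08757906383657717 132.22939877294536
0 [-0.02  0.  ] roll 0.0
4 [-0.03  0.2 ] roll 0.07
8 [-0.05  0.4 ] roll 0.14
12 [-0.08  0.6 ] roll 0.209
16 [-0.13  0.8 ] roll 0.279
20 [-0.19  0.99] roll 0.349
24 [-0.26  1.18] roll 0.419
28 [-0.35  1.36] roll 0.489
32 [-0.45  1.54] roll 0.559
36 [-0.56  1.71] roll 0.628
37 [-0.59  1.75] roll 0.646
38 [-0.62  1.79] roll 0.663
39 [-0.66  1.83] roll 0.681
40 [-0.69  1.87] roll 0.698
41 [-0.72  1.91] roll 0.716
42 [-0.75  1.94] roll 0.733
```

View pics/ao1.png

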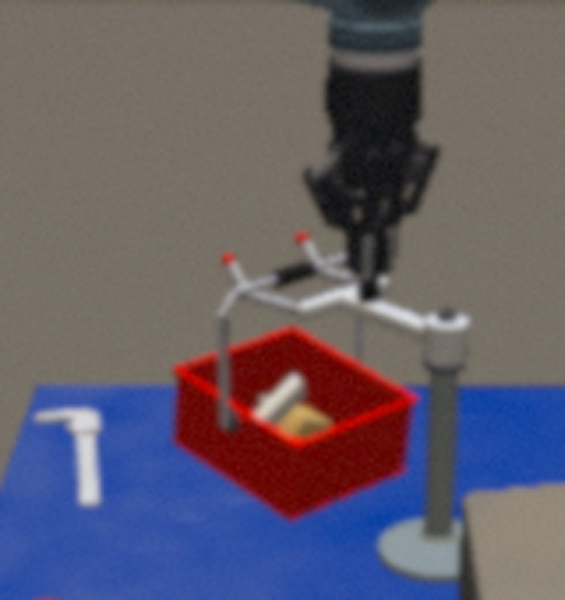

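Request:
play_rows([
  {"x": -0.02,"y": 0.1,"z": 0,"roll": 0.035},
  {"x": -0.04,"y": 0.3,"z": 0,"roll": 0.105},
  {"x": -0.06,"y": 0.5,"z": 0,"roll": 0.175},
  {"x": -0.1,"y": 0.7,"z": 0,"roll": 0.244},
  {"x": -0.16,"y": 0.9,"z": 0,"roll": 0.314},
  {"x": -0.23,"y": 1.09,"z": 0,"roll": 0.384},
  {"x": -0.31,"y": 1.27,"z": 0,"roll": 0.454},
  {"x": -0.4,"y": 1.45,"z": 0,"roll": 0.524},
  {"x": -0.49,"y": 1.6,"z": 0,"roll": 0.585},
  {"x": -0.56,"y": 1.71,"z": 0,"roll": 0.628},
  {"x": -0.61,"y": 1.77,"z": 0,"roll": 0.654},
  {"x": -0.61,"y": 1.77,"z": 0,"roll": 0.654},
])

```text
t: 54.52
ee_pos: [0.6714, 0.2143, 0.1858]
tcp_rot: [[-0.077, 0.997, 0.0], [0.997, 0.077, 0.002], [0.002, 0.0, -1.0]]
ft_force: [-3.4, 5.5, 7.9]
width: 0.192
```

```bash
python3 - <<'E'
from h import *
st=bot.state();p=st["ee_pos"];R=st["tcp_rot"];print(p,st["ft_force"],st["width"])
H=np.array([.678,.127]);v=p[:2]-H;a0=np.arctan2(v[1],v[0]);r=np.hypot(*v);print(r,np.degrees(a0))
for deg in [0,1,2,3,4,5,6]:
    a=a0-np.radians(deg);q=H+.0875*np.array([np.cos(a),np.sin(a)])
    d=R.T@np.array([*(q-p[:2]),0])/.03;print(deg,d.round(2)[:2],"roll",round(np.radians(deg),3))
E
```

```text
[0.6714 0.2143 0.1858] [-3.4461  5.4609  7.8536] 0.19249573456878608
0.0875570291238282 94.35188022055556
0 [-0. -0.] roll 0.0
1 [-0.    0.05] roll 0.017
2 [-0.   0.1] roll 0.035
3 [-0.01  0.15] roll 0.052
4 [-0.01  0.2 ] roll 0.07
5 [-0.01  0.25] roll 0.087
6 [-0.02  0.3 ] roll 0.105
```

Request:
play_rows([
  {"x": 0,"y": 0.05,"z": 0,"roll": 0.02},
  {"x": 0,"y": 0.1,"z": 0,"roll": 0.035},
  {"x": -0.01,"y": 0.15,"z": 0,"roll": 0.05},
  {"x": -0.01,"y": 0.15,"z": 0,"roll": 0.05},
  {"x": -0.01,"y": 0.15,"z": 0,"roll": 0.05},
])

```text
t: 54.93
ee_pos: [0.6737, 0.2144, 0.1857]
tcp_rot: [[-0.029, 1.0, -0.005], [1.0, 0.029, 0.001], [0.001, -0.005, -1.0]]
ft_force: [-12.8, 3.4, 10.4]
width: 0.2
```

Request:
play_rows([
  {"x": 0,"y": 0.05,"z": 0,"roll": 0},
  {"x": 0,"y": 0.05,"z": 0,"roll": 0},
  {"x": 0,"y": 0.05,"z": 0,"roll": 0},
])

```text
t: 55.18
ee_pos: [0.6736, 0.2144, 0.1857]
tcp_rot: [[-0.03, 1.0, -0.009], [1.0, 0.03, 0.0], [0.001, -0.009, -1.0]]
ft_force: [-18.8, 2.0, 13.7]
width: 0.195
```

Request:
play_rows([
  {"x": 0,"y": -0.08,"z": 0,"roll": 0},
  {"x": 0,"y": -0.08,"z": 0,"roll": 0},
])

```text
t: 55.35
ee_pos: [0.6738, 0.2144, 0.1858]
tcp_rot: [[-0.029, 1.0, -0.001], [1.0, 0.029, 0.001], [0.001, -0.001, -1.0]]
ft_force: [-7.4, 4.9, 7.6]
width: 0.197
```

Request:
play_rows([
  {"x": 0,"y": 0,"z": 0,"roll": 0},
  {"x": 0,"y": 0,"z": 0,"roll": 0},
  {"x": 0,"y": 0,"z": 0,"roll": 0},
  {"x": 0,"y": 0,"z": 0,"roll": 0},
  {"x": 0,"y": 0,"z": 0,"roll": 0},
  {"x": 0,"y": 0,"z": -0.5,"roll": 0},
  {"x": 0,"y": 0,"z": -1.3,"roll": 0},
  {"x": 0,"y": 0,"z": -2.3,"roll": 0},
  {"x": 0,"y": 0,"z": -3.3,"roll": 0},
  {"x": -0.5,"y": -0.5,"z": -3.3,"roll": 0},
  {"x": -1.5,"y": -1.5,"z": -3.3,"roll": 0},
  {"x": -2.5,"y": -2.5,"z": -3.3,"roll": 0},
], jaw=45)

```text
t: 56.35
ee_pos: [0.6029, 0.1367, 0.2842]
tcp_rot: [[-0.03, 1.0, 0.002], [1.0, 0.03, -0.0], [-0.0, 0.002, -1.0]]
ft_force: [-1.3, -0.4, 1.0]
width: 0.523
```

Request:
play_rows([
  {"x": -0.5,"y": -0.5,"z": 0,"roll": 0},
  {"x": -1.5,"y": -1.2,"z": 0,"roll": 0},
  {"x": -2.6,"y": -1.8,"z": 0,"roll": 0},
  {"x": -3.8,"y": -2.4,"z": 0,"roll": 0},
  {"x": -5,"y": -3,"z": 0,"roll": 0},
  {"x": -6.2,"y": -3.6,"z": 0,"roll": 0},
  {"x": -7,"y": -4,"z": 0,"roll": 0},
  {"x": -7,"y": -4,"z": 0,"roll": 0},
])

```text
t: 57.02
ee_pos: [0.4877, -0.0799, 0.2839]
tcp_rot: [[-0.022, 1.0, 0.001], [1.0, 0.022, -0.002], [-0.002, 0.001, -1.0]]
ft_force: [0.2, 0.1, -0.3]
width: 0.528
```

```bash
python3 - <<'E'
from m import *
st=bot.state();print(st["t"],st["ee_pos"],st["ft_force"])
s=shot("side");crop(s,230,140,390,270,"ap1");d=shot("top");crop(d,190,180,320,280,"ap2")
def tips(i,box,smin):
    h=cv2.cvtColor(i["frame"],cv2.COLOR_RGB2HSV);m=cv2.inRange(h,(0,smin,80),(8,255,255))|cv2.inRange(h,(172,smin,80),(179,255,255))
    return [(c+np.array(box[:2]),st[4]) for c,st,r in blobs(m[box[1]:box[3],box[0]:box[2]],3)]
print(tips(d,(195,195,225,250),120));print(tips(s,(305,150,370,180),90))
E
```

```text
57.0167 [ 0.4877 -0.0799  0.2839] [ 0.2162  0.064  -0.2916]
[(array([222.1818, 199.3636]), np.int32(11)), (array([207.4443, 223.3415]), np.int32(574)), (array([222.381, 207.   ]), np.int32(21)), (array([212.6129, 216.5484]), np.int32(31)), (array([213.6667, 232.    ]), np.int32(21)), (array([223.2143, 240.    ]), np.int32(14))]
[(array([325.8462, 163.7692]), np.int32(13)), (array([352.5, 163.2]), np.int32(10))]
```

View pics/ap1.png

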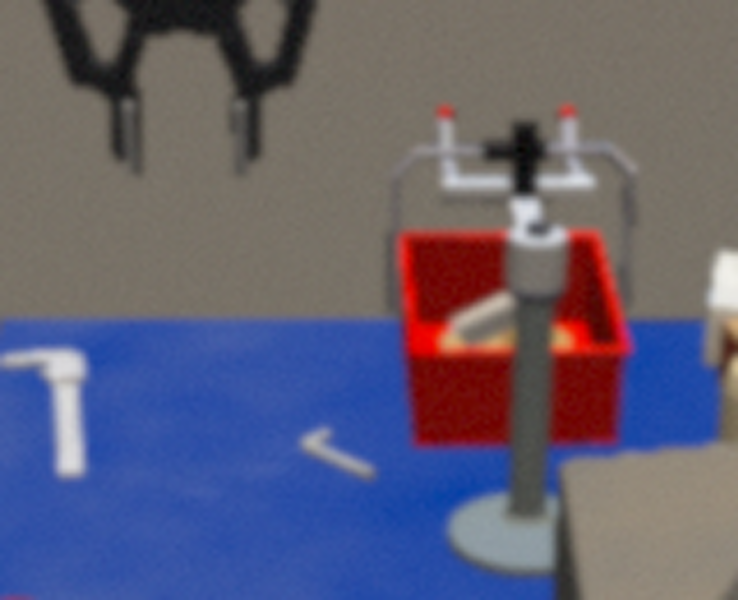

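View pics/ap2.png

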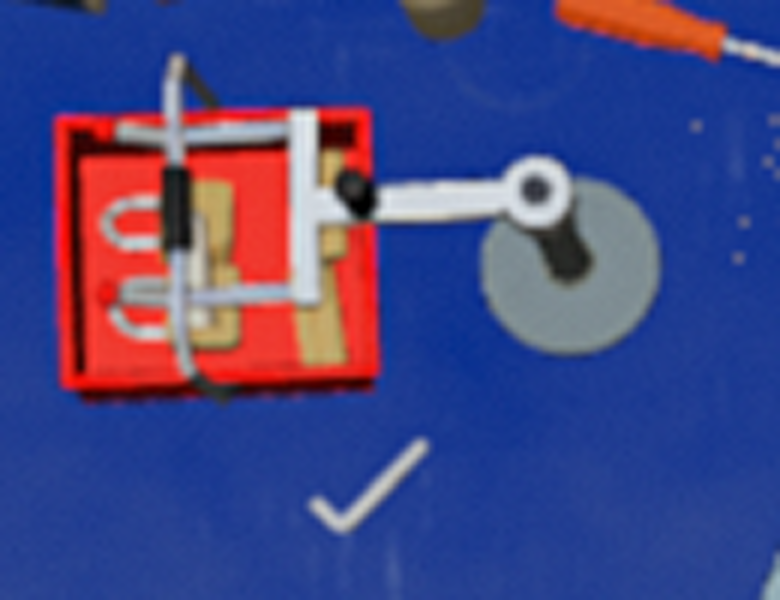

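```bash
python3 - <<'E'
from m import *
d=shot("top");s=shot("side")
a=tri(d,[207.5,201.7],s,[352.5,163.2]);b=tri(d,[207.8,228.8],s,[325.85,163.8]);m=(a[0]+b[0])/2
v=m[:2]-np.array([.678,.127]);print(a,b,m,np.hypot(*v),np.degrees(np.arctan2(v[1],v[0])))
t=ray(d,190+176/6,180+208/6,.200);u=v/np.hypot(*v);w=t[:2]-np.array([.678,.127]);print("tube",t,"radial",w@u,"lateral",w@np.array([-u[1],u[0]]))
h=cv2.cvtColor(d["frame"],cv2.COLOR_RGB2HSV)
rect(d,cv2.inRange(h,(0,0,150),(179,50,255)),.046,(385,225,425,255),100);rect(d,cv2.inRange(h,(22,150,120),(34,255,255)),.035,(330,190,365,225),30)
E
```

```text
(array([0.7111, 0.3431, 0.2147]), array([-0.    , -0.3372, -0.3456,  0.0654])) (array([0.6278, 0.341 , 0.2132]), array([-0.005 , -0.1158, -0.1199,  0.0211])) [0.6695 0.3421 0.214 ] 0.2152585507810824 92.27444316905165
tube [0.6727 0.3097 0.2   ] radial 0.18277202043435942 lateral -0.0019880353946589865
[404.2 239.2] 531 ctr [ 0.6134 -0.2647] size 0.0866 0.0667 longdir 93.3
[341.6 206.7] 277 ctr [ 0.7283 -0.0614] size 0.0683 0.0609 longdir 161.1
```

```bash
python3 - <<'E'
from workcell import bot
print(bot.close_job(),bot.state()["t"])
E
```

```text
the job is handed in; nothing more can be done
the job is handed in; nothing more can be done
```

The job is handed in at about 57 s. Both padlocks and all three cylinders are in the pail, the bail is upright, and the pail hangs on the hook with the arm back at its home stop. No verdict was given.

**Last checks:**
- **Arm:** it points 79.5° (1.39 rad) from its out position, against 1.4 rad of full travel. It pushed against the home stop without moving further.
- **Bail:** the bar lies on both prongs, about 7 mm inside the seat and 2 mm off centre.
- **Pail:** in the last views it hangs clear of the counter and upright enough. I judged it earlier at roughly 8° of tilt, against about 20° allowed. The two padlocks, the silver cylinder and both brass cylinders are in view inside it.
- **Carton:** it reads at the same spot as at the start, within a pixel.
- **Tape measure:** I measured it only at the end; it looks undisturbed in the top views, and the robot never went near it.
- **Gripper:** it is open and well away from everything.

**What disagreed or went wrong:**
- **Height reading:** the reported tool height was 30 to 45 mm lower than what the pictures showed. This caused two empty grasps on the first cylinder and one on a padlock before I corrected for it.
- **Bail:** it started slightly raised, not folded flat. While I lifted it, the pail slid about 10 mm and came back.
- **End stop:** pushing the arm to its out stop gave about 70 N at the wrist, under the 120 N limit.
- **Arm start position:** the arm started about 0.14 rad away from home.

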